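# Load the sample changer and park its carousel

## Task

Load every steel sample sleeve on the bench into the sample changer, each fully down on a post of its own: crank the handwheel to bring a free post into the notch of the clear cover, thread a sleeve on, and crank on for the next. When all are loaded, crank the carousel until its black index line stands at the pointer in the notch, so that all the samples are under the cover. Turn the carousel only with the handwheel, and leave the jar and mouse where they are.

Things in the scene. Friction and masses are not known exactly. Their poses are not given: they have to be found in the camera images.
- changer: Fixed white manual sample changer. Origin: underside centre of its round housing (244 mm across), on the carousel's axis; x from the notch side to the rear, y left, z up; place and yaw vary. Two 8 mm props carry the cover's front corners (x -108, y +-114 mm). A block 100 mm high stands behind (x 130 to 280, y +-150 mm).
- notch (a point): Middle of the loading notch in the flat clear cover (at x = -75, y = 0 of the changer, 104 mm above the bench). The cover lies 100 to 104 mm above the bench, 245 mm (x) by 240 mm (y). The notch is 94 mm wide (y -47 to 47 mm), open at the front edge (x = -115 mm) and runs in to x = +15 mm. Only a post standing near the middle of the notch can be loaded.
- carousel: Aluminium carousel disc, 210 mm across, under the cover; it turns about the vertical axis of the changer. Origin on the axis at the underside of the disc; the disc's top is 12 mm higher, 60 mm above the bench. Six stations 60 degrees apart, 75 mm from the axis: five with a steel post, one blank with the black index line. Hub 36 mm across, 10 mm high. Geared to the handwheel; not to be pushed round directly.
- index_mark (a point): Outer part of the black index line on the blank station of the carousel, 98 mm from the axis, on the disc's top face; turns with the carousel.
- pointer (a point): Fixed point at the middle of the notch, in line with the small black pointer on the housing's rim, 98 mm from the axis towards -x of the changer, 60 mm above the bench: the index mark lies exactly here when the carousel is parked.
- handwheel (a joint): Angle of the handwheel, rad, growing anticlockwise seen from above; it counts whole turns, without stops. One full turn of the wheel turns the carousel one sixth of a turn (one station) in the same sense. It stays where it is left; friction takes about 4 N at the crank grip.
- wheel_hub (a point): Centre of the handwheel's hub top, on its vertical axis, 89 mm above the bench, at x = -40, y = -215 mm of the changer. The steel wheel lies flat, 124 mm across, its rim 76 to 88 mm above the bench.
- crank_top (a point): Middle of the top end of the black crank grip, an upright freely spinning cylinder 18 mm across standing on the wheel; its axis is 52 mm from the wheel's axis; it reaches from 91 to 137 mm above the bench (this point: 137 mm). At wheel angle 0 it stands on the changer's +x side of the hub.
- post1 (a point): Foot of post 1 of the carousel, on the disc's top face (60 mm above the bench): upright steel post 12 mm across, 22 mm high with a chamfered tip, 75 mm from the axis, 60 degrees anticlockwise (seen from above) of the index mark.
- post2 (a point): Foot of post 2 of the carousel, on the disc's top face (60 mm above the bench): upright steel post 12 mm across, 22 mm high with a chamfered tip, 75 mm from the axis, 120 degrees anticlockwise (seen from above) of the index mark.
- post3 (a point): Foot of post 3 of the carousel, on the disc's top face (60 mm above the bench): upright steel post 12 mm across, 22 mm high with a chamfered tip, 75 mm from the axis, 180 degrees anticlockwise (seen from above) of the index mark.
- post4 (a point): Foot of post 4 of the carousel, on the disc's top face (60 mm above the bench): upright steel post 12 mm across, 22 mm high with a chamfered tip, 75 mm from the axis, 240 degrees anticlockwise (seen from above) of the index mark.
- post5 (a point): Foot of post 5 of the carousel, on the disc's top face (60 mm above the bench): upright steel post 12 mm across, 22 mm high with a chamfered tip, 75 mm from the axis, 300 degrees anticlockwise (seen from above) of the index mark.
- sample1: Plain steel sample sleeve: a ring 40 mm across, 30 mm high, with an 18 mm bore through it, about 75 g, standing on the bench at the start. Origin: centre of its underside, z along the bore. All sleeves are alike; it may be absent.
- sample2: Plain steel sample sleeve: a ring 40 mm across, 30 mm high, with an 18 mm bore through it, about 75 g, standing on the bench at the start. Origin: centre of its underside, z along the bore. All sleeves are alike; it may be absent.
- sample3: Plain steel sample sleeve: a ring 40 mm across, 30 mm high, with an 18 mm bore through it, about 75 g, standing on the bench at the start. Origin: centre of its underside, z along the bore. All sleeves are alike; it may be absent.
- sample4: Plain steel sample sleeve: a ring 40 mm across, 30 mm high, with an 18 mm bore through it, about 75 g, standing on the bench at the start. Origin: centre of its underside, z along the bore. All sleeves are alike; it may be absent.
- jar: Bystander: amber jar 60 mm across, 75 mm high; origin under its centre.
- mouse: Bystander: black computer mouse, 100 x 58 x 31 mm; origin under its centre.
Things that resemble listed ones, but are neither listed nor needed, are in the scene too. What is shaped like the sample3 but green or turquoise is not meant.

How it is judged:
By the outcome, as a careful person would: the job done as asked, in the order asked, and still so for the second after the job is handed in, with the robot touching nothing.
Of sample1, sample2, sample3, sample4 only 3 to 4 are there at a start; the rules pass over those that are not, and their reading is None.
At some moment in a run one of sample1, sample2, sample3, sample4 may be knocked a few centimetres aside while the robot is not near it.
It also fails if it takes over 210 s, if anything falls off the work surface, if the arm or the gripper's body presses on something with over 40 N, if the wrist force passes 120 N, or if a joint passes its speed limit or range.

## Robot

A 6-joint arm with a two-finger parallel gripper is mounted at the origin on the work surface. World frame = base frame: x ahead of the robot, y to its left, z up, the work surface at z = 0. Lengths are in mm, angles in rad, forces in N, time in s.
With the tool pointing down it reaches from about 350 to 850 mm from the base axis. Payload 8.1 kg.
Tool frame: the origin (TCP) lies at the very end of the fingers, on their centre line; the grasp point (between the pads) lies 19 mm behind it; z points along the fingers, y is the direction in which the jaws open and shut (so a half turn about z gives the same grasp; the last joint's range is limited). The gripper opens to 85 mm and grips with 20 to 120 N. Pads are 22 mm wide; open, the fingers measure 114 mm over their backs; the gripper's body (76 mm by 85 mm) begins 54 mm behind the grasp point. The pads swing forward as they close: fully open they stand 13 mm farther back than shut.
Start: joints at [1.255, 0.13, 1.488, -0, 1.523, -0.085], TCP at [137.231, 584.1, 231.292] pointing down, gripper open.
Joint ranges: [-2.96, 2.96], [-0.89, 2.26], [0.02, 2.5], [-1.34, 4.48], [0, 2.73], [-2.66, 2.66]. Speed limits (rad/s): [2.39, 2.39, 2.79, 3.14, 3.14, 3.14].

## Interface

Orientations are given as a rotation vector (axis times angle).
In Python, from bench import ctrl, imaging, nets gives the robot as it stands.
- The arm moves only by the tool servo_tool, never from a script. Its argument "increments" is a list of rows, each an object with "dp": the shift along the tool's x, y, z in m, a list of three; "twist": the turn, a rotation vector about the tool's x, y, z in degrees, a list of three; "fingers": the finger opening in m, from 0 to 0.0854. In form: [{"dp": [dx, dy, dz], "twist": [wx, wy, wz], "fingers": fingers}, ...]. A call has 1 to 5 rows; each row shifts and turns the pose as measured when the row begins, along the tool's axes as they then stand; what a row does not reach is not made up. A row lasts 1/8 s, in which the tool goes at most 62.5 mm and 10.7 degrees, less where a joint would pass 70% of its speed; a pose out of reach is approached as far as the arm can. A call is refused whole if a number of a shift passes 0.0625 or a number of a turn 10.7, either way. A call with a gripper value outside its range is refused whole. The fingers move at their own pace and stop on an object; the grip force is fixed at half the most. Time passes only in rows, so rows that do not move let the fingers close. It gives the time, the measured TCP pose, the force and the opening at its end, in the units of the state.
- ctrl.get_obs(): the state, without advancing time (a new reading comes with each control period).
- imaging.get_image(name): name is "side" or "top" or "wrist"; returns the picture (480x640x3 uint8, red, green, blue); there is no depth.
- imaging.calibration(name): a dict with "intrinsics" (3x3 intrinsics, pixels), "origin" and "rotation" of the camera in the world. Camera axes: x right, y down, z forward; pixel columns grow to the right and rows downward; lengths in mm; the calibration is good to about 2 mm. A picture is of the moment at which its call begins: read the wrist's pose just before it. calibration takes no time and is no camera call; for the wrist camera it gives the pose at the moment of the call.
- ctrl.close_job(): hands the job in, once; it reports no verdict.
Trained networks look in the newest picture that a camera, given by its name, has taken for a name from the list of things; names that differ only in an ending like _2 or _b are one class to them, and where a whole thing is asked for, a point or a joint stands for the part that bears it (a point fixed in the world has none). Each returns a list of dicts, best first, with "score" (0 to 1); they miss things now and then, are a little off and sometimes report something else, mostly with a low value. They report only what shows in the picture. A call takes as long as a camera call. They do not tell look-alikes from the thing itself.
- nets.look_for(camera, thing): "box" ([left, top, right, bottom] in pixels, round what is visible of it).
- nets.outline_of(camera, thing): "mask" (480x640 bool, what is visible of it) and "box" ([left, top, right, bottom] in pixels, round what is visible of it).
The state is a dict: "clock": time; "joints": joint angles; "qd": joint speeds; "tau": joint torques, N m; "tool_pos": TCP position; "ee_rot": TCP orientation; "ft_force": force on the tool from outside, world axes, zero at the start; "moment": the same for the moment, N m; "finger_gap": opening from 0.0 (shut) to 1.0 (fully open).
Only numpy, scipy, OpenCV 4.12 (cv2) and the standard library are available. Lean on these libraries where they do the work, as an engineer would, in place of code of your own. Each camera call takes 0.05 s, during which the arm holds its last target.

## Working session

There is one attempt and no reset: what is moved stays moved. The work goes in short steps, Python scripts to look and compute and a tool call to move; the robot and the scene stay as the last step left them, time stands still between calls to the robot, and variables do not carry over. Pictures are saved under pics/ and viewed, and the job is handed in when it is done.

Besides the shell and the picture viewer there is one more tool, called after "Call:" as name(argument=value, ...) on one line, values as JSON. servo_tool: Moves the arm, as the interface text tells. Its arguments: {"type":"object","properties":{"increments":{"type":"array"}},"required":["increments"]}

```bash
mkdir -p pics; ls; cat > h.py <<'E'
import numpy as np,cv2
from bench import ctrl,imaging,nets
from scipy.spatial.transform import Rotation as R
def snap(n,f,crop=None,sc=1):
    im=imaging.get_image(n)
    s=im if crop is None else im[crop[1]:crop[3],crop[0]:crop[2]]
    s=cv2.resize(s,None,fx=sc,fy=sc,interpolation=cv2.INTER_CUBIC) if sc!=1 else s
    cv2.imwrite('pics/'+f,cv2.cvtColor(s,cv2.COLOR_RGB2BGR)); return im
def proj(n,P,c=None):
    c=c or imaging.calibration(n);K=np.array(c['intrinsics']);o=np.array(c['origin']);r=np.array(c['rotation'])
    p=(np.atleast_2d(P)-o)@r; q=p@K.T; return q[:,:2]/q[:,2:]
def unproj(n,uv,z,c=None):
    c=c or imaging.calibration(n);K=np.array(c['intrinsics']);o=np.array(c['origin']);r=np.array(c['rotation'])
    d=r@np.linalg.inv(K)@np.array([uv[0],uv[1],1.]); return o+d*(z-o[2])/d[2]
E
python3 - <<'E'
from h import *
np.set_printoptions(precision=3,suppress=True)
print(ctrl.get_obs())
for n in('top','side','wrist'):
    snap(n,n+'0.png'); print(n,imaging.calibration(n))
for t in('sample1','changer','handwheel','crank_top','index_mark','post1','jar','mouse'):
    for n in ('top','side'):
        print(t,n,[(np.round(d['box']),round(d['score'],2)) for d in nets.look_for(n,t)])
E
```

```text
pics
{'clock': 0.0, 'joints': array([ 1.255,  0.131,  1.489, -0.   ,  1.523, -0.085]), 'qd': array([ 0.   , -0.002,  0.   , -0.   , -0.001,  0.001]), 'tau': array([ -0.001, -56.941, -50.054,  -0.001,   0.015,  -0.   ]), 'tool_pos': array([137.074, 583.56 , 230.236]), 'ee_rot': array([-0.362, -3.12 ,  0.003]), 'ft_force': array([-0.244,  0.026,  0.027]), 'moment': array([-0.007, -0.002,  0.017]), 'finger_gap': 0.9998467435603507}
top {'intrinsics': array([[488.181,   0.   , 322.492],
       [  0.   , 488.181, 234.208],
       [  0.   ,   0.   ,   1.   ]]), 'origin': array([ 422.684,   -8.985, 1439.093]), 'rotation': array([-2.142,  2.205, -0.098])}
side {'intrinsics': array([[484.682,   0.   , 324.375],
       [  0.   , 484.682, 243.77 ],
       [  0.   ,   0.   ,   1.   ]]), 'origin': array([429.983, 846.296, 918.634]), 'rotation': array([-0.195,  2.865, -1.19 ])}
wrist {'intrinsics': array([[392.512,   0.   , 308.06 ],
       [  0.   , 392.512, 240.391],
       [  0.   ,   0.   ,   1.   ]]), 'origin': array([ 63.748, 600.704, 373.963]), 'rotation': array([2.269, 1.797, 0.27 ])}
samp
[... 738 characters left out ...]
., 417., 242.]), 0.8), (array([296., 210., 338., 256.]), 0.28)]
handwheel side [(array([289., 158., 334., 203.]), 0.8)]
crank_top top [(array([407., 217., 415., 226.]), 0.37)]
crank_top side []
index_mark top [(array([297., 210., 335., 253.]), 0.88)]
index_mark side [(array([266., 222., 337., 282.]), 0.76), (array([289., 160., 334., 200.]), 0.71)]
post1 top [(array([298., 208., 338., 251.]), 0.73)]
post1 side [(array([267., 223., 338., 280.]), 0.81)]
jar top [(array([192., 175., 216., 197.]), 0.93)]
jar side [(array([197., 338., 229., 378.]), 0.66)]
mouse top [(array([440., 283., 462., 319.]), 0.8)]
mouse side [(array([383., 167., 415., 187.]), 0.84), (array([264., 222., 335., 283.]), 0.27)]
```

```bash
sed -i "s/r=np.array(c\['rotation'\])/r=R.from_rotvec(c['rotation']).as_matrix()/" h.py
python3 - <<'E'
import cv2
for n,c in(('top',(160,100,480,330)),('side',(160,140,440,430))):
    i=cv2.imread(f'pics/{n}0.png')[c[1]:c[3],c[0]:c[2]]
    cv2.imwrite(f'pics/{n}0z.png',cv2.resize(i,None,fx=2.5 if n=='top' else 2.05,fy=2.5 if n=='top' else 2.05,interpolation=cv2.INTER_CUBIC))
E
```

```text
(no output)
```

View pics/top0z.png

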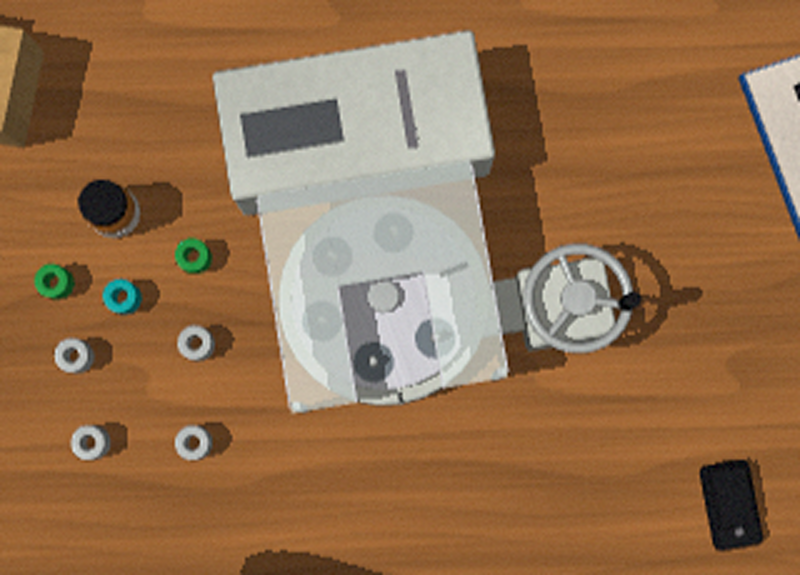

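View pics/side0z.png

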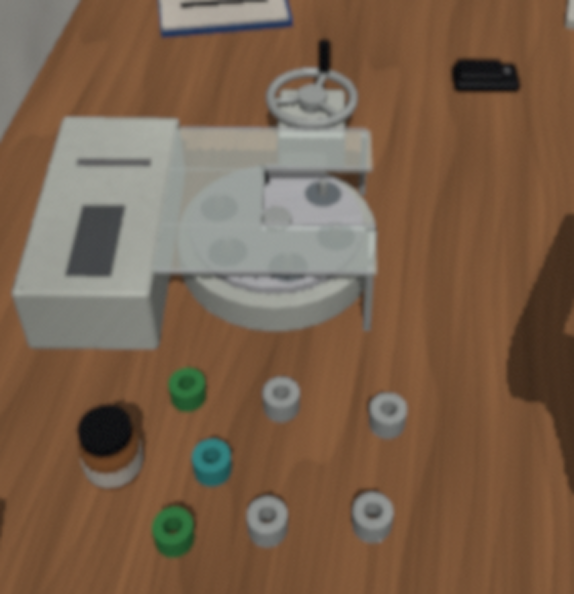

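View pics/wrist0.png

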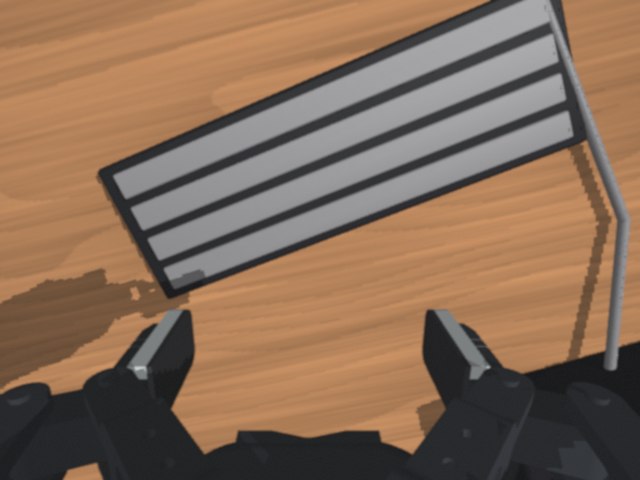

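```bash
cat > fit.py <<'E'
from h import *
from scipy.optimize import least_squares
def W(p,P):
    P=np.atleast_2d(P).astype(float);c,s=np.cos(p[2]),np.sin(p[2])
    return np.c_[p[0]+c*P[:,0]-s*P[:,1],p[1]+s*P[:,0]+c*P[:,1],P[:,2]]
if __name__=='__main__':
    np.set_printoptions(precision=2,suppress=True)
    M=np.array([[280,150,100],[280,-150,100],[130,-150,100],[-115,120,104],[-115,-120,104],[-40,-215,89]])
    t=np.array([(213,73),(474,32),(492,160),(293,412),(508,376),(578,297)])/2.5+[160,100]
    s=np.array([(22,292),(66,120),(182,122),(376,272),(370,168),(312,99)])/2.05+[160,140]
    f=lambda p:np.r_[(proj('top',W(p,M))-t).ravel(),(proj('side',W(p,M))-s).ravel()]
    r=least_squares(f,[480,20,0.15],loss='soft_l1');p=r.x;print(p);print(f(p).reshape(-1,2))
    for L in([0],[1]):
        g=(lambda p:(proj('top',W(p,M))-t).ravel()) if L==[0] else (lambda p:(proj('side',W(p,M))-s).ravel())
        print(L,least_squares(g,p).x)
    print('hub',W(p,[-40,-215,89]),'notch',W(p,[-75,0,104]))
    cr=unproj('top',np.array((630,299))/2.5+[160,100],137);print('crank',cr)
    for q in((73,356),(195,343),(90,442),(192,442),(53,282),(193,256),(121,296)): print(q,unproj('top',np.array(q)/2.5+[160,100],30)[:2])
    for q in((281,388),(388,405),(268,507),(373,507)): print(q,unproj('side',np.array(q)/2.05+[160,140],30)[:2])
E
python3 fit.py
```

```text
[593.08  16.71   0.14]
[[ -1.17  -0.45]
 [ -0.4   -1.17]
 [  1.48  -0.82]
 [ -0.95   0.97]
 [ -0.34   0.95]
 [  0.24   0.71]
 [ -5.15   0.9 ]
 [ -1.04  -2.29]
 [ -0.5   -2.77]
 [  1.57   0.27]
 [  1.03 -18.22]
 [  0.77  -2.96]]
[0] [593.17  16.1    0.14]
[1] [589.83  29.28   0.12]
hub [[ 582.56 -201.73   89.  ]] notch [[518.77   6.55 104.  ]]
crank [ 575.03 -250.02  137.  ]
(73, 356) [539.98 377.92]
(195, 343) [550.98 236.37]
(90, 442) [440.12 358.73]
(192, 442) [436.73 241.31]
(53, 282) [627.14 400.9 ]
(193, 256) [652.95 237.37]
(121, 296) [608.39 321.78]
(281, 388) [554.21 234.24]
(388, 405) [438.19 239.76]
(268, 507) [543.37 373.71]
(373, 507) [441.85 359.63]
```

View pics/top0.png

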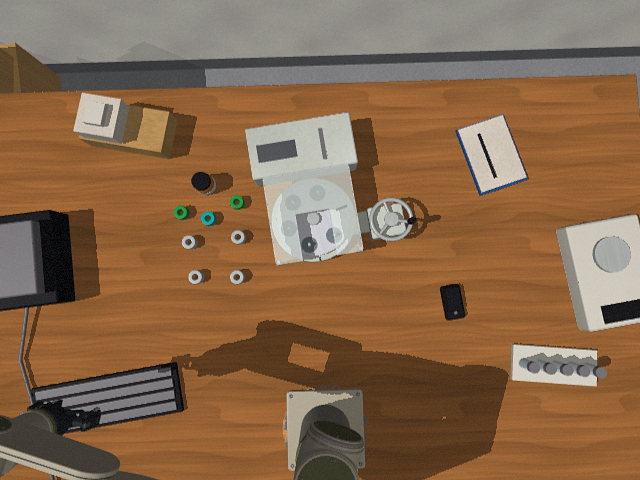

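```bash
cat > plan.py <<'E'
from h import *
# yaw: world angle of tool x axis
def pose():
    o=ctrl.get_obs();return np.array(o['tool_pos']),R.from_rotvec(o['ee_rot']).as_matrix(),o
def down(yaw):
    x=np.array([np.cos(yaw),np.sin(yaw),0]);z=np.array([0,0,-1.]);return np.c_[x,np.cross(z,x),z]
def plan(wps,fing,tail=0,vmax=55,wmax=9.5,start=None):
    """wps: list of (x,y,z,yawdeg)"""
    p,r,o=pose() if start is None else start
    rows=[]
    for w in wps:
        T=np.array(w[:3],float);Q=down(np.radians(w[3]))
        rv=R.from_matrix(Q@r.T).as_rotvec()
        n=max(1,int(np.ceil(max(np.linalg.norm(T-p)/vmax,np.degrees(np.linalg.norm(rv))/wmax)-1e-6)))
        p0,r0=p,r
        for i in range(1,n+1):
            pn=p0+(T-p0)*i/n;rn=R.from_rotvec(rv*i/n).as_matrix()@r0
            dp=r.T@(pn-p)/1000;tw=np.degrees(R.from_matrix(r.T@rn).as_rotvec())
            rows.append({"dp":[round(float(v),4)+0.0 for v in dp],"twist":[round(float(v),1)+0.0 for v in tw],"fingers":fing});p,r=pn,rn
    import json
    for i in range(0,len(rows),5): print(json.dumps(rows[i:i+5]))
def st():
    p,r,o=pose();print('t',round(o['clock'],2),'p',np.round(p,1),'yaw',round(np.degrees(np.arctan2(r[1,0],r[0,0])),1),'zax',np.round(r[:,2],3),'F',np.round(o['ft_force'],1),'gap',round(o['finger_gap'],3),'j6',np.round(o['joints'],2))
E
python3 - <<'E'
from plan import *
st(); p,r,o=pose();print(r.round(3))
c=imaging.calibration('wrist');print((r.T@(np.array(c['origin'])-p)).round(1),(r.T@R.from_rotvec(c['rotation']).as_matrix()).round(3))
E
```

```text
t 0.95 p [137.2 584.1 231.3] yaw 166.8 zax [-0. -0. -1.] F [-0.3 -0.1  0.1] gap 1.0 j6 [ 1.25  0.13  1.49  0.    1.52 -0.09]
[[-0.973  0.229 -0.   ]
 [ 0.229  0.973 -0.   ]
 [ 0.    -0.    -1.   ]]
[  75.3   -0.4 -143.5] [[-0.    -0.955 -0.295]
 [ 1.    -0.     0.   ]
 [-0.    -0.295  0.955]]
```

```bash
python3 - <<'E'
from plan import *
plan([(330,400,270,140),(530,0,270,98)],0.0854,vmax=58)
E
```

```text
[{"dp": [-0.046, -0.027, -0.0077], "twist": [0.0, 0.0, 5.4], "fingers": 0.0854}, {"dp": [-0.0483, -0.0226, -0.0077], "twist": [0.0, 0.0, 5.4], "fingers": 0.0854}, {"dp": [-0.0502, -0.018, -0.0077], "twist": [0.0, 0.0, 5.4], "fingers": 0.0854}, {"dp": [-0.0516, -0.0132, -0.0077], "twist": [0.0, 0.0, 5.4], "fingers": 0.0854}, {"dp": [-0.0526, -0.0084, -0.0077], "twist": [0.0, 0.0, 5.4], "fingers": 0.0854}]
[{"dp": [-0.0513, -0.0222, 0.0], "twist": [0.0, 0.0, 5.2], "fingers": 0.0854}, {"dp": [-0.0531, -0.0174, 0.0], "twist": [0.0, 0.0, 5.3], "fingers": 0.0854}, {"dp": [-0.0545, -0.0125, 0.0], "twist": [0.0, 0.0, 5.2], "fingers": 0.0854}, {"dp": [-0.0554, -0.0075, 0.0], "twist": [0.0, 0.0, 5.3], "fingers": 0.0854}, {"dp": [-0.0559, -0.0024, 0.0], "twist": [0.0, 0.0, 5.3], "fingers": 0.0854}]
[{"dp": [-0.0558, 0.0027, 0.0], "twist": [0.0, 0.0, 5.3], "fingers": 0.0854}, {"dp": [-0.0553, 0.0078, 0.0], "twist": [0.0, 0.0, 5.2], "fingers": 0.0854}, {"dp": [-0.0544, 0.0129, 0.0], "twist": [0.0, 0.0, 5.2], "fingers": 0.0854}]
```

Call:
servo_tool(increments=[{"dp": [-0.046,-0.027,-0.008],"twist": [0,0,5.4],"fingers": 0.0854},{"dp": [-0.048,-0.023,-0.008],"twist": [0,0,5.4],"fingers": 0.0854},{"dp": [-0.05,-0.018,-0.008],"twist": [0,0,5.4],"fingers": 0.0854},{"dp": [-0.052,-0.013,-0.008],"twist": [0,0,5.4],"fingers": 0.0854},{"dp": [-0.053,-0.008,-0.008],"twist": [0,0,5.4],"fingers": 0.0854}])

```text
clock: 1.58
tool_pos: [331.6, 395.8, 271.4]
ee_rot: [-1.091, -2.946, 0.001]
ft_force: [1.5, 0.7, -0.0]
finger_gap: 0.996
```

```bash
python3 - <<'E'
from plan import *
st()
plan([(530,0,270,98)],0.0854,vmax=60)
E
```

```text
t 1.57 p [331.6 395.8 271.4] yaw 139.4 zax [-0. -0. -1.] F [ 1.5  0.7 -0. ] gap 0.996 j6 [ 0.77 -0.11  1.66 -0.    1.59 -0.09]
[{"dp": [-0.051, -0.0214, 0.0002], "twist": [0.0, 0.0, 5.2], "fingers": 0.0854}, {"dp": [-0.0528, -0.0167, 0.0002], "twist": [0.0, 0.0, 5.2], "fingers": 0.0854}, {"dp": [-0.054, -0.0119, 0.0002], "twist": [0.0, 0.0, 5.2], "fingers": 0.0854}, {"dp": [-0.0549, -0.007, 0.0002], "twist": [0.0, 0.0, 5.2], "fingers": 0.0854}, {"dp": [-0.0553, -0.002, 0.0002], "twist": [0.0, 0.0, 5.2], "fingers": 0.0854}]
[{"dp": [-0.0553, 0.003, 0.0002], "twist": [0.0, 0.0, 5.2], "fingers": 0.0854}, {"dp": [-0.0548, 0.008, 0.0002], "twist": [0.0, 0.0, 5.2], "fingers": 0.0854}, {"dp": [-0.0538, 0.0129, 0.0002], "twist": [0.0, 0.0, 5.2], "fingers": 0.0854}]
```

Call:
servo_tool(increments=[{"dp": [-0.051,-0.021,0],"twist": [0,0,5.2],"fingers": 0.0854},{"dp": [-0.053,-0.017,0],"twist": [0,0,5.2],"fingers": 0.0854},{"dp": [-0.054,-0.012,0],"twist": [0,0,5.2],"fingers": 0.0854},{"dp": [-0.055,-0.007,0],"twist": [0,0,5.2],"fingers": 0.0854},{"dp": [-0.055,-0.002,0],"twist": [0,0,5.2],"fingers": 0.0854}])

```text
clock: 2.2
tool_pos: [458.1, 139.9, 273.5]
ee_rot: [1.744, 2.61, 0.007]
ft_force: [1.0, 0.6, 0.7]
finger_gap: 1.004
```

Call:
servo_tool(increments=[{"dp": [-0.055,0.003,0],"twist": [0,0,5.2],"fingers": 0.0854},{"dp": [-0.055,0.008,0],"twist": [0,0,5.2],"fingers": 0.0854},{"dp": [-0.054,0.013,0],"twist": [0,0,5.2],"fingers": 0.0854},{"dp": [0,0,0],"twist": [0,0,0],"fingers": 0.0854}])

```text
clock: 2.7
tool_pos: [532.1, -19.3, 274.2]
ee_rot: [2.099, 2.332, 0.009]
ft_force: [-0.4, 0.1, -0.2]
finger_gap: 1.001
```

```bash
python3 - <<'E'
from plan import *
snap('wrist','w1.png');st()
for t in('crank_top','wheel_hub','post1','index_mark'):
    print(t,[(np.round(d['box']),round(d['score'],2)) for d in nets.look_for('wrist',t)])
p=[593.2,16.1,.14]
from fit import W
for m in((-115,120,104),(-115,-120,104),(-115,47,104),(-115,-47,104),(15,47,104),(15,-47,104),(-40,-215,89),(0,0,70)): print(m,proj('wrist',W(p,[m]))[0].round(1))
E
```

```text
t 2.75 p [531.6 -17.5 274.3] yaw 96.2 zax [ 0.007  0.002 -1.   ] F [ 0.4  0.5 -0. ] gap 0.999 j6 [-0.13 -0.08  1.62  0.    1.59 -0.24]
crank_top [(array([267., 121., 414., 236.]), 0.57)]
wheel_hub [(array([276., 336., 402., 435.]), 0.95)]
post1 [(array([267., 123., 413., 238.]), 0.82)]
index_mark [(array([266., 118., 409., 236.]), 0.81)]
(-115, 120, 104) [232.2  24.4]
(-115, -120, 104) [254.7 324.1]
(-115, 47, 104) [240.2 130.3]
(-115, -47, 104) [248.9 246.4]
(15, 47, 104) [408.9 125.4]
(15, -47, 104) [403.6 242. ]
(-40, -215, 89) [337.7 399.2]
(0, 0, 70) [379.8 180.6]
```

View pics/w1.png

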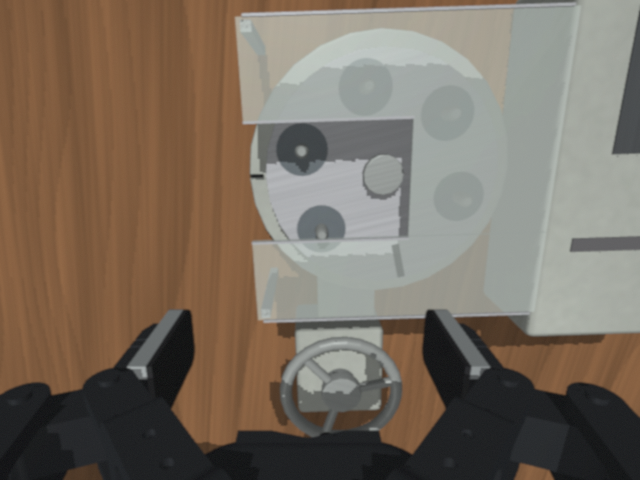

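```bash
python3 - <<'E'
from plan import *
c=imaging.calibration('wrist')
import pickle;pickle.dump(c,open('c1.pkl','wb'))
im=cv2.imread('pics/w1.png')
for k,(a,b,w,h,s) in enumerate([(225,0,200,150,4),(225,110,200,150,4),(250,220,170,230,2.6)]):
    cv2.imwrite(f'pics/w1_{k}.png',cv2.resize(im[b:b+h,a:a+w],None,fx=s,fy=s,interpolation=cv2.INTER_CUBIC))
E
```

```text
(no output)
```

View pics/w1_1.png

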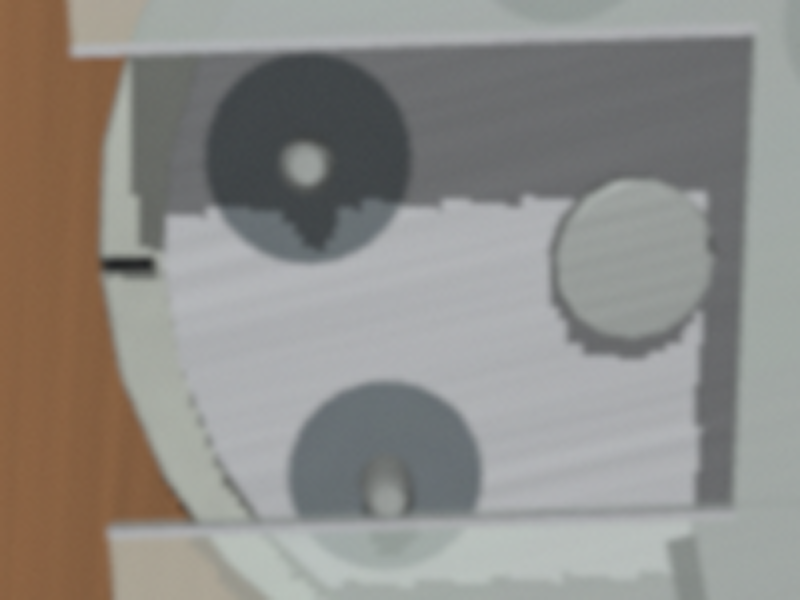

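View pics/w1_2.png

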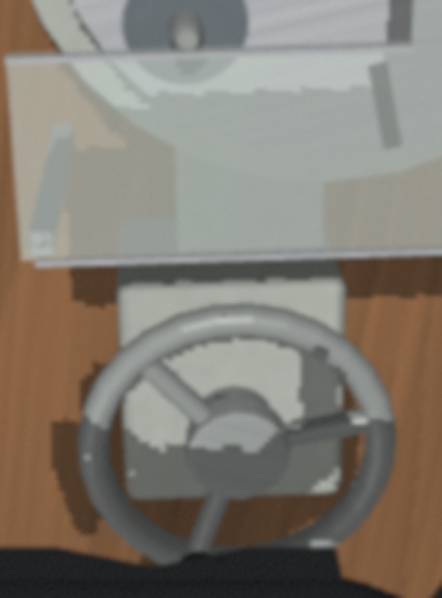

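```bash
cat > fit2.py <<'E'
from plan import *; from fit import W
from scipy.optimize import least_squares
import pickle
np.set_printoptions(precision=2,suppress=True)
c=pickle.load(open('c1.pkl','rb'))
M=np.array([[-115,47,104],[15,47,104],[15,-47,104],[-115,-47,104],[0,0,70],[-40,-215,89]])
u=np.array([(242.5,123.2),(413.2,119.2),(408.5,237),(252,240.7),(383,175),(341.5,393)])
def full(p):
    a=np.array([[75*np.cos(p[3]),75*np.sin(p[3]),82],[75*np.cos(p[3]+np.pi/3),75*np.sin(p[3]+np.pi/3),82]])
    b=a.copy();b[:,2]=60
    return np.r_[(proj('wrist',W(p,M),c)-u).ravel(),(proj('wrist',W(p,a),c)-[(301.5,150.8),(321.5,234.3)]).ravel(),(proj('wrist',W(p,b),c)-[(302,149.3),(321.3,228.8)]).ravel()]
r=least_squares(full,[593,16,.14,2.9],loss='soft_l1');p=r.x;print(p,np.degrees(p[2:]));print(full(p).reshape(-1,2))
print('hub',W(p,[-40,-215,89]),'notchpost',W(p,[-75,0,60]))
E
python3 fit2.py
```

```text
[595.47  21.51   0.14   2.82] [  8.13 161.76]
[[ 0.98  0.43]
 [-0.17 -0.76]
 [-0.97 -0.92]
 [ 0.17  0.13]
 [ 0.3  -0.22]
 [-0.37  1.98]
 [ 0.29  0.32]
 [ 0.2   0.43]
 [-0.06 -0.03]
 [-0.58 -0.54]]
hub [[ 586.27 -196.98   89.  ]] notchpost [[521.22  10.91  60.  ]]
```

```bash
python3 - <<'E'
from plan import *
import pickle
st();c=imaging.calibration('wrist');im=snap('wrist','w2.png');st();pickle.dump(c,open('c2.pkl','wb'))
c1=pickle.load(open('c1.pkl','rb'));print(c1['origin'],c['origin'])
a=cv2.imread('pics/w1.png');b=cv2.imread('pics/w2.png')
print(cv2.phaseCorrelate(a[100:300,225:425,1].astype(float),b[100:300,225:425,1].astype(float)))
E
```

```text
t 2.95 p [531.  -14.5 274.6] yaw 96.5 zax [ 0.007  0.003 -1.   ] F [-0.5  0.4 -0.2] gap 1.002 j6 [-0.13 -0.08  1.62  0.    1.59 -0.24]
t 3.0 p [531.1 -14.4 274.7] yaw 96.5 zax [ 0.008  0.003 -1.   ] F [0.2 0.3 0.3] gap 1.002 j6 [-0.13 -0.08  1.62  0.    1.59 -0.24]
[521.10690805  59.32245022 418.25673824] [521.10690805  59.32245022 418.25673824]
((0.7550169158357249, 5.674719252960557), 0.9193675273840541)
```

```bash
sed -i 's/c1.pkl/c2.pkl/; s/^def full/S=np.array([0.755,5.675]);u=u+S\ndef full/; s/,c)-\[(3\([^]]*\)\]/,c)-S-[(3\1]/g' fit2.py; cat >> fit2.py <<'E'
hub=W(p,[-40,-215,89])[0]
cr=np.array([575,-250]);d=cr-hub[:2];print(np.hypot(*d),np.degrees(np.arctan2(d[1],d[0])))
E
python3 fit2.py
```

```text
[596.72  16.86   0.14   2.83] [  8.13 161.93]
[[ 1.46  1.22]
 [-0.48  0.04]
 [-1.28 -1.16]
 [ 0.52 -0.11]
 [ 0.05 -0.5 ]
 [-0.51  0.3 ]
 [ 0.34  0.7 ]
 [ 0.37  0.04]
 [-0.05 -0.  ]
 [-0.46 -1.21]]
hub [[ 587.53 -201.64   89.  ]] notchpost [[522.47   6.25  60.  ]]
49.9598605836684 -104.52706569603272
```

```bash
python3 - <<'E'
from plan import *
plan([(577,-251.5,210,75)],0.05,vmax=50)
E
```

```text
[{"dp": [-0.0401, 0.0031, 0.0107], "twist": [0.1, 0.0, 3.6], "fingers": 0.05}, {"dp": [-0.0399, 0.0056, 0.0108], "twist": [0.1, 0.0, 3.6], "fingers": 0.05}, {"dp": [-0.0394, 0.0081, 0.0108], "twist": [0.1, 0.0, 3.6], "fingers": 0.05}, {"dp": [-0.0389, 0.0105, 0.0108], "twist": [0.1, 0.0, 3.6], "fingers": 0.05}, {"dp": [-0.0381, 0.0129, 0.0108], "twist": [0.1, 0.0, 3.6], "fingers": 0.05}]
[{"dp": [-0.0372, 0.0153, 0.0108], "twist": [0.1, 0.0, 3.6], "fingers": 0.05}]
```

Call:
servo_tool(increments=[{"dp": [-0.04,0.003,0.011],"twist": [0.1,0,3.6],"fingers": 0.05},{"dp": [-0.04,0.006,0.011],"twist": [0.1,0,3.6],"fingers": 0.05},{"dp": [-0.039,0.008,0.011],"twist": [0.1,0,3.6],"fingers": 0.05},{"dp": [-0.039,0.0105,0.011],"twist": [0.1,0,3.6],"fingers": 0.05},{"dp": [-0.038,0.013,0.011],"twist": [0.1,0,3.6],"fingers": 0.05}])

```text
clock: 3.62
tool_pos: [572.8, -207.1, 221.4]
ee_rot: [2.425, 1.996, 0.009]
ft_force: [-0.1, 1.0, -0.0]
finger_gap: 0.585
```

Call:
servo_tool(increments=[{"dp": [-0.037,0.015,0.011],"twist": [0.1,0,3.6],"fingers": 0.05},{"dp": [0,0,0],"twist": [0,0,0],"fingers": 0.05},{"dp": [0,0,0],"twist": [0,0,0],"fingers": 0.05},{"dp": [0,0,0],"twist": [0,0,0],"fingers": 0.05}])

```text
clock: 4.12
tool_pos: [581.2, -244.5, 209.3]
ee_rot: [-2.483, -1.921, -0.007]
ft_force: [0.6, 1.0, -0.3]
finger_gap: 0.588
```

```bash
python3 - <<'E'
from plan import *
st();c=imaging.calibration('wrist');snap('wrist','w3.png');st()
print(proj('wrist',[(578.2,-252.8,137),(587.5,-201.6,89)],c))
print([(np.round(d['box']),round(d['score'],2)) for d in nets.look_for('wrist','crank_top')])
E
```

```text
t 4.12 p [ 581.2 -244.5  209.3] yaw 75.5 zax [ 0.002  0.004 -1.   ] F [ 0.6  1.  -0.3] gap 0.588 j6 [-0.48  0.22  1.43  0.    1.49 -0.23]
t 4.17 p [ 581.3 -244.5  209.5] yaw 75.5 zax [ 0.003  0.004 -1.   ] F [-0.1  0.9 -0.6] gap 0.587 j6 [-0.48  0.22  1.43  0.    1.49 -0.23]
[[306.7387105  268.70162215]
 [300.9285903  170.07078617]]
[(array([290., 237., 319., 282.]), 0.72)]
```

View pics/w3.png

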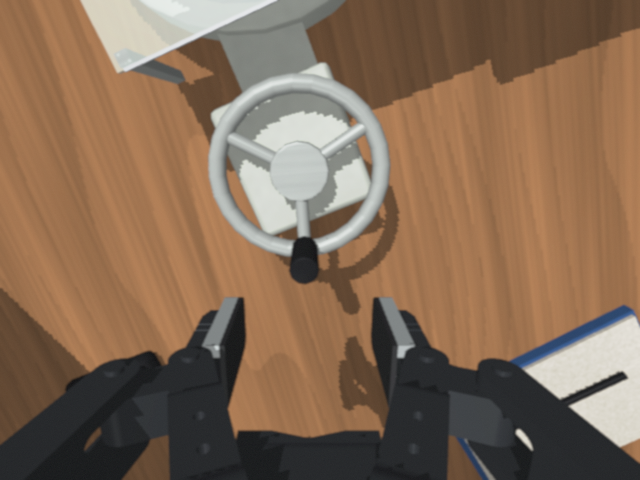

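```bash
python3 - <<'E'
from plan import *
plan([(576.5,-252.4,150,75),(576.5,-252.4,105,75)],0.05,vmax=35)
E
```

```text
[{"dp": [-0.0045, -0.0014, 0.0298], "twist": [0.0, -0.1, 0.2], "fingers": 0.05}, {"dp": [-0.0044, -0.0013, 0.0298], "twist": [0.0, -0.1, 0.2], "fingers": 0.05}, {"dp": [0.0, 0.0, 0.0225], "twist": [0.0, 0.0, 0.0], "fingers": 0.05}, {"dp": [0.0, 0.0, 0.0225], "twist": [0.0, 0.0, 0.0], "fingers": 0.05}]
```

Call:
servo_tool(increments=[{"dp": [-0.0045,-0.0014,0.03],"twist": [0,-0.1,0.2],"fingers": 0.05},{"dp": [-0.0045,-0.0014,0.03],"twist": [0,-0.1,0.2],"fingers": 0.05},{"dp": [0,0,0.0225],"twist": [0,0,0],"fingers": 0.05},{"dp": [0,0,0.0225],"twist": [0,0,0],"fingers": 0.05},{"dp": [0,0,0],"twist": [0,0,0],"fingers": 0.05}])

```text
clock: 4.85
tool_pos: [578.6, -249.7, 105.6]
ee_rot: [2.482, 1.917, 0.007]
ft_force: [-0.6, 0.1, 0.9]
finger_gap: 0.582
```

```bash
python3 - <<'E'
from plan import *
st()
E
```

```text
t 4.85 p [ 578.6 -249.7  105.6] yaw 75.4 zax [ 0.007 -0.002 -1.   ] F [-0.6  0.1  0.9] gap 0.582 j6 [-0.49  0.29  1.54  0.    1.3  -0.23]
```

Call:
servo_tool(increments=[{"dp": [-0.003,-0.0014,0],"twist": [0,0,0],"fingers": 0.05},{"dp": [0,0,0],"twist": [0,0,0],"fingers": 0.01},{"dp": [0,0,0],"twist": [0,0,0],"fingers": 0.01},{"dp": [0,0,0],"twist": [0,0,0],"fingers": 0.01},{"dp": [0,0,0],"twist": [0,0,0],"fingers": 0.01}])

```text
clock: 5.48
tool_pos: [578.1, -252.6, 109.7]
ee_rot: [2.477, 1.916, 0.01]
ft_force: [1.1, -0.5, -2.4]
finger_gap: 0.189
```

```bash
cat > circ.py <<'E'
from plan import *
import json,sys
HUB=np.array([586.0,-201.0]); 
def circ(end_deg,step=15,z=105,yaw=75,hub=HUB,fing=0.01,start=None):
    "end_deg: world angle (unwrapped) of crank"
    p,r,o=pose();d=p[:2]-hub;a0=np.degrees(np.arctan2(d[1],d[0]))
    print('now ang',a0.round(1),'rad',np.hypot(*d).round(1))
    while end_deg-a0>=360+20: end_deg-=360
    n=max(1,round(abs(end_deg-a0)/step));rows=[]
    for i in range(1,n+1):
        a=np.radians(a0+(end_deg-a0)*i/n);T=np.array([*(hub+52*np.array([np.cos(a),np.sin(a)])),z])
        Q=down(np.radians(yaw)) if i==1 else r
        tw=np.degrees(R.from_matrix(r.T@Q).as_rotvec())
        dp=r.T@(T-p)/1000
        rows.append({"dp":[round(float(v),4)+0.0 for v in dp],"twist":[round(float(v),1)+0.0 for v in tw],"fingers":fing});p,r=T,Q
    for i in range(0,len(rows),5): print(json.dumps(rows[i:i+5]))
E
python3 - <<'E'
from circ import *
st();circ(8)
E
```

```text
t 5.47 p [ 578.1 -252.6  109.7] yaw 75.4 zax [ 0.011 -0.004 -1.   ] F [ 1.1 -0.5 -2.4] gap 0.189 j6 [-0.49  0.29  1.54  0.    1.31 -0.24]
now ang -98.7 rad 52.2
[{"dp": [0.0035, 0.0133, 0.0048], "twist": [0.7, 0.1, 0.4], "fingers": 0.01}, {"dp": [0.0067, 0.012, 0.0], "twist": [0.0, 0.0, 0.0], "fingers": 0.01}, {"dp": [0.0097, 0.0098, 0.0], "twist": [0.0, 0.0, 0.0], "fingers": 0.01}, {"dp": [0.0119, 0.007, 0.0], "twist": [0.0, 0.0, 0.0], "fingers": 0.01}, {"dp": [0.0133, 0.0036, 0.0], "twist": [0.0, 0.0, 0.0], "fingers": 0.01}]
[{"dp": [0.0138, 0.0, 0.0], "twist": [0.0, 0.0, 0.0], "fingers": 0.01}, {"dp": [0.0133, -0.0037, 0.0], "twist": [0.0, 0.0, 0.0], "fingers": 0.01}]
```

Call:
servo_tool(increments=[{"dp": [0.0035,0.0133,0.001],"twist": [0.3,0,0],"fingers": 0.01},{"dp": [0.0067,0.012,0],"twist": [0,0,0],"fingers": 0.01},{"dp": [0.0097,0.0098,0],"twist": [0,0,0],"fingers": 0.01},{"dp": [0.0119,0.007,0],"twist": [0,0,0],"fingers": 0.01}])

```text
clock: 5.98
tool_pos: [626.9, -233.8, 109.6]
ee_rot: [2.483, 1.915, -0.0]
ft_force: [-5.7, -0.4, 2.6]
finger_gap: 0.193
```

```bash
python3 - <<'E'
from circ import *
st();circ(8)
E
```

```text
t 5.97 p [ 626.9 -233.8  109.6] yaw 75.3 zax [ 0.003 -0.005 -1.   ] F [-5.7 -0.4  2.6] gap 0.193 j6 [-0.43  0.39  1.41 -0.    1.34 -0.17]
now ang -38.7 rad 52.5
[{"dp": [0.0137, 0.0035, 0.0046], "twist": [0.3, 0.2, 0.3], "fingers": 0.01}, {"dp": [0.0141, 0.0001, 0.0], "twist": [0.0, 0.0, 0.0], "fingers": 0.01}, {"dp": [0.0136, -0.0037, 0.0], "twist": [0.0, 0.0, 0.0], "fingers": 0.01}]
```

Call:
servo_tool(increments=[{"dp": [0.0137,0.0035,0],"twist": [0,0,0],"fingers": 0.01},{"dp": [0.0141,0,0],"twist": [0,0,0],"fingers": 0.01},{"dp": [0.0136,-0.0037,0],"twist": [0,0,0],"fingers": 0.01},{"dp": [0,0,0],"twist": [0,0,0],"fingers": 0.01}])

```text
clock: 6.48
tool_pos: [637.1, -189.7, 109.6]
ee_rot: [2.482, 1.918, -0.006]
ft_force: [-5.5, -2.0, 1.3]
finger_gap: 0.191
```

```bash
python3 - <<'E'
from circ import *
st();circ(8)
E
```

```text
t 6.47 p [ 637.1 -189.7  109.6] yaw 75.4 zax [-0.    -0.006 -1.   ] F [-5.5 -2.   1.3] gap 0.191 j6 [-0.36  0.38  1.42 -0.01  1.34 -0.11]
now ang 12.5 rad 52.3
[{"dp": [-0.0038, 0.0014, 0.0046], "twist": [0.1, 0.3, 0.4], "fingers": 0.01}]
```

Call:
servo_tool(increments=[{"dp": [0,0,0],"twist": [0,0,0],"fingers": 0.06},{"dp": [0,0,-0.02],"twist": [0,0,0],"fingers": 0.06},{"dp": [0,0,-0.04],"twist": [0,0,0],"fingers": 0.06},{"dp": [0,0,-0.05],"twist": [0,0,0],"fingers": 0.0854}])

```text
clock: 6.98
tool_pos: [636.1, -184.0, 219.9]
ee_rot: [-2.481, -1.923, 0.006]
ft_force: [0.5, -0.5, -0.1]
finger_gap: 0.893
```

```bash
python3 - <<'E'
from circ import *
st();plan([(540,10,230,98)],0.0854,vmax=58)
E
```

```text
t 6.97 p [ 636.1 -184.   219.9] yaw 75.5 zax [-0.005 -0.    -1.   ] F [ 0.5 -0.5 -0.1] gap 0.893 j6 [-0.36  0.31  1.31 -0.    1.53 -0.11]
[{"dp": [0.041, -0.0354, -0.0024], "twist": [-0.1, 0.0, -5.6], "fingers": 0.0854}, {"dp": [0.0442, -0.0312, -0.0025], "twist": [-0.1, 0.0, -5.6], "fingers": 0.0854}, {"dp": [0.0471, -0.0267, -0.0025], "twist": [-0.1, 0.0, -5.6], "fingers": 0.0854}, {"dp": [0.0494, -0.022, -0.0025], "twist": [-0.1, 0.0, -5.6], "fingers": 0.0854}]
```

Call:
servo_tool(increments=[{"dp": [0.041,-0.035,-0.004],"twist": [-0.1,0,-5.6],"fingers": 0.0854},{"dp": [0.044,-0.031,-0.003],"twist": [-0.1,0,-5.6],"fingers": 0.0854},{"dp": [0.047,-0.027,-0.003],"twist": [-0.1,0,-5.6],"fingers": 0.0854},{"dp": [0.049,-0.022,-0.003],"twist": [-0.1,0,-5.6],"fingers": 0.0854},{"dp": [0,0,0],"twist": [0,0,0],"fingers": 0.0854}])

```text
clock: 7.6
tool_pos: [543.9, 15.2, 250.0]
ee_rot: [2.031, 2.365, 0.028]
ft_force: [1.2, -0.4, -0.3]
finger_gap: 0.997
```

Call:
servo_tool(increments=[{"dp": [0,0,0],"twist": [0,0,0],"fingers": 0.0854},{"dp": [0,0,0],"twist": [0,0,0],"fingers": 0.0854},{"dp": [0,0,0],"twist": [0,0,0],"fingers": 0.0854}])

```text
clock: 7.98
tool_pos: [545.5, 14.1, 252.7]
ee_rot: [2.032, 2.36, 0.031]
ft_force: [0.1, 0.1, -0.8]
finger_gap: 0.997
```

```bash
python3 - <<'E'
from plan import *
from fit import W
import pickle
st();c=imaging.calibration('wrist');im=snap('wrist','w4.png');st();pickle.dump(c,open('c4.pkl','wb'))
p=[596.7,16.9,.1419]
q=proj('wrist',W(p,[(-75,0,82),(-75,0,60),(0,0,70),(-115,47,104),(15,47,104),(15,-47,104),(-115,-47,104)]),c);print(q)
u,v=q[0].astype(int);a,b=u-90,v-70
cv2.imwrite('pics/w4z.png',cv2.cvtColor(cv2.resize(im[b:b+150,a:a+200],None,fx=4,fy=4,interpolation=cv2.INTER_CUBIC),cv2.COLOR_RGB2BGR));print(a,b)
E
```

```text
t 7.97 p [545.5  14.1 252.7] yaw 98.5 zax [ 0.034 -0.002 -0.999] F [ 0.1  0.1 -0.8] gap 0.997 j6 [-0.07 -0.06  1.64 -0.    1.52 -0.22]
t 8.03 p [545.5  14.  252.6] yaw 98.5 zax [ 0.033 -0.002 -0.999] F [ 0.2 -0.5  1.2] gap 0.997 j6 [-0.07 -0.06  1.64 -0.    1.52 -0.22]
[[272.10283765 218.76081105]
 [273.44062599 212.51837608]
 [360.59911248 215.15132283]
 [214.10585847 163.71402857]
 [391.21681426 164.29957842]
 [383.01325376 281.50330782]
 [221.71919827 282.65402398]]
182 148
```

View pics/w4z.png

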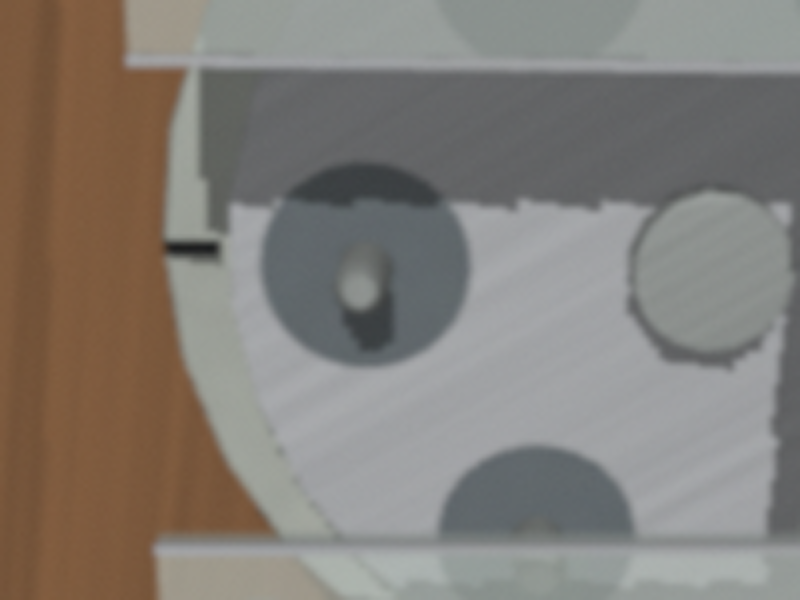

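```bash
python3 - <<'E'
from circ import *
c=__import__('pickle').load(open('c4.pkl','rb'));print('post tip',unproj('wrist',(272,220.5),82,c),'foot',unproj('wrist',(273.2,214),60,c))
st();plan([(440,240,160,110)],0.0854,vmax=58)
E
```

```text
post tip [522.54906544   4.81819914  82.        ] foot [522.4084483    4.94305246  60.        ]
t 8.03 p [545.5  14.  252.6] yaw 98.5 zax [ 0.033 -0.002 -0.999] F [ 0.2 -0.5  1.2] gap 0.997 j6 [-0.07 -0.06  1.64 -0.    1.52 -0.22]
[{"dp": [0.048, -0.0147, 0.0177], "twist": [0.4, 0.1, -2.3], "fingers": 0.0854}, {"dp": [0.0485, -0.0127, 0.0179], "twist": [0.4, 0.1, -2.3], "fingers": 0.0854}, {"dp": [0.0489, -0.0106, 0.0181], "twist": [0.4, 0.1, -2.3], "fingers": 0.0854}, {"dp": [0.0492, -0.0086, 0.0182], "twist": [0.4, 0.1, -2.3], "fingers": 0.0854}, {"dp": [0.0495, -0.0065, 0.0184], "twist": [0.4, 0.1, -2.3], "fingers": 0.0854}]
```

Call:
servo_tool(increments=[{"dp": [0.048,-0.015,0.018],"twist": [0.4,0.1,-2.3],"fingers": 0.0854},{"dp": [0.0485,-0.013,0.018],"twist": [0.4,0.1,-2.3],"fingers": 0.0854},{"dp": [0.049,-0.011,0.018],"twist": [0.4,0.1,-2.3],"fingers": 0.0854},{"dp": [0.049,-0.009,0.018],"twist": [0.4,0.1,-2.3],"fingers": 0.0854},{"dp": [0.0495,-0.0065,0.018],"twist": [0.4,0.1,-2.3],"fingers": 0.0854}])

```text
clock: 8.65
tool_pos: [440.3, 239.7, 158.1]
ee_rot: [1.81, 2.566, -0.005]
ft_force: [0.6, 0.6, -1.0]
finger_gap: 1.001
```

Call:
servo_tool(increments=[{"dp": [0,0,0],"twist": [0,0,0],"fingers": 0.0854},{"dp": [0,0,0],"twist": [0,0,0],"fingers": 0.0854},{"dp": [0,0,0],"twist": [0,0,0],"fingers": 0.0854}])

```text
clock: 9.02
tool_pos: [439.2, 240.1, 156.2]
ee_rot: [-1.808, -2.568, 0.01]
ft_force: [0.3, -0.1, -0.3]
finger_gap: 1.001
```

```bash
cat > sam.py <<'E'
from plan import *
def samples(f):
    st();c=imaging.calibration('wrist');im=snap('wrist',f)
    for d in nets.outline_of('wrist','sample1'):
        m=d['mask'].astype(np.uint8);b=np.round(d['box'])
        col=np.median(im[d['mask']],0)
        # top face: fit using bore - dark hole; report bbox-based estimate of top-rim centre
        print(b,round(d['score'],2),'col',col,'ctr z30',unproj('wrist',((b[0]+b[2])/2,(b[1]+b[3])/2),15,c)[:2].round(1))
    return im,c
E
python3 - <<'E'
from sam import *
import pickle
im,c=samples('w5.png');pickle.dump(c,open('c5.pkl','wb'))
E
```

```text
t 9.03 p [439.2 240.1 156.2] yaw 109.7 zax [-0.004 -0.005 -1.   ] F [ 0.3 -0.1 -0.3] gap 1.001 j6 [ 0.4  -0.09  1.85 -0.    1.39  0.06]
[613.  71. 640. 129.] 0.89 col [40. 80. 48.] ctr z30 [613.  394.8]
[418. 245. 482. 308.] 0.86 col [173.  175.5 172. ] ctr z30 [556.9 236.9]
[534. 167. 614. 229.] 0.7 col [ 66. 143. 138.] ctr z30 [615.  323.7]
[407.  76. 476. 142.] 0.68 col [184. 190. 186.] ctr z30 [497.1 347.2]
[280. 193. 339. 253.] 0.67 col [186. 191. 188.] ctr z30 [439.2 240.5]
[536. 286. 602. 346.] 0.62 col [ 60. 113.  67.] ctr z30 [661.8 238.3]
[486.  49. 570. 113.] 0.61 col [177. 181. 178.] ctr z30 [544.1 382.9]
```

View pics/w5.png

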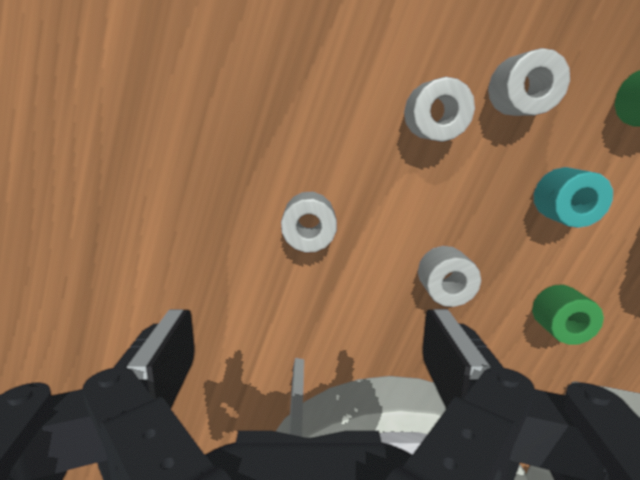

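```bash
python3 - <<'E'
from sam import *
import pickle
c=pickle.load(open('c5.pkl','rb'))
t=unproj('wrist',(309,225.3),30,c);print(t)
for uv in((440,109),(532,82),(450,281)):print(unproj('wrist',uv,30,c))
plan([(t[0],t[1],70,109),(t[0],t[1],5,109)],0.0854,vmax=40)
E
```

```text
[438.07454291 242.47276062  30.        ]
[491.81106195 344.9266963   30.        ]
[539.89966216 379.46294464  30.        ]
[550.90689917 237.58459769  30.        ]
[{"dp": [0.001, 0.0, 0.0288], "twist": [-0.1, 0.1, 0.2], "fingers": 0.0854}, {"dp": [0.001, 0.0, 0.0288], "twist": [-0.1, 0.1, 0.2], "fingers": 0.0854}, {"dp": [0.0009, -0.0001, 0.0288], "twist": [-0.1, 0.1, 0.2], "fingers": 0.0854}, {"dp": [0.0, 0.0, 0.0325], "twist": [0.0, 0.0, 0.0], "fingers": 0.0854}, {"dp": [0.0, 0.0, 0.0325], "twist": [0.0, 0.0, 0.0], "fingers": 0.0854}]
```

Call:
servo_tool(increments=[{"dp": [0.001,0,0.029],"twist": [-0.1,0.1,0.2],"fingers": 0.0854},{"dp": [0.001,0,0.029],"twist": [-0.1,0.1,0.2],"fingers": 0.0854},{"dp": [0.001,0,0.029],"twist": [-0.1,0.1,0.2],"fingers": 0.0854},{"dp": [0,0,0.032],"twist": [0,0,0],"fingers": 0.0854},{"dp": [0,0,0.028],"twist": [0,0,0],"fingers": 0.0854}])

```text
clock: 9.75
tool_pos: [446.1, 241.0, 11.6]
ee_rot: [1.83, 2.547, 0.019]
ft_force: [0.2, -0.4, 0.4]
finger_gap: 1.001
```

```bash
python3 - <<'E'
from sam import *
st()
plan([(438.1,242.5,5,109)],0.0854,vmax=40)
E
```

```text
t 9.75 p [446.1 241.   11.6] yaw 108.6 zax [ 0.012  0.007 -1.   ] F [ 0.2 -0.4  0.4] gap 1.001 j6 [0.39 0.1  1.95 0.   1.08 0.07]
[{"dp": [0.0039, -0.0072, 0.0065], "twist": [0.7, -0.1, -0.4], "fingers": 0.0854}]
```

Call:
servo_tool(increments=[{"dp": [0.004,-0.007,0.0065],"twist": [0.7,-0.1,-0.4],"fingers": 0.0854},{"dp": [0,0,0],"twist": [0,0,0],"fingers": 0.03},{"dp": [0,0,0],"twist": [0,0,0],"fingers": 0.03},{"dp": [0,0,0],"twist": [0,0,0],"fingers": 0.03},{"dp": [0,0,0],"twist": [0,0,0],"fingers": 0.03}])

```text
clock: 10.38
tool_pos: [440.0, 242.1, 7.5]
ee_rot: [1.827, 2.555, 0.004]
ft_force: [0.2, -0.1, -1.1]
finger_gap: 0.452
```

```bash
python3 - <<'E'
from sam import *
st()
E
```

```text
t 10.38 p [440.  242.1   7.5] yaw 108.9 zax [ 0.002  0.002 -1.   ] F [ 0.2 -0.1 -1.1] gap 0.452 j6 [0.4  0.1  1.95 0.   1.08 0.07]
```

```bash
python3 - <<'E'
from sam import *
plan([(440,242.1,100,108.9)],0.03,vmax=47)
plan([(522.5,5,165,98)],0.03,vmax=58,start=(np.array([440,242.1,100]),down(np.radians(108.9)),None))
E
```

```text
[{"dp": [0.0, 0.0001, -0.0463], "twist": [0.1, 0.0, 0.0], "fingers": 0.03}, {"dp": [0.0, 0.0001, -0.0463], "twist": [0.1, 0.0, 0.0], "fingers": 0.03}]
[{"dp": [-0.0502, 0.0003, -0.013], "twist": [0.0, 0.0, 2.2], "fingers": 0.03}, {"dp": [-0.0502, 0.0022, -0.013], "twist": [0.0, 0.0, 2.2], "fingers": 0.03}, {"dp": [-0.05, 0.0041, -0.013], "twist": [0.0, 0.0, 2.2], "fingers": 0.03}, {"dp": [-0.0499, 0.006, -0.013], "twist": [0.0, 0.0, 2.2], "fingers": 0.03}, {"dp": [-0.0496, 0.0079, -0.013], "twist": [0.0, 0.0, 2.2], "fingers": 0.03}]
```

Call:
servo_tool(increments=[{"dp": [0,0,-0.045],"twist": [0.1,0,0],"fingers": 0.03},{"dp": [0,0,-0.055],"twist": [0,0,0],"fingers": 0.03},{"dp": [-0.05,0,-0.03],"twist": [0,0,2.2],"fingers": 0.03},{"dp": [-0.05,0.002,-0.03],"twist": [0,0,2.2],"fingers": 0.03},{"dp": [-0.05,0.004,0],"twist": [0,0,2.2],"fingers": 0.03}])

```text
clock: 11.0
tool_pos: [489.4, 99.1, 174.3]
ee_rot: [1.964, 2.448, 0.004]
ft_force: [0.8, 1.2, -1.0]
finger_gap: 0.45
```

```bash
python3 - <<'E'
from sam import *
st()
plan([(522.5,5,165,98)],0.03,vmax=58)
E
```

```text
t 11.0 p [489.4  99.1 174.3] yaw 102.5 zax [ 0.004  0.    -1.   ] F [ 0.8  1.2 -1. ] gap 0.45 j6 [ 0.1  -0.11  1.84 -0.    1.41 -0.12]
[{"dp": [-0.0495, 0.0059, 0.0047], "twist": [0.1, 0.0, 2.3], "fingers": 0.03}, {"dp": [-0.0492, 0.0079, 0.0047], "twist": [0.1, 0.0, 2.3], "fingers": 0.03}]
```

Call:
servo_tool(increments=[{"dp": [-0.0495,0.006,0.005],"twist": [0.1,0,2.3],"fingers": 0.03},{"dp": [-0.045,0.008,0.005],"twist": [0.1,0,2.3],"fingers": 0.03},{"dp": [0,0,0],"twist": [0,0,0],"fingers": 0.03},{"dp": [0,0,0],"twist": [0,0,0],"fingers": 0.03}])

```text
clock: 11.5
tool_pos: [524.2, 3.2, 166.8]
ee_rot: [2.068, 2.359, 0.005]
ft_force: [-0.2, 0.3, -0.7]
finger_gap: 0.45
```

```bash
python3 - <<'E'
from sam import *
st();c=imaging.calibration('wrist');snap('wrist','w6.png');p,r,o=pose()
print('TCP-7.5+30 px',proj('wrist',[p+r@[1,0,-22.5],p+r@[0,0,-22.5]],c))
plan([(522.5,5,120,98)],0.03,vmax=40)
E
```

```text
t 11.5 p [524.2   3.2 166.8] yaw 97.5 zax [ 0.005 -0.001 -1.   ] F [-0.2  0.3 -0.7] gap 0.45 j6 [-0.09 -0.04  1.78 -0.    1.39 -0.22]
TCP-7.5+30 px [[308.98578512 339.75902628]
 [308.98642154 342.27482336]]
[{"dp": [0.001, -0.0008, 0.0234], "twist": [0.1, 0.1, -0.2], "fingers": 0.03}, {"dp": [0.001, -0.0008, 0.0234], "twist": [0.1, 0.1, -0.2], "fingers": 0.03}]
```

View pics/w6.png

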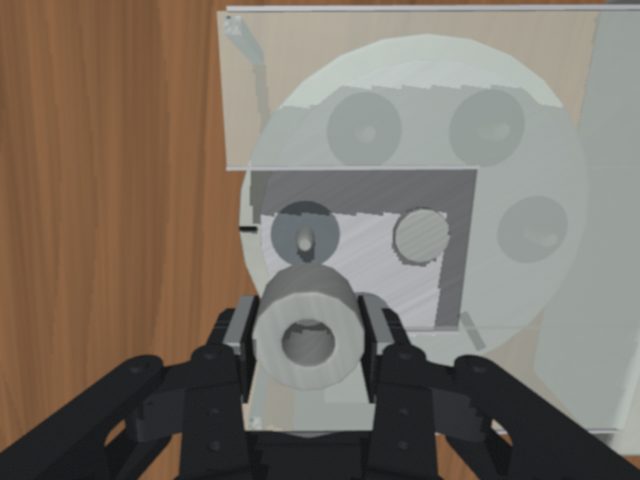

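Call:
servo_tool(increments=[{"dp": [0.0015,-0.001,0.025],"twist": [0.1,0.1,-0.2],"fingers": 0.03},{"dp": [0.001,-0.0025,0.025],"twist": [0.1,0.1,-0.2],"fingers": 0.03},{"dp": [0,-0.002,0.013],"twist": [0,0,0],"fingers": 0.03}])

```text
clock: 11.92
tool_pos: [519.5, 8.6, 104.6]
ee_rot: [2.054, 2.373, 0.009]
ft_force: [-0.3, -0.0, -0.5]
finger_gap: 0.452
```

```bash
python3 - <<'E'
from sam import *
st()
plan([(522.5,4.7,96,98)],0.03,vmax=40)
E
```

```text
t 11.93 p [519.5   8.6 104.6] yaw 98.3 zax [ 0.006  0.002 -1.   ] F [-0.3 -0.  -0.5] gap 0.452 j6 [-0.08  0.01  1.86  0.    1.27 -0.23]
[{"dp": [-0.0043, 0.0024, 0.0086], "twist": [0.3, -0.1, 0.3], "fingers": 0.03}]
```

Call:
servo_tool(increments=[{"dp": [-0.0043,0.0024,0.006],"twist": [0.3,-0.1,0.3],"fingers": 0.03},{"dp": [0,0,0],"twist": [0,0,0],"fingers": 0.03},{"dp": [0,0,0],"twist": [0,0,0],"fingers": 0.03}])

```text
clock: 12.3
tool_pos: [522.8, 5.7, 99.0]
ee_rot: [2.059, 2.371, 0.0]
ft_force: [0.0, -0.9, 0.0]
finger_gap: 0.453
```

```bash
python3 - <<'E'
from sam import *
st()
plan([(522.5,4.7,92,98)],0.03,vmax=40)
E
```

```text
t 12.3 p [522.8   5.7  99. ] yaw 98.1 zax [ 0.001 -0.    -1.   ] F [ 0.  -0.9  0. ] gap 0.453 j6 [-0.09  0.03  1.85 -0.    1.27 -0.23]
[{"dp": [-0.0009, -0.0005, 0.007], "twist": [0.0, 0.0, 0.1], "fingers": 0.03}]
```

Call:
servo_tool(increments=[{"dp": [-0.001,0,0.008],"twist": [0,0,0],"fingers": 0.03},{"dp": [0,0,0.007],"twist": [0,0,0],"fingers": 0.03}])

```text
clock: 12.55
tool_pos: [524.4, 4.4, 85.0]
ee_rot: [2.058, 2.369, 0.003]
ft_force: [0.2, -0.1, -0.4]
finger_gap: 0.448
```

```bash
python3 - <<'E'
from sam import *
st()
plan([(522.5,4.7,76,98)],0.03,vmax=40)
E
```

```text
t 12.55 p [524.4   4.4  85. ] yaw 98.0 zax [ 0.004 -0.001 -1.   ] F [ 0.2 -0.1 -0.4] gap 0.448 j6 [-0.09  0.04  1.85 -0.    1.24 -0.23]
[{"dp": [0.0006, -0.0019, 0.009], "twist": [0.2, 0.1, 0.0], "fingers": 0.03}]
```

Call:
servo_tool(increments=[{"dp": [0,-0.002,0.008],"twist": [0.2,0.1,0],"fingers": 0.03},{"dp": [0,0,0.007],"twist": [0,0,0],"fingers": 0.03},{"dp": [0,0,0.001],"twist": [0,0,0],"fingers": 0.03}])

```text
clock: 12.92
tool_pos: [521.4, 4.1, 66.6]
ee_rot: [-2.059, -2.37, 0.001]
ft_force: [-0.4, -0.4, -0.7]
finger_gap: 0.451
```

```bash
python3 - <<'E'
from sam import *
st()
E
```

```text
t 12.93 p [521.4   4.1  66.6] yaw 98.0 zax [-0.002  0.001 -1.   ] F [-0.4 -0.4 -0.7] gap 0.451 j6 [-0.09  0.07  1.87  0.    1.21 -0.23]
```

Call:
servo_tool(increments=[{"dp": [0,0,0],"twist": [0,0,0],"fingers": 0.056},{"dp": [0,0,0],"twist": [0,0,0],"fingers": 0.056},{"dp": [0,0,-0.01],"twist": [0,0,0],"fingers": 0.056},{"dp": [0,0,-0.05],"twist": [0,0,0],"fingers": 0.056},{"dp": [0,0,-0.06],"twist": [0,0,0],"fingers": 0.056}])

```text
clock: 13.55
tool_pos: [518.4, 4.3, 186.1]
ee_rot: [-2.054, -2.364, 0.009]
ft_force: [1.3, -0.2, -0.1]
finger_gap: 0.656
```

```bash
python3 - <<'E'
from sam import *
st();im=snap('wrist','w7.png')
plan([(615,-194,195,78)],0.05,vmax=55)
E
```

```text
t 13.55 p [518.4   4.3 186.1] yaw 98.0 zax [-0.011  0.002 -1.   ] F [ 1.3 -0.2 -0.1] gap 0.656 j6 [-0.09 -0.05  1.76  0.    1.45 -0.23]
[{"dp": [-0.0522, 0.0159, 0.0004], "twist": [0.0, 0.0, 5.0], "fingers": 0.05}, {"dp": [-0.0506, 0.0204, 0.0004], "twist": [0.0, 0.0, 5.0], "fingers": 0.05}, {"dp": [-0.0487, 0.0247, 0.0004], "twist": [0.0, 0.0, 5.0], "fingers": 0.05}, {"dp": [-0.0463, 0.0289, 0.0004], "twist": [0.0, 0.0, 5.0], "fingers": 0.05}]
```

View pics/w7.png

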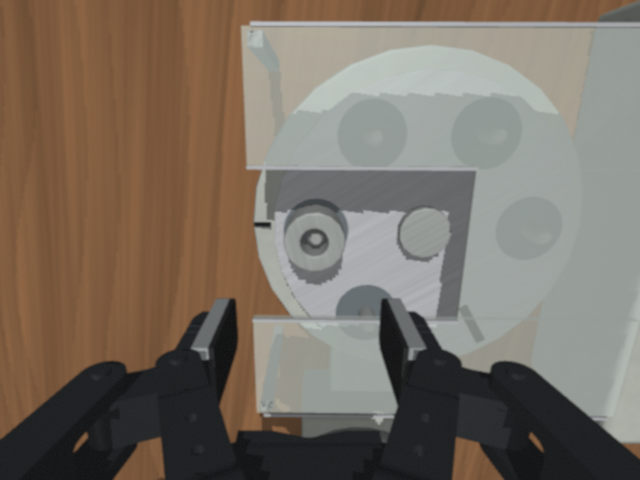

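```bash
python3 - <<'E'
from sam import *
plan([(637,-190,190,75)],0.05,vmax=58)
E
```

```text
[{"dp": [-0.052, 0.0215, 0.0016], "twist": [0.0, 0.0, 5.8], "fingers": 0.05}, {"dp": [-0.0496, 0.0266, 0.0016], "twist": [0.0, 0.0, 5.8], "fingers": 0.05}, {"dp": [-0.0467, 0.0314, 0.0016], "twist": [0.0, 0.0, 5.8], "fingers": 0.05}, {"dp": [-0.0433, 0.0359, 0.0016], "twist": [0.0, 0.0, 5.8], "fingers": 0.05}]
```

Call:
servo_tool(increments=[{"dp": [-0.052,0.021,0],"twist": [0,0,5.8],"fingers": 0.05},{"dp": [-0.05,0.027,0],"twist": [0,0,5.8],"fingers": 0.05},{"dp": [-0.047,0.031,0],"twist": [0,0,5.8],"fingers": 0.05},{"dp": [-0.043,0.036,0],"twist": [0,0,5.8],"fingers": 0.05},{"dp": [0,0,0],"twist": [0,0,0],"fingers": 0.05}])

```text
clock: 14.22
tool_pos: [643.3, -196.7, 207.1]
ee_rot: [2.495, 1.889, 0.019]
ft_force: [-0.9, -0.2, 0.0]
finger_gap: 0.586
```

```bash
python3 - <<'E'
from sam import *
st()
plan([(637,-190,150,75),(637,-190,110,75)],0.05,vmax=40)
E
```

```text
t 14.22 p [ 643.3 -196.7  207.1] yaw 74.3 zax [ 0.017 -0.003 -1.   ] F [-0.9 -0.2  0. ] gap 0.586 j6 [-0.38  0.32  1.31  0.    1.49 -0.1 ]
[{"dp": [0.0023, -0.0044, 0.0285], "twist": [0.5, -0.1, -0.4], "fingers": 0.05}, {"dp": [0.0024, -0.0041, 0.0285], "twist": [0.5, -0.1, -0.4], "fingers": 0.05}, {"dp": [0.0, 0.0, 0.04], "twist": [0.0, 0.0, 0.0], "fingers": 0.05}]
```

Call:
servo_tool(increments=[{"dp": [0.002,-0.004,0.028],"twist": [0.5,-0.1,-0.4],"fingers": 0.05},{"dp": [0.002,-0.004,0.028],"twist": [0.5,-0.1,-0.4],"fingers": 0.05},{"dp": [0,0,0.02],"twist": [0,0,0],"fingers": 0.05},{"dp": [0,0,0.02],"twist": [0,0,0],"fingers": 0.05},{"dp": [0,0,0],"twist": [0,0,0],"fingers": 0.03}])

```text
clock: 14.85
tool_pos: [639.0, -190.3, 112.1]
ee_rot: [2.486, 1.913, 0.003]
ft_force: [-0.3, 0.0, -0.8]
finger_gap: 0.387
```

```bash
python3 - <<'E'
from sam import *
st()
plan([(637,-190,108,75)],0.05,vmax=40)
E
```

```text
t 14.85 p [ 639.  -190.3  112.1] yaw 75.2 zax [ 0.005 -0.003 -1.   ] F [-0.3  0.  -0.8] gap 0.387 j6 [-0.37  0.38  1.42 -0.    1.34 -0.11]
[{"dp": [-0.0002, -0.0021, 0.0041], "twist": [0.3, 0.1, 0.2], "fingers": 0.05}]
```

Call:
servo_tool(increments=[{"dp": [0,-0.002,0.005],"twist": [0.3,0.1,0.2],"fingers": 0.01},{"dp": [0,0,0],"twist": [0,0,0],"fingers": 0.01},{"dp": [0,0,0],"twist": [0,0,0],"fingers": 0.01}])

```text
clock: 15.22
tool_pos: [637.8, -190.4, 110.3]
ee_rot: [2.492, 1.91, 0.002]
ft_force: [-0.2, 0.2, -5.0]
finger_gap: 0.19
```

```bash
python3 - <<'E'
from circ import *
st();circ(8+360)
E
```

```text
t 15.22 p [ 637.8 -190.4  110.3] yaw 75.0 zax [ 0.002 -0.001 -1.   ] F [-0.2  0.2 -5. ] gap 0.19 j6 [-0.37  0.38  1.42 -0.    1.34 -0.1 ]
now ang 11.6 rad 52.9
[{"dp": [0.0107, -0.0083, 0.0053], "twist": [0.1, 0.0, 0.0], "fingers": 0.01}, {"dp": [0.0088, -0.0101, 0.0], "twist": [0.0, 0.0, 0.0], "fingers": 0.01}, {"dp": [0.0059, -0.0121, 0.0], "twist": [0.0, 0.0, 0.0], "fingers": 0.01}, {"dp": [0.0027, -0.0132, 0.0], "twist": [0.0, 0.0, 0.0], "fingers": 0.01}, {"dp": [-0.0008, -0.0134, 0.0], "twist": [0.0, 0.0, 0.0], "fingers": 0.01}]
[{"dp": [-0.0042, -0.0128, 0.0], "twist": [0.0, 0.0, 0.0], "fingers": 0.01}, {"dp": [-0.0073, -0.0113, 0.0], "twist": [0.0, 0.0, 0.0], "fingers": 0.01}, {"dp": [-0.01, -0.009, 0.0], "twist": [0.0, 0.0, 0.0], "fingers": 0.01}, {"dp": [-0.012, -0.0061, 0.0], "twist": [0.0, 0.0, 0.0], "fingers": 0.01}, {"dp": [-0.0131, -0.0029, 0.0], "twist": [0.0, 0.0, 0.0], "fingers": 0.01}]
[{"dp": [-0.0134, 0.0006, 0.0], "twist": [0.0, 0.0, 0.0], "fingers": 0.01}, {"dp": [-0.0128, 0.004, 0.0], "twist": [0.0, 0.0, 0.0], "fingers": 0.01}, {"dp": [-0.0114, 0.0072, 0.0], "t
[... 160 characters left out ...]
0, 0.0, 0.0], "fingers": 0.01}]
[{"dp": [-0.0031, 0.0131, 0.0], "twist": [0.0, 0.0, 0.0], "fingers": 0.01}, {"dp": [0.0004, 0.0134, 0.0], "twist": [0.0, 0.0, 0.0], "fingers": 0.01}, {"dp": [0.0038, 0.0129, 0.0], "twist": [0.0, 0.0, 0.0], "fingers": 0.01}, {"dp": [0.007, 0.0115, 0.0], "twist": [0.0, 0.0, 0.0], "fingers": 0.01}, {"dp": [0.0097, 0.0093, 0.0], "twist": [0.0, 0.0, 0.0], "fingers": 0.01}]
[{"dp": [0.0118, 0.0065, 0.0], "twist": [0.0, 0.0, 0.0], "fingers": 0.01}, {"dp": [0.013, 0.0033, 0.0], "twist": [0.0, 0.0, 0.0], "fingers": 0.01}, {"dp": [0.0134, -0.0002, 0.0], "twist": [0.0, 0.0, 0.0], "fingers": 0.01}, {"dp": [0.0129, -0.0036, 0.0], "twist": [0.0, 0.0, 0.0], "fingers": 0.01}]
```

Call:
servo_tool(increments=[{"dp": [0.0107,-0.0083,0.001],"twist": [0,0,0],"fingers": 0.01},{"dp": [0.0088,-0.0101,0],"twist": [0,0,0],"fingers": 0.01},{"dp": [0.0059,-0.0121,0],"twist": [0,0,0],"fingers": 0.01},{"dp": [0.0027,-0.0132,0],"twist": [0,0,0],"fingers": 0.01},{"dp": [-0.0008,-0.0134,0],"twist": [0,0,0],"fingers": 0.01}])

```text
clock: 15.85
tool_pos: [594.9, -148.2, 110.2]
ee_rot: [2.484, 1.904, 0.017]
ft_force: [4.4, -0.0, -4.6]
finger_gap: 0.192
```

```bash
python3 - <<'E'
from circ import *
st();circ(8+360)
E
```

```text
t 15.85 p [ 594.9 -148.2  110.2] yaw 74.9 zax [ 0.016 -0.003 -1.   ] F [ 4.4 -0.  -4.6] gap 0.192 j6 [-0.33  0.24  1.6   0.    1.29 -0.07]
now ang 80.4 rad 53.5
[{"dp": [-0.0046, -0.0133, 0.005], "twist": [0.9, -0.1, -0.1], "fingers": 0.01}, {"dp": [-0.0065, -0.0121, 0.0], "twist": [0.0, 0.0, 0.0], "fingers": 0.01}, {"dp": [-0.0094, -0.01, 0.0], "twist": [0.0, 0.0, 0.0], "fingers": 0.01}, {"dp": [-0.0117, -0.0072, 0.0], "twist": [0.0, 0.0, 0.0], "fingers": 0.01}, {"dp": [-0.0131, -0.0039, 0.0], "twist": [0.0, 0.0, 0.0], "fingers": 0.01}]
[{"dp": [-0.0137, -0.0003, 0.0], "twist": [0.0, 0.0, 0.0], "fingers": 0.01}, {"dp": [-0.0133, 0.0033, 0.0], "twist": [0.0, 0.0, 0.0], "fingers": 0.01}, {"dp": [-0.012, 0.0066, 0.0], "twist": [0.0, 0.0, 0.0], "fingers": 0.01}, {"dp": [-0.0098, 0.0095, 0.0], "twist": [0.0, 0.0, 0.0], "fingers": 0.01}, {"dp": [-0.007, 0.0118, 0.0], "twist": [0.0, 0.0, 0.0], "fingers": 0.01}]
[{"dp": [-0.0037, 0.0132, 0.0], "twist": [0.0, 0.0, 0.0], "fingers": 0.01}, {"dp": [-0.0001, 0.0137, 0.0], "twist": [0.0, 0.0, 0.0], "fingers": 0.01}, {"dp": [0.0035, 0.0133, 0.0], "twist": [0.0, 0.0, 0.0], "fingers": 0.01}, {"dp": [0.0068, 0.0119, 0.0], "twist": [0.0, 0.0, 0.0], "fingers": 0.01}, {"dp": [0.0097, 0.0097, 0.0], "twist": [0.0, 0.0, 0.0], "fingers": 0.01}]
[{"dp": [0.0119, 0.0068, 0.0], "twist": [0.0, 0.0, 0.0], "fingers": 0.01}, {"dp": [0.0132, 0.0035, 0.0], "twist": [0.0, 0.0, 0.0], "fingers": 0.01}, {"dp": [0.0137, -0.0001, 0.0], "twist": [0.0, 0.0, 0.0], "fingers": 0.01}, {"dp": [0.0132, -0.0036, 0.0], "twist": [0.0, 0.0, 0.0], "fingers": 0.01}]
```

Call:
servo_tool(increments=[{"dp": [-0.0046,-0.0133,0.001],"twist": [0.5,0,0],"fingers": 0.01},{"dp": [-0.0065,-0.0121,0],"twist": [0.4,0,0],"fingers": 0.01},{"dp": [-0.0094,-0.01,0],"twist": [0,0,0],"fingers": 0.01},{"dp": [-0.0117,-0.0072,0],"twist": [0,0,0],"fingers": 0.01},{"dp": [-0.0131,-0.0039,0],"twist": [0,0,0],"fingers": 0.01}])

```text
clock: 16.48
tool_pos: [539.0, -178.2, 110.2]
ee_rot: [2.489, 1.913, 0.014]
ft_force: [7.0, 1.2, -7.8]
finger_gap: 0.191
```

```bash
python3 - <<'E'
from circ import *
st();circ(8+360)
E
```

```text
t 16.48 p [ 539.  -178.2  110.2] yaw 75.1 zax [ 0.008  0.004 -1.   ] F [ 7.   1.2 -7.8] gap 0.191 j6 [-0.41  0.13  1.72  0.01  1.29 -0.16]
now ang 154.1 rad 52.2
[{"dp": [-0.0139, -0.0006, 0.0052], "twist": [0.4, -0.3, 0.1], "fingers": 0.01}, {"dp": [-0.0135, 0.0029, 0.0], "twist": [0.0, 0.0, 0.0], "fingers": 0.01}, {"dp": [-0.0123, 0.0063, 0.0], "twist": [0.0, 0.0, 0.0], "fingers": 0.01}, {"dp": [-0.0102, 0.0094, 0.0], "twist": [0.0, 0.0, 0.0], "fingers": 0.01}, {"dp": [-0.0074, 0.0117, 0.0], "twist": [0.0, 0.0, 0.0], "fingers": 0.01}]
[{"dp": [-0.004, 0.0132, 0.0], "twist": [0.0, 0.0, 0.0], "fingers": 0.01}, {"dp": [-0.0004, 0.0138, 0.0], "twist": [0.0, 0.0, 0.0], "fingers": 0.01}, {"dp": [0.0033, 0.0134, 0.0], "twist": [0.0, 0.0, 0.0], "fingers": 0.01}, {"dp": [0.0067, 0.0121, 0.0], "twist": [0.0, 0.0, 0.0], "fingers": 0.01}, {"dp": [0.0096, 0.0099, 0.0], "twist": [0.0, 0.0, 0.0], "fingers": 0.01}]
[{"dp": [0.0119, 0.007, 0.0], "twist": [0.0, 0.0, 0.0], "fingers": 0.01}, {"dp": [0.0133, 0.0036, 0.0], "twist": [0.0, 0.0, 0.0], "fingers": 0.01}, {"dp": [0.0138, 0.0, 0.0], "twist": [0.0, 0.0, 0.0], "fingers": 0.01}, {"dp": [0.0133, -0.0037, 0.0], "twist": [0.0, 0.0, 0.0], "fingers": 0.01}]
```

Call:
servo_tool(increments=[{"dp": [-0.0139,-0.0006,0.001],"twist": [0.2,-0.2,0],"fingers": 0.01},{"dp": [-0.0135,0.0029,0],"twist": [0,0,0],"fingers": 0.01},{"dp": [-0.0123,0.0063,0],"twist": [0,0,0],"fingers": 0.01},{"dp": [-0.0102,0.0094,0],"twist": [0,0,0],"fingers": 0.01},{"dp": [-0.0074,0.0117,0],"twist": [0,0,0],"fingers": 0.01}])

```text
clock: 17.1
tool_pos: [556.0, -242.3, 110.2]
ee_rot: [2.491, 1.913, 0.023]
ft_force: [6.8, 15.9, 0.3]
finger_gap: 0.192
```

```bash
python3 - <<'E'
from circ import *
st();circ(8+360)
E
```

```text
t 17.1 p [ 556.  -242.3  110.2] yaw 75.0 zax [ 0.012  0.009 -1.   ] F [ 6.8 15.9  0.3] gap 0.192 j6 [-0.5   0.23  1.61  0.01  1.3  -0.25]
now ang -126.0 rad 51.0
[{"dp": [-0.0042, 0.0127, 0.0052], "twist": [0.5, -0.6, 0.0], "fingers": 0.01}, {"dp": [0.0003, 0.0135, 0.0], "twist": [0.0, 0.0, 0.0], "fingers": 0.01}, {"dp": [0.0038, 0.0129, 0.0], "twist": [0.0, 0.0, 0.0], "fingers": 0.01}, {"dp": [0.007, 0.0115, 0.0], "twist": [0.0, 0.0, 0.0], "fingers": 0.01}, {"dp": [0.0097, 0.0094, 0.0], "twist": [0.0, 0.0, 0.0], "fingers": 0.01}]
[{"dp": [0.0118, 0.0066, 0.0], "twist": [0.0, 0.0, 0.0], "fingers": 0.01}, {"dp": [0.0131, 0.0033, 0.0], "twist": [0.0, 0.0, 0.0], "fingers": 0.01}, {"dp": [0.0135, -0.0002, 0.0], "twist": [0.0, 0.0, 0.0], "fingers": 0.01}, {"dp": [0.013, -0.0036, 0.0], "twist": [0.0, 0.0, 0.0], "fingers": 0.01}]
```

Call:
servo_tool(increments=[{"dp": [-0.003,0.0127,0],"twist": [0.3,-0.3,0],"fingers": 0.01},{"dp": [0.0006,0.0135,0],"twist": [0.2,-0.3,0],"fingers": 0.01},{"dp": [0.0038,0.0129,0],"twist": [0,0,0],"fingers": 0.01},{"dp": [0.007,0.0115,0],"twist": [0,0,0],"fingers": 0.01},{"dp": [0.0097,0.0094,0],"twist": [0,0,0],"fingers": 0.01}])

```text
clock: 17.73
tool_pos: [615.6, -243.0, 110.1]
ee_rot: [-2.485, -1.903, 0.008]
ft_force: [-7.4, 2.3, 3.4]
finger_gap: 0.186
```

```bash
sed -i 's/586.0,-201.0/586.2,-200.4/' circ.py; python3 - <<'E'
from circ import *
st();circ(8+360)
E
```

```text
t 17.73 p [ 615.6 -243.   110.1] yaw 74.9 zax [-0.011  0.006 -1.   ] F [-7.4  2.3  3.4] gap 0.186 j6 [-0.45  0.39  1.41  0.    1.36 -0.19]
now ang -55.4 rad 51.8
[{"dp": [0.012, 0.0079, 0.005], "twist": [-0.7, -0.2, -0.1], "fingers": 0.01}, {"dp": [0.0137, 0.0041, 0.0], "twist": [0.0, 0.0, 0.0], "fingers": 0.01}, {"dp": [0.0143, 0.0002, 0.0], "twist": [0.0, 0.0, 0.0], "fingers": 0.01}, {"dp": [0.0138, -0.0037, 0.0], "twist": [0.0, 0.0, 0.0], "fingers": 0.01}]
```

Call:
servo_tool(increments=[{"dp": [0.012,0.0079,0],"twist": [-0.6,-0.2,0],"fingers": 0.01},{"dp": [0.0137,0.0041,0],"twist": [0,0,0],"fingers": 0.01},{"dp": [0.0143,0.0002,0],"twist": [0,0,0],"fingers": 0.01},{"dp": [0.011,-0.003,0],"twist": [0,0,0],"fingers": 0.01},{"dp": [0,0,0],"twist": [0,0,0],"fingers": 0.01}])

```text
clock: 18.35
tool_pos: [638.6, -202.5, 110.2]
ee_rot: [2.495, 1.902, -0.009]
ft_force: [-1.0, 3.2, -0.7]
finger_gap: 0.186
```

```bash
python3 - <<'E'
from circ import *
st();circ(8)
E
```

```text
t 18.35 p [ 638.6 -202.5  110.2] yaw 74.6 zax [-0.002 -0.007 -1.   ] F [-1.   3.2 -0.7] gap 0.186 j6 [-0.38  0.4   1.4  -0.01  1.34 -0.11]
now ang -2.3 rad 52.4
[{"dp": [0.0088, -0.0033, 0.0051], "twist": [0.0, 0.4, -0.4], "fingers": 0.01}]
```

Slightly short; nudge, then release and go up over the notch.

Call:
servo_tool(increments=[{"dp": [0.009,-0.0025,0],"twist": [0,0,0],"fingers": 0.01},{"dp": [0,0,0],"twist": [0,0,0],"fingers": 0.01},{"dp": [0,0,0],"twist": [0,0,0],"fingers": 0.01}])

```text
clock: 18.73
tool_pos: [638.3, -193.5, 110.2]
ee_rot: [2.495, 1.901, -0.01]
ft_force: [0.1, -0.9, -1.5]
finger_gap: 0.189
```

```bash
python3 - <<'E'
from circ import *
st();circ(8)
E
```

```text
t 18.73 p [ 638.3 -193.5  110.2] yaw 74.6 zax [-0.002 -0.008 -1.   ] F [ 0.1 -0.9 -1.5] gap 0.189 j6 [-0.37  0.39  1.41 -0.01  1.34 -0.1 ]
now ang 7.6 rad 52.6
[{"dp": [0.0002, -0.0007, 0.0052], "twist": [0.0, 0.5, -0.4], "fingers": 0.01}]
```

Call:
servo_tool(increments=[{"dp": [0,0,0],"twist": [0,0,0],"fingers": 0.06},{"dp": [0,0,-0.02],"twist": [0,0.3,-0.4],"fingers": 0.06},{"dp": [0,0,-0.04],"twist": [0,0,0],"fingers": 0.06},{"dp": [0,0,-0.05],"twist": [0,0,0],"fingers": 0.0854}])

```text
clock: 19.23
tool_pos: [635.5, -192.8, 220.2]
ee_rot: [-2.487, -1.91, 0.01]
ft_force: [1.0, -0.0, 0.6]
finger_gap: 0.894
```

```bash
python3 - <<'E'
from circ import *
st();plan([(540,10,235,98)],0.0854,vmax=58)
E
```

```text
t 19.23 p [ 635.5 -192.8  220.2] yaw 75.0 zax [-0.009  0.001 -1.   ] F [ 1.  -0.   0.6] gap 0.894 j6 [-0.37  0.32  1.29 -0.    1.54 -0.11]
[{"dp": [0.0428, -0.0362, -0.0034], "twist": [-0.1, 0.0, -5.7], "fingers": 0.0854}, {"dp": [0.0462, -0.0317, -0.0035], "twist": [-0.1, 0.0, -5.7], "fingers": 0.0854}, {"dp": [0.0491, -0.0269, -0.0036], "twist": [-0.1, 0.0, -5.7], "fingers": 0.0854}, {"dp": [0.0516, -0.0219, -0.0036], "twist": [-0.1, 0.0, -5.7], "fingers": 0.0854}]
```

Call:
servo_tool(increments=[{"dp": [0.043,-0.036,0],"twist": [0,0,-5.7],"fingers": 0.0854},{"dp": [0.046,-0.032,0],"twist": [0,0,-5.7],"fingers": 0.0854},{"dp": [0.049,-0.027,0],"twist": [0,0,-5.7],"fingers": 0.0854},{"dp": [0.0515,-0.022,0],"twist": [0,0,-5.7],"fingers": 0.0854},{"dp": [0,0,0],"twist": [0,0,0],"fingers": 0.0854}])

```text
clock: 19.85
tool_pos: [542.3, 12.0, 237.7]
ee_rot: [2.042, 2.37, 0.011]
ft_force: [-0.4, -0.9, -0.1]
finger_gap: 0.995
```

Call:
servo_tool(increments=[{"dp": [0,0,0],"twist": [0,0,0],"fingers": 0.0854},{"dp": [0,0,0],"twist": [0,0,0],"fingers": 0.0854}])

```text
clock: 20.1
tool_pos: [543.5, 10.9, 240.4]
ee_rot: [2.041, 2.366, 0.014]
ft_force: [-0.1, -0.3, 0.0]
finger_gap: 0.997
```

```bash
cat > notch.py <<'E'
from plan import *
from fit import W
import pickle,sys
k=sys.argv[1]
st();c=imaging.calibration('wrist');im=snap('wrist',f'n{k}f.png');pickle.dump(c,open(f'cn{k}.pkl','wb'))
p=[596.7,16.9,.1419]
q=proj('wrist',W(p,[(-75,0,82),(-75,0,60),(0,0,70)]),c);print(q.round(1))
u,v=q[0].astype(int);a,b=max(u-90,0),max(v-70,0)
cv2.imwrite(f'pics/n{k}.png',cv2.cvtColor(cv2.resize(im[b:b+150,a:a+200],None,fx=4,fy=4,interpolation=cv2.INTER_CUBIC),cv2.COLOR_RGB2BGR));print('crop',a,b,'pred zoom',((q-[a,b])*4).round(0).tolist())
E
python3 notch.py 2; python3 - <<'E'
from plan import *
plan([(545,232,160,113)],0.0854,vmax=58)
E
```

```text
t 20.1 p [543.5  10.9 240.4] yaw 98.4 zax [ 0.019 -0.004 -1.   ] F [-0.1 -0.3  0. ] gap 0.997 j6 [-0.07 -0.04  1.65 -0.    1.52 -0.22]
[[277.4 219.2]
 [278.8 212.7]
 [369.4 215.6]]
crop 187 149 pred zoom [[361.0, 281.0], [367.0, 255.0], [730.0, 266.0]]
[{"dp": [0.0438, 0.0065, 0.0159], "twist": [0.2, 0.1, -2.9], "fingers": 0.0854}, {"dp": [0.0434, 0.0087, 0.0159], "twist": [0.2, 0.1, -2.9], "fingers": 0.0854}, {"dp": [0.0429, 0.011, 0.016], "twist": [0.2, 0.1, -2.9], "fingers": 0.0854}, {"dp": [0.0422, 0.0132, 0.016], "twist": [0.2, 0.1, -2.9], "fingers": 0.0854}, {"dp": [0.0415, 0.0154, 0.0161], "twist": [0.2, 0.1, -2.9], "fingers": 0.0854}]
```

View pics/n2.png

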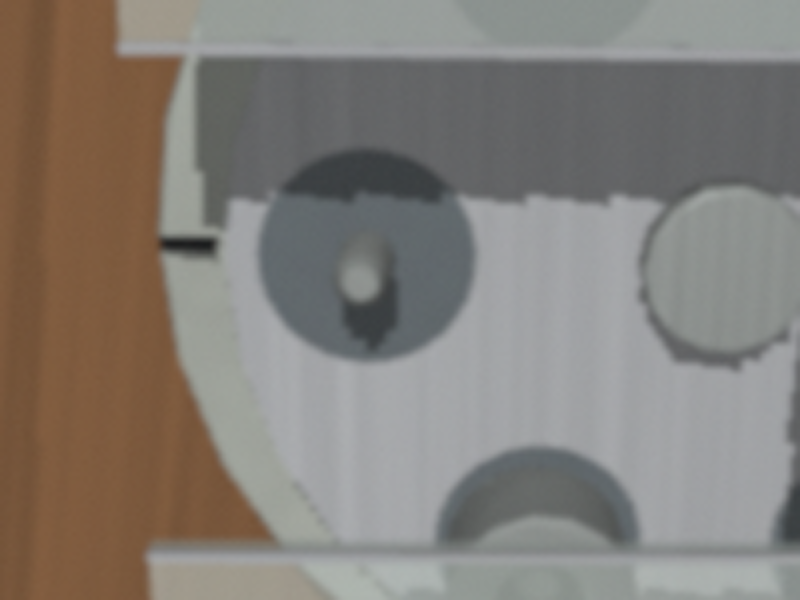

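Call:
servo_tool(increments=[{"dp": [0.044,0.0065,0.012],"twist": [0.2,0.1,-2.9],"fingers": 0.0854},{"dp": [0.043,0.009,0.016],"twist": [0.2,0.1,-2.9],"fingers": 0.0854},{"dp": [0.043,0.011,0.016],"twist": [0.2,0.1,-2.9],"fingers": 0.0854},{"dp": [0.042,0.013,0.016],"twist": [0.2,0.1,-2.9],"fingers": 0.0854},{"dp": [0.0415,0.0155,0.016],"twist": [0.2,0.1,-2.9],"fingers": 0.0854}])

```text
clock: 20.78
tool_pos: [551.2, 229.0, 163.2]
ee_rot: [1.745, 2.608, -0.0]
ft_force: [0.8, 0.8, 0.9]
finger_gap: 1.0
```

Call:
servo_tool(increments=[{"dp": [0,0,0],"twist": [0,0,0],"fingers": 0.0854},{"dp": [0,0,0],"twist": [0,0,0],"fingers": 0.0854}])

```text
clock: 21.02
tool_pos: [550.9, 229.7, 160.7]
ee_rot: [1.745, 2.611, -0.005]
ft_force: [0.1, -1.0, 0.8]
finger_gap: 0.999
```

```bash
python3 - <<'E'
from sam import *
import pickle
im,c=samples('w8.png');pickle.dump(c,open('c8.pkl','wb'))
E
```

```text
t 21.02 p [550.9 229.7 160.7] yaw 112.5 zax [-0.001 -0.003 -1.   ] F [ 0.1 -1.   0.8] gap 0.999 j6 [ 0.31  0.17  1.58 -0.    1.4  -0.08]
[266.   1. 330.  70.] 0.77 col [193. 198. 195.] ctr z30 [495.4 345. ]
[289. 184. 345. 245.] 0.76 col [182. 188. 185.] ctr z30 [554.4 237.5]
[486.   0. 571.  68.] 0.66 col [ 69. 139.  81.] ctr z30 [636.2 404.2]
[415. 236. 471. 290.] 0.61 col [ 70. 142.  82.] ctr z30 [661.  239.4]
[406. 104. 476. 166.] 0.58 col [ 72. 167. 164.] ctr z30 [613.4 324.7]
[350.   0. 421.  45.] 0.57 col [185. 191. 188.] ctr z30 [545.7 374.1]
```

View pics/w8.png

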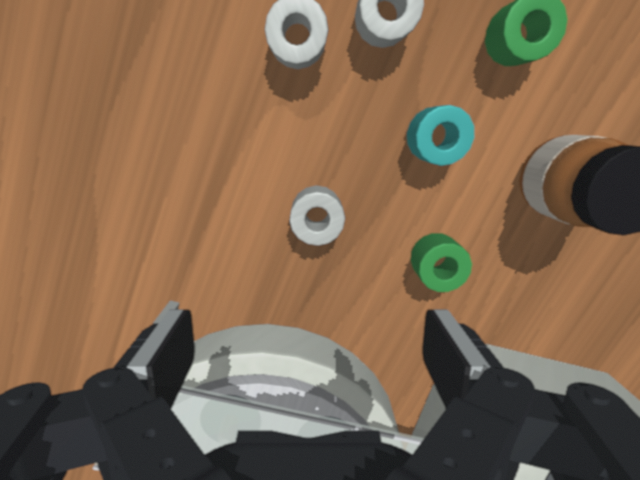

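```bash
python3 - <<'E'
from sam import *
import pickle
c=pickle.load(open('c8.pkl','rb'))
t=unproj('wrist',(317.5,218.3),30,c);print(t)
plan([(t[0],t[1],70,112),(t[0],t[1],8,112)],0.0854,vmax=32)
E
```

```text
[554.16623085 238.2659627   30.        ]
[{"dp": [0.0024, 0.0022, 0.0303], "twist": [0.0, 0.0, 0.2], "fingers": 0.0854}, {"dp": [0.0024, 0.0022, 0.0303], "twist": [0.0, 0.0, 0.2], "fingers": 0.0854}, {"dp": [0.0024, 0.0022, 0.0303], "twist": [0.0, 0.0, 0.2], "fingers": 0.0854}, {"dp": [0.0, 0.0, 0.031], "twist": [0.0, 0.0, 0.0], "fingers": 0.0854}, {"dp": [0.0, 0.0, 0.031], "twist": [0.0, 0.0, 0.0], "fingers": 0.0854}]
```

Call:
servo_tool(increments=[{"dp": [0.0025,0.001,0.03],"twist": [0,0,0.2],"fingers": 0.0854},{"dp": [0.0025,0.001,0.03],"twist": [0,0,0.2],"fingers": 0.0854},{"dp": [0.0025,0.001,0.03],"twist": [0,0,0.2],"fingers": 0.0854},{"dp": [0,-0.001,0.03],"twist": [0,0,0],"fingers": 0.0854},{"dp": [0,-0.001,0.025],"twist": [0,0,0],"fingers": 0.0854}])

```text
clock: 21.75
tool_pos: [556.8, 231.2, 19.8]
ee_rot: [1.769, 2.584, 0.011]
ft_force: [-0.0, -0.1, 0.4]
finger_gap: 1.002
```

```bash
python3 - <<'E'
from sam import *
st()
plan([(554.2,238.3,5,112)],0.0854,vmax=40)
E
```

```text
t 21.75 p [556.8 231.2  19.8] yaw 111.2 zax [ 0.012  0.    -1.   ] F [-0.  -0.1  0.4] gap 1.002 j6 [ 0.31  0.32  1.67 -0.    1.14 -0.06]
[{"dp": [0.0077, 0.0, 0.0148], "twist": [0.7, 0.3, -0.8], "fingers": 0.0854}]
```

Call:
servo_tool(increments=[{"dp": [0.008,0,0.013],"twist": [0.7,0.3,-0.8],"fingers": 0.0854},{"dp": [0,0,0],"twist": [0,0,0],"fingers": 0.0854}])

```text
clock: 22.0
tool_pos: [553.5, 236.8, 5.4]
ee_rot: [-1.757, -2.6, 0.004]
ft_force: [-0.3, -0.3, 1.3]
finger_gap: 1.0
```

```bash
python3 - <<'E'
from sam import *
st()
plan([(554.2,238.3,5,112)],0.0854,vmax=40)
E
```

```text
t 22.0 p [553.5 236.8   5.4] yaw 111.9 zax [-0.004 -0.    -1.   ] F [-0.3 -0.3  1.3] gap 1.0 j6 [ 0.32  0.36  1.66  0.    1.13 -0.06]
[{"dp": [0.0011, 0.0012, 0.0004], "twist": [-0.2, -0.1, -0.1], "fingers": 0.0854}]
```

Close and lift.

Call:
servo_tool(increments=[{"dp": [0.001,0.001,0],"twist": [0,0,0],"fingers": 0.03},{"dp": [0,0,0],"twist": [0,0,0],"fingers": 0.03},{"dp": [0,0,0],"twist": [0,0,0],"fingers": 0.03},{"dp": [0,0,0],"twist": [0,0,0],"fingers": 0.03}])

```text
clock: 22.5
tool_pos: [557.4, 239.0, 10.0]
ee_rot: [1.759, 2.602, 0.004]
ft_force: [-0.7, -0.1, -1.4]
finger_gap: 0.44
```

Call:
servo_tool(increments=[{"dp": [0,0,-0.045],"twist": [0,0,0],"fingers": 0.03},{"dp": [0,0,-0.055],"twist": [0,0,0],"fingers": 0.03},{"dp": [0,0,-0.055],"twist": [0,0,0],"fingers": 0.03}])

```text
clock: 22.88
tool_pos: [552.4, 237.2, 161.9]
ee_rot: [-1.756, -2.597, 0.012]
ft_force: [1.0, 0.6, 0.2]
finger_gap: 0.441
```

```bash
python3 - <<'E'
from sam import *
st()
plan([(522.4,6.0,165,98)],0.03,vmax=58)
E
```

```text
t 22.88 p [552.4 237.2 161.9] yaw 111.9 zax [-0.01  -0.003 -1.   ] F [1.  0.6 0.2] gap 0.441 j6 [ 0.32  0.18  1.56  0.    1.41 -0.06]
[{"dp": [-0.0407, -0.0228, -0.0004], "twist": [-0.1, 0.0, 2.8], "fingers": 0.03}, {"dp": [-0.0417, -0.0208, -0.0005], "twist": [-0.1, 0.0, 2.8], "fingers": 0.03}, {"dp": [-0.0427, -0.0188, -0.0005], "twist": [-0.1, 0.0, 2.8], "fingers": 0.03}, {"dp": [-0.0436, -0.0167, -0.0006], "twist": [-0.1, 0.0, 2.8], "fingers": 0.03}, {"dp": [-0.0443, -0.0146, -0.0006], "twist": [-0.1, 0.0, 2.8], "fingers": 0.03}]
```

Call:
servo_tool(increments=[{"dp": [-0.041,-0.023,0],"twist": [-0.1,0,2.8],"fingers": 0.03},{"dp": [-0.042,-0.021,0],"twist": [-0.1,0,2.8],"fingers": 0.03},{"dp": [-0.043,-0.019,0],"twist": [-0.1,0,2.8],"fingers": 0.03},{"dp": [-0.0435,-0.017,0],"twist": [-0.1,0,2.8],"fingers": 0.03},{"dp": [-0.042,-0.0146,0],"twist": [-0.1,0,2.8],"fingers": 0.03}])

```text
clock: 23.5
tool_pos: [524.3, 5.3, 170.3]
ee_rot: [2.06, 2.362, 0.018]
ft_force: [0.3, -0.3, -0.9]
finger_gap: 0.446
```

Call:
servo_tool(increments=[{"dp": [0,0,0],"twist": [0,0,0],"fingers": 0.03},{"dp": [0,0,0],"twist": [0,0,0],"fingers": 0.03}])

```text
clock: 23.75
tool_pos: [523.9, 2.9, 170.5]
ee_rot: [2.065, 2.357, 0.018]
ft_force: [-0.4, 1.1, 0.0]
finger_gap: 0.445
```

```bash
cat > held.py <<'E'
from sam import *
import sys
k,h=sys.argv[1],float(sys.argv[2])
st();c=imaging.calibration('wrist');im=snap('wrist',f'h{k}.png',(200,220,420,420),3);p,r,o=pose()
q=proj('wrist',[p+r@[dx,0,-(30-h)] for dx in(-3,0,3)],c);print('bore top zoom px for dx=-3,0,3',((q-[200,220])*3).round(0).tolist())
E
python3 held.py 2 10;  python3 - <<'E'
from sam import *
plan([(522.4,6.0,105,98)],0.03,vmax=30)
E
```

```text
t 23.75 p [523.9   2.9 170.5] yaw 97.6 zax [ 0.014  0.003 -1.   ] F [-0.4  1.1  0. ] gap 0.445 j6 [-0.1  -0.05  1.79  0.    1.39 -0.23]
bore top zoom px for dx=-3,0,3 [[327.0, 378.0], [327.0, 355.0], [327.0, 333.0]]
[{"dp": [0.001, -0.0007, 0.0218], "twist": [0.3, 0.0, -0.1], "fingers": 0.03}, {"dp": [0.001, -0.0006, 0.0218], "twist": [0.3, 0.0, -0.1], "fingers": 0.03}, {"dp": [0.001, -0.0004, 0.0218], "twist": [0.3, 0.0, -0.1], "fingers": 0.03}]
```

View pics/h2.png

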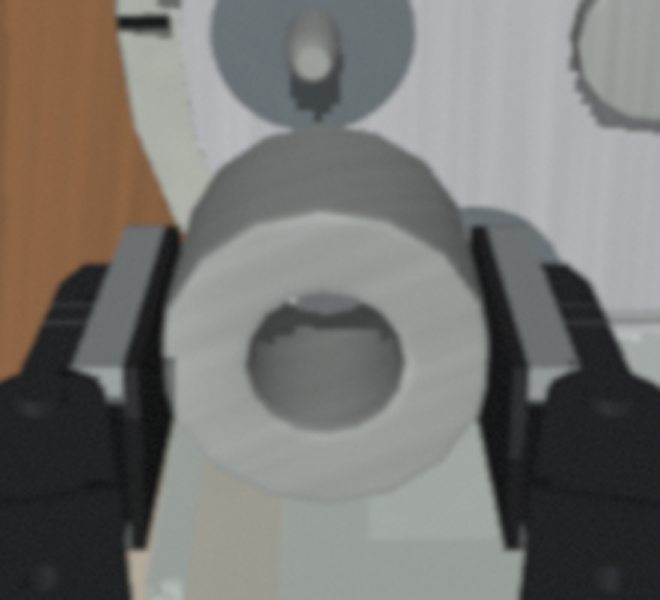

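Call:
servo_tool(increments=[{"dp": [0.001,0,0.022],"twist": [0.3,0,-0.1],"fingers": 0.03},{"dp": [0.001,0,0.022],"twist": [0.3,0,-0.1],"fingers": 0.03},{"dp": [0,0,0.016],"twist": [0.2,0,0],"fingers": 0.03},{"dp": [0,0,0],"twist": [0,0,0],"fingers": 0.03}])

```text
clock: 24.3
tool_pos: [523.1, 9.1, 104.4]
ee_rot: [-2.055, -2.371, 0.003]
ft_force: [-0.7, 0.2, 0.1]
finger_gap: 0.442
```

```bash
python3 - <<'E'
from sam import *
st()
plan([(522.4,6.7,98,98)],0.03,vmax=40)
E
```

```text
t 24.3 p [523.1   9.1 104.4] yaw 98.1 zax [-0.004  0.001 -1.   ] F [-0.7  0.2  0.1] gap 0.442 j6 [-0.08  0.03  1.84  0.    1.28 -0.22]
[{"dp": [-0.0023, -0.001, 0.0064], "twist": [-0.2, -0.1, 0.1], "fingers": 0.03}]
```

Call:
servo_tool(increments=[{"dp": [-0.0025,-0.0005,0.004],"twist": [-0.2,0,0],"fingers": 0.03},{"dp": [0,0,0.005],"twist": [0,0,0],"fingers": 0.03},{"dp": [0,0,0],"twist": [0,0,0],"fingers": 0.03}])

```text
clock: 24.68
tool_pos: [523.7, 6.6, 95.7]
ee_rot: [-2.057, -2.374, -0.003]
ft_force: [-0.6, -0.4, -1.2]
finger_gap: 0.443
```

```bash
python3 - <<'E'
from sam import *
st()
plan([(522.4,6.7,90,98)],0.03,vmax=40)
E
```

```text
t 24.68 p [523.7   6.6  95.7] yaw 98.2 zax [ 0.001  0.002 -1.   ] F [-0.6 -0.4 -1.2] gap 0.443 j6 [-0.09  0.03  1.85  0.    1.26 -0.23]
[{"dp": [0.0002, -0.0013, 0.0057], "twist": [0.1, -0.1, 0.2], "fingers": 0.03}]
```

Call:
servo_tool(increments=[{"dp": [0,-0.001,0.006],"twist": [0,0,0],"fingers": 0.03},{"dp": [0,-0.0005,0.006],"twist": [0,0,0],"fingers": 0.03},{"dp": [0,-0.0005,0.005],"twist": [0,0,0],"fingers": 0.03}])

```text
clock: 25.05
tool_pos: [522.6, 6.2, 79.0]
ee_rot: [2.057, 2.373, 0.006]
ft_force: [0.1, 0.3, -0.6]
finger_gap: 0.441
```

```bash
python3 - <<'E'
from sam import *
st()
plan([(522.4,6.7,70,98)],0.03,vmax=40)
E
```

```text
t 25.05 p [522.6   6.2  79. ] yaw 98.2 zax [ 0.004  0.002 -1.   ] F [ 0.1  0.3 -0.6] gap 0.441 j6 [-0.09  0.05  1.86  0.    1.23 -0.23]
[{"dp": [0.0006, -0.0002, 0.009], "twist": [0.2, -0.1, 0.2], "fingers": 0.03}]
```

Call:
servo_tool(increments=[{"dp": [0,0,0.006],"twist": [0.1,0,0.1],"fingers": 0.03},{"dp": [0,0,0.004],"twist": [0,0,0],"fingers": 0.03},{"dp": [0,0,0],"twist": [0,0,0],"fingers": 0.056},{"dp": [0,0,0],"twist": [0,0,0],"fingers": 0.056}])

```text
clock: 25.55
tool_pos: [522.7, 6.2, 68.7]
ee_rot: [2.06, 2.372, 0.003]
ft_force: [-0.2, -0.0, -0.5]
finger_gap: 0.657
```

Call:
servo_tool(increments=[{"dp": [0,0,-0.01],"twist": [0,0,0],"fingers": 0.056},{"dp": [0,0,-0.05],"twist": [0,0,0],"fingers": 0.056},{"dp": [0,0,-0.06],"twist": [0,0,0],"fingers": 0.056}])

```text
clock: 25.92
tool_pos: [518.6, 6.3, 186.6]
ee_rot: [-2.054, -2.365, 0.007]
ft_force: [1.8, -0.3, 0.3]
finger_gap: 0.656
```

```bash
python3 - <<'E'
from sam import *
st();im=snap('wrist','w9.png',(220,120,520,345),2.5)
plan([(638,-194,190,75)],0.05,vmax=58)
E
```

```text
t 25.93 p [518.6   6.3 186.6] yaw 98.1 zax [-0.01   0.002 -1.   ] F [ 1.8 -0.3  0.3] gap 0.656 j6 [-0.09 -0.06  1.76  0.    1.45 -0.23]
[{"dp": [-0.0535, 0.0215, 0.0017], "twist": [0.0, 0.0, 5.8], "fingers": 0.05}, {"dp": [-0.0511, 0.0267, 0.0017], "twist": [0.0, 0.0, 5.8], "fingers": 0.05}, {"dp": [-0.0482, 0.0317, 0.0017], "twist": [0.0, 0.0, 5.8], "fingers": 0.05}, {"dp": [-0.0447, 0.0364, 0.0017], "twist": [0.0, 0.0, 5.8], "fingers": 0.05}]
```

View pics/w9.png

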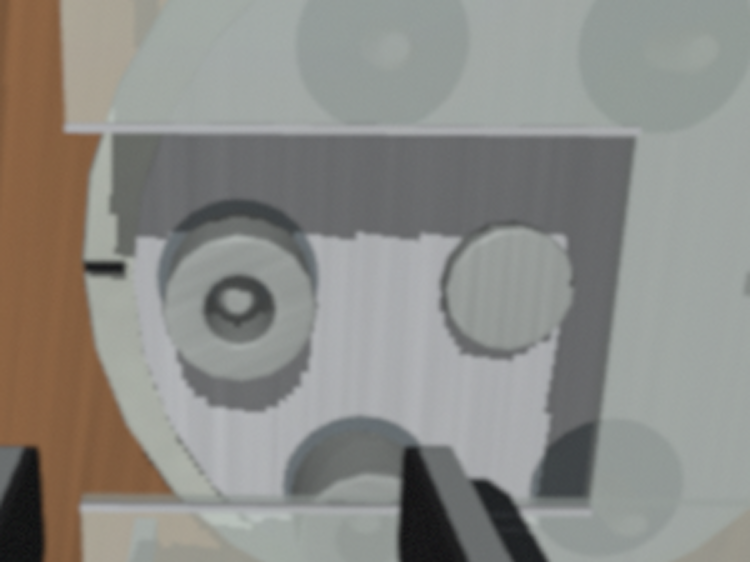

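Second sleeve seated. On to the crank.

Call:
servo_tool(increments=[{"dp": [-0.053,0.021,0.003],"twist": [0,0,5.8],"fingers": 0.05},{"dp": [-0.051,0.026,0.003],"twist": [0,0,5.8],"fingers": 0.05},{"dp": [-0.047,0.031,0.003],"twist": [0,0,5.8],"fingers": 0.05},{"dp": [-0.041,0.034,0.003],"twist": [0,0,5.6],"fingers": 0.05},{"dp": [0,0,0],"twist": [0,0,0],"fingers": 0.05}])

```text
clock: 26.6
tool_pos: [640.6, -194.2, 193.3]
ee_rot: [2.492, 1.895, 0.019]
ft_force: [-1.2, 0.9, -0.9]
finger_gap: 0.586
```

```bash
python3 - <<'E'
from sam import *
st()
plan([(638,-194,150,75),(638,-194,110,75)],0.05,vmax=40)
E
```

```text
t 26.6 p [ 640.6 -194.2  193.3] yaw 74.5 zax [ 0.016 -0.001 -1.   ] F [-1.2  0.9 -0.9] gap 0.586 j6 [-0.37  0.32  1.34  0.    1.47 -0.1 ]
[{"dp": [-0.0003, -0.0016, 0.0216], "twist": [0.4, -0.1, -0.3], "fingers": 0.05}, {"dp": [-0.0003, -0.0015, 0.0217], "twist": [0.4, -0.1, -0.3], "fingers": 0.05}, {"dp": [0.0, 0.0, 0.04], "twist": [0.0, 0.0, 0.0], "fingers": 0.05}]
```

Call:
servo_tool(increments=[{"dp": [0,-0.0015,0.022],"twist": [0.4,0,-0.3],"fingers": 0.05},{"dp": [0,-0.0015,0.022],"twist": [0.4,0,-0.3],"fingers": 0.05},{"dp": [0,0,0.02],"twist": [0,0,0],"fingers": 0.05},{"dp": [0,0,0.02],"twist": [0,0,0],"fingers": 0.04},{"dp": [0,0,0],"twist": [0,0,0],"fingers": 0.03}])

```text
clock: 27.22
tool_pos: [636.1, -189.1, 102.1]
ee_rot: [-2.482, -1.919, -0.003]
ft_force: [-0.8, -0.6, 0.0]
finger_gap: 0.349
```

```bash
python3 - <<'E'
from sam import *
st()
plan([(638,-194,109,75)],0.05,vmax=40)
E
```

```text
t 27.23 p [ 636.1 -189.1  102.1] yaw 75.4 zax [-0.001  0.005 -1.   ] F [-0.8 -0.6  0. ] gap 0.349 j6 [-0.37  0.39  1.42  0.    1.33 -0.11]
[{"dp": [-0.0042, 0.0031, -0.0069], "twist": [-0.1, -0.2, 0.4], "fingers": 0.05}]
```

Call:
servo_tool(increments=[{"dp": [-0.004,0.002,-0.004],"twist": [-0.1,-0.2,0.3],"fingers": 0.03},{"dp": [0,0,0],"twist": [0,0,0],"fingers": 0.01},{"dp": [0,0,0],"twist": [0,0,0],"fingers": 0.01},{"dp": [0,0,0],"twist": [0,0,0],"fingers": 0.01}])

```text
clock: 27.72
tool_pos: [638.0, -194.1, 107.9]
ee_rot: [2.49, 1.914, 0.002]
ft_force: [0.5, 0.8, -4.3]
finger_gap: 0.196
```

```bash
python3 - <<'E'
from circ import *
st();circ(8+360)
E
```

```text
t 27.73 p [ 638.  -194.1  107.9] yaw 75.1 zax [ 0.002 -0.    -1.   ] F [ 0.5  0.8 -4.3] gap 0.196 j6 [-0.37  0.39  1.41  0.    1.34 -0.11]
now ang 7.0 rad 52.1
[{"dp": [0.0118, -0.0068, 0.0029], "twist": [0.1, 0.0, 0.1], "fingers": 0.01}, {"dp": [0.0097, -0.0096, 0.0], "twist": [0.0, 0.0, 0.0], "fingers": 0.01}, {"dp": [0.0069, -0.0117, 0.0], "twist": [0.0, 0.0, 0.0], "fingers": 0.01}, {"dp": [0.0036, -0.0131, 0.0], "twist": [0.0, 0.0, 0.0], "fingers": 0.01}, {"dp": [0.0001, -0.0136, 0.0], "twist": [0.0, 0.0, 0.0], "fingers": 0.01}]
[{"dp": [-0.0035, -0.0132, 0.0], "twist": [0.0, 0.0, 0.0], "fingers": 0.01}, {"dp": [-0.0068, -0.0118, 0.0], "twist": [0.0, 0.0, 0.0], "fingers": 0.01}, {"dp": [-0.0096, -0.0097, 0.0], "twist": [0.0, 0.0, 0.0], "fingers": 0.01}, {"dp": [-0.0118, -0.0068, 0.0], "twist": [0.0, 0.0, 0.0], "fingers": 0.01}, {"dp": [-0.0131, -0.0035, 0.0], "twist": [0.0, 0.0, 0.0], "fingers": 0.01}]
[{"dp": [-0.0136, 0.0, 0.0], "twist": [0.0, 0.0, 0.0], "fingers": 0.01}, {"dp": [-0.0132, 0.0035, 0.0], "twist": [0.0, 0.0, 0.0], "fingers": 0.01}, {"dp": [-0.0118, 0.0068, 0.0], "
[... 160 characters left out ...]
.0, 0.0, 0.0], "fingers": 0.01}]
[{"dp": [-0.0035, 0.0132, 0.0], "twist": [0.0, 0.0, 0.0], "fingers": 0.01}, {"dp": [0.0, 0.0136, 0.0], "twist": [0.0, 0.0, 0.0], "fingers": 0.01}, {"dp": [0.0036, 0.0131, 0.0], "twist": [0.0, 0.0, 0.0], "fingers": 0.01}, {"dp": [0.0069, 0.0118, 0.0], "twist": [0.0, 0.0, 0.0], "fingers": 0.01}, {"dp": [0.0097, 0.0096, 0.0], "twist": [0.0, 0.0, 0.0], "fingers": 0.01}]
[{"dp": [0.0118, 0.0067, 0.0], "twist": [0.0, 0.0, 0.0], "fingers": 0.01}, {"dp": [0.0132, 0.0034, 0.0], "twist": [0.0, 0.0, 0.0], "fingers": 0.01}, {"dp": [0.0136, -0.0001, 0.0], "twist": [0.0, 0.0, 0.0], "fingers": 0.01}, {"dp": [0.0131, -0.0036, 0.0], "twist": [0.0, 0.0, 0.0], "fingers": 0.01}]
```

Call:
servo_tool(increments=[{"dp": [0.0118,-0.0068,0.001],"twist": [0,0,0],"fingers": 0.01},{"dp": [0.0097,-0.0096,0],"twist": [0,0,0],"fingers": 0.01},{"dp": [0.0069,-0.0117,0],"twist": [0,0,0],"fingers": 0.01},{"dp": [0.0036,-0.0131,0],"twist": [0,0,0],"fingers": 0.01},{"dp": [0,-0.0136,0],"twist": [0,0,0],"fingers": 0.01}])

```text
clock: 28.35
tool_pos: [594.1, -148.6, 107.8]
ee_rot: [2.485, 1.909, 0.006]
ft_force: [4.1, -5.9, -4.6]
finger_gap: 0.191
```

```bash
python3 - <<'E'
from circ import *
st();circ(8+360)
E
```

```text
t 28.35 p [ 594.1 -148.6  107.8] yaw 75.1 zax [ 0.008 -0.004 -1.   ] F [ 4.1 -5.9 -4.6] gap 0.191 j6 [-0.33  0.24  1.59 -0.    1.3  -0.07]
now ang 81.3 rad 52.4
[{"dp": [-0.0037, -0.0132, 0.0027], "twist": [0.5, 0.1, 0.1], "fingers": 0.01}, {"dp": [-0.0066, -0.012, 0.0], "twist": [0.0, 0.0, 0.0], "fingers": 0.01}, {"dp": [-0.0095, -0.0098, 0.0], "twist": [0.0, 0.0, 0.0], "fingers": 0.01}, {"dp": [-0.0117, -0.007, 0.0], "twist": [0.0, 0.0, 0.0], "fingers": 0.01}, {"dp": [-0.0131, -0.0037, 0.0], "twist": [0.0, 0.0, 0.0], "fingers": 0.01}]
[{"dp": [-0.0137, -0.0002, 0.0], "twist": [0.0, 0.0, 0.0], "fingers": 0.01}, {"dp": [-0.0132, 0.0034, 0.0], "twist": [0.0, 0.0, 0.0], "fingers": 0.01}, {"dp": [-0.0119, 0.0067, 0.0], "twist": [0.0, 0.0, 0.0], "fingers": 0.01}, {"dp": [-0.0097, 0.0096, 0.0], "twist": [0.0, 0.0, 0.0], "fingers": 0.01}, {"dp": [-0.0069, 0.0118, 0.0], "twist": [0.0, 0.0, 0.0], "fingers": 0.01}]
[{"dp": [-0.0036, 0.0132, 0.0], "twist": [0.0, 0.0, 0.0], "fingers": 0.01}, {"dp": [0.0, 0.0137, 0.0], "twist": [0.0, 0.0, 0.0], "fingers": 0.01}, {"dp": [0.0035, 0.0132, 0.0], "twist": [0.0, 0.0, 0.0], "fingers": 0.01}, {"dp": [0.0068, 0.0118, 0.0], "twist": [0.0, 0.0, 0.0], "fingers": 0.01}, {"dp": [0.0097, 0.0096, 0.0], "twist": [0.0, 0.0, 0.0], "fingers": 0.01}]
[{"dp": [0.0118, 0.0068, 0.0], "twist": [0.0, 0.0, 0.0], "fingers": 0.01}, {"dp": [0.0132, 0.0035, 0.0], "twist": [0.0, 0.0, 0.0], "fingers": 0.01}, {"dp": [0.0137, -0.0001, 0.0], "twist": [0.0, 0.0, 0.0], "fingers": 0.01}, {"dp": [0.0132, -0.0036, 0.0], "twist": [0.0, 0.0, 0.0], "fingers": 0.01}]
```

Tracking is good.

Call:
servo_tool(increments=[{"dp": [-0.0037,-0.0132,0.001],"twist": [0.4,0,0],"fingers": 0.01},{"dp": [-0.0066,-0.012,0],"twist": [0.3,0,0],"fingers": 0.01},{"dp": [-0.0095,-0.0098,0],"twist": [0,0,0],"fingers": 0.01},{"dp": [-0.0117,-0.007,0],"twist": [0,0,0],"fingers": 0.01},{"dp": [-0.0131,-0.0037,0],"twist": [0,0,0],"fingers": 0.01}])

```text
clock: 28.98
tool_pos: [538.5, -179.1, 107.9]
ee_rot: [2.485, 1.914, 0.005]
ft_force: [12.5, -0.0, -8.9]
finger_gap: 0.19
```

```bash
python3 - <<'E'
from circ import *
st();circ(8+360)
E
```

```text
t 28.98 p [ 538.5 -179.1  107.9] yaw 75.2 zax [ 0.005 -0.002 -1.   ] F [12.5 -0.  -8.9] gap 0.19 j6 [-0.41  0.13  1.72  0.    1.29 -0.15]
now ang 156.0 rad 52.3
[{"dp": [-0.0137, -0.0001, 0.0029], "twist": [0.3, 0.0, 0.2], "fingers": 0.01}, {"dp": [-0.0133, 0.0032, 0.0], "twist": [0.0, 0.0, 0.0], "fingers": 0.01}, {"dp": [-0.012, 0.0066, 0.0], "twist": [0.0, 0.0, 0.0], "fingers": 0.01}, {"dp": [-0.0099, 0.0095, 0.0], "twist": [0.0, 0.0, 0.0], "fingers": 0.01}, {"dp": [-0.007, 0.0118, 0.0], "twist": [0.0, 0.0, 0.0], "fingers": 0.01}]
[{"dp": [-0.0037, 0.0132, 0.0], "twist": [0.0, 0.0, 0.0], "fingers": 0.01}, {"dp": [-0.0001, 0.0137, 0.0], "twist": [0.0, 0.0, 0.0], "fingers": 0.01}, {"dp": [0.0034, 0.0133, 0.0], "twist": [0.0, 0.0, 0.0], "fingers": 0.01}, {"dp": [0.0068, 0.0119, 0.0], "twist": [0.0, 0.0, 0.0], "fingers": 0.01}, {"dp": [0.0097, 0.0097, 0.0], "twist": [0.0, 0.0, 0.0], "fingers": 0.01}]
[{"dp": [0.0119, 0.0069, 0.0], "twist": [0.0, 0.0, 0.0], "fingers": 0.01}, {"dp": [0.0132, 0.0035, 0.0], "twist": [0.0, 0.0, 0.0], "fingers": 0.01}, {"dp": [0.0137, -0.0001, 0.0], "twist": [0.0, 0.0, 0.0], "fingers": 0.01}, {"dp": [0.0132, -0.0036, 0.0], "twist": [0.0, 0.0, 0.0], "fingers": 0.01}]
```

Call:
servo_tool(increments=[{"dp": [-0.0137,0.0005,0.001],"twist": [0.2,0,0.1],"fingers": 0.01},{"dp": [-0.0133,0.0035,0],"twist": [0,0,0],"fingers": 0.01},{"dp": [-0.012,0.0066,0],"twist": [0,0,0],"fingers": 0.01},{"dp": [-0.0095,0.0095,0],"twist": [0,-0.3,0],"fingers": 0.01},{"dp": [-0.0065,0.0118,0],"twist": [0,-0.3,0],"fingers": 0.01}])

```text
clock: 29.6
tool_pos: [553.7, -240.9, 107.7]
ee_rot: [2.489, 1.913, -0.011]
ft_force: [-0.7, 5.6, 2.7]
finger_gap: 0.195
```

```bash
python3 - <<'E'
from circ import *
st();circ(8+360)
E
```

```text
t 29.6 p [ 553.7 -240.9  107.7] yaw 75.1 zax [-0.004 -0.006 -1.   ] F [-0.7  5.6  2.7] gap 0.195 j6 [-0.49  0.23  1.61 -0.01  1.31 -0.23]
now ang -128.7 rad 51.9
[{"dp": [-0.0039, 0.0132, 0.0027], "twist": [-0.1, 0.4, 0.1], "fingers": 0.01}, {"dp": [-0.0002, 0.0137, 0.0], "twist": [0.0, 0.0, 0.0], "fingers": 0.01}, {"dp": [0.0034, 0.0133, 0.0], "twist": [0.0, 0.0, 0.0], "fingers": 0.01}, {"dp": [0.0068, 0.012, 0.0], "twist": [0.0, 0.0, 0.0], "fingers": 0.01}, {"dp": [0.0097, 0.0098, 0.0], "twist": [0.0, 0.0, 0.0], "fingers": 0.01}]
[{"dp": [0.0119, 0.0069, 0.0], "twist": [0.0, 0.0, 0.0], "fingers": 0.01}, {"dp": [0.0133, 0.0036, 0.0], "twist": [0.0, 0.0, 0.0], "fingers": 0.01}, {"dp": [0.0137, -0.0001, 0.0], "twist": [0.0, 0.0, 0.0], "fingers": 0.01}, {"dp": [0.0133, -0.0037, 0.0], "twist": [0.0, 0.0, 0.0], "fingers": 0.01}]
```

Call:
servo_tool(increments=[{"dp": [-0.0035,0.0132,0],"twist": [0,0.2,0],"fingers": 0.01},{"dp": [0.0002,0.0137,0],"twist": [0,0,0],"fingers": 0.01},{"dp": [0.0036,0.0133,0],"twist": [0,0,0],"fingers": 0.01},{"dp": [0.0068,0.012,0],"twist": [0,0,0],"fingers": 0.01},{"dp": [0.0097,0.0098,0],"twist": [0,0,0],"fingers": 0.01}])

```text
clock: 30.22
tool_pos: [618.0, -242.0, 107.7]
ee_rot: [-2.486, -1.908, 0.014]
ft_force: [-11.1, 7.2, 8.6]
finger_gap: 0.191
```

```bash
python3 - <<'E'
from circ import *
st();circ(8+360)
E
```

```text
t 30.23 p [ 618.  -242.   107.7] yaw 75.0 zax [-0.012  0.001 -1.   ] F [-11.1   7.2   8.6] gap 0.191 j6 [-0.45  0.39  1.41 -0.    1.35 -0.19]
now ang -52.6 rad 52.3
[{"dp": [0.0121, 0.0066, 0.0026], "twist": [-0.7, 0.1, 0.0], "fingers": 0.01}, {"dp": [0.0132, 0.0035, 0.0], "twist": [0.0, 0.0, 0.0], "fingers": 0.01}, {"dp": [0.0137, -0.0001, 0.0], "twist": [0.0, 0.0, 0.0], "fingers": 0.01}, {"dp": [0.0132, -0.0036, 0.0], "twist": [0.0, 0.0, 0.0], "fingers": 0.01}]
```

Call:
servo_tool(increments=[{"dp": [0.0121,0.0062,0],"twist": [-0.6,0,0],"fingers": 0.01},{"dp": [0.0132,0.0032,0],"twist": [0,0,0],"fingers": 0.01},{"dp": [0.0137,-0.0003,0],"twist": [0,0,0],"fingers": 0.01},{"dp": [0.0132,-0.0036,0],"twist": [0,0,0],"fingers": 0.01},{"dp": [0,0,0],"twist": [0,0,0],"fingers": 0.01}])

```text
clock: 30.85
tool_pos: [638.2, -195.2, 107.8]
ee_rot: [2.49, 1.909, -0.011]
ft_force: [-3.4, 5.1, 3.6]
finger_gap: 0.19
```

```bash
python3 - <<'E'
from circ import *
st();circ(8)
E
```

```text
t 30.85 p [ 638.2 -195.2  107.8] yaw 74.9 zax [-0.003 -0.007 -1.   ] F [-3.4  5.1  3.6] gap 0.19 j6 [-0.37  0.39  1.41 -0.01  1.34 -0.1 ]
now ang 5.7 rad 52.2
[{"dp": [0.0019, -0.001, 0.0027], "twist": [-0.1, 0.4, -0.1], "fingers": 0.01}]
```

Call:
servo_tool(increments=[{"dp": [0.002,-0.001,0],"twist": [0,0,0],"fingers": 0.01},{"dp": [0,0,0],"twist": [0,0,0],"fingers": 0.06},{"dp": [0,0,-0.02],"twist": [0,0.3,0],"fingers": 0.06},{"dp": [0,0,-0.04],"twist": [0,0,0],"fingers": 0.06},{"dp": [0,0,-0.05],"twist": [0,0,0],"fingers": 0.0854}])

```text
clock: 31.48
tool_pos: [634.9, -191.7, 216.6]
ee_rot: [-2.487, -1.906, 0.01]
ft_force: [0.3, -0.9, 1.1]
finger_gap: 0.89
```

Call:
servo_tool(increments=[{"dp": [0.043,-0.036,0],"twist": [0,0,-5.7],"fingers": 0.0854},{"dp": [0.046,-0.032,0],"twist": [0,0,-5.7],"fingers": 0.0854},{"dp": [0.049,-0.027,0],"twist": [0,0,-5.7],"fingers": 0.0854},{"dp": [0.0515,-0.022,0],"twist": [0,0,-5.7],"fingers": 0.0854},{"dp": [0,0,0],"twist": [0,0,0],"fingers": 0.07}])

```text
clock: 32.1
tool_pos: [541.8, 14.0, 233.4]
ee_rot: [2.049, 2.37, 0.013]
ft_force: [1.1, -0.4, 0.8]
finger_gap: 0.827
```

Call:
servo_tool(increments=[{"dp": [0,0,0],"twist": [0,0,0],"fingers": 0.07},{"dp": [0,0,0],"twist": [0,0,0],"fingers": 0.07}])

```text
clock: 32.35
tool_pos: [542.8, 13.1, 235.7]
ee_rot: [2.049, 2.367, 0.016]
ft_force: [0.3, -0.1, -0.2]
finger_gap: 0.817
```

```bash
python3 notch.py 3; python3 - <<'E'
from plan import *
plan([(486,325,165,70)],0.07,vmax=58)
E
```

```text
t 32.35 p [542.8  13.1 235.7] yaw 98.2 zax [ 0.015  0.    -1.   ] F [ 0.3 -0.1 -0.2] gap 0.817 j6 [-0.07 -0.04  1.66  0.    1.51 -0.22]
[[278.2 224.5]
 [279.7 217.7]
 [371.4 220.4]]
crop 188 154 pred zoom [[361.0, 282.0], [367.0, 255.0], [733.0, 266.0]]
[{"dp": [0.0529, -0.0021, 0.0116], "twist": [0.1, 0.0, 4.7], "fingers": 0.07}, {"dp": [0.0525, -0.0064, 0.0116], "twist": [0.1, 0.0, 4.7], "fingers": 0.07}, {"dp": [0.0518, -0.0107, 0.0116], "twist": [0.1, 0.0, 4.7], "fingers": 0.07}, {"dp": [0.0508, -0.0149, 0.0117], "twist": [0.1, 0.0, 4.7], "fingers": 0.07}, {"dp": [0.0494, -0.0189, 0.0117], "twist": [0.1, 0.0, 4.7], "fingers": 0.07}]
[{"dp": [0.0477, -0.0229, 0.0117], "twist": [0.1, 0.0, 4.7], "fingers": 0.07}]
```

View pics/n3.png

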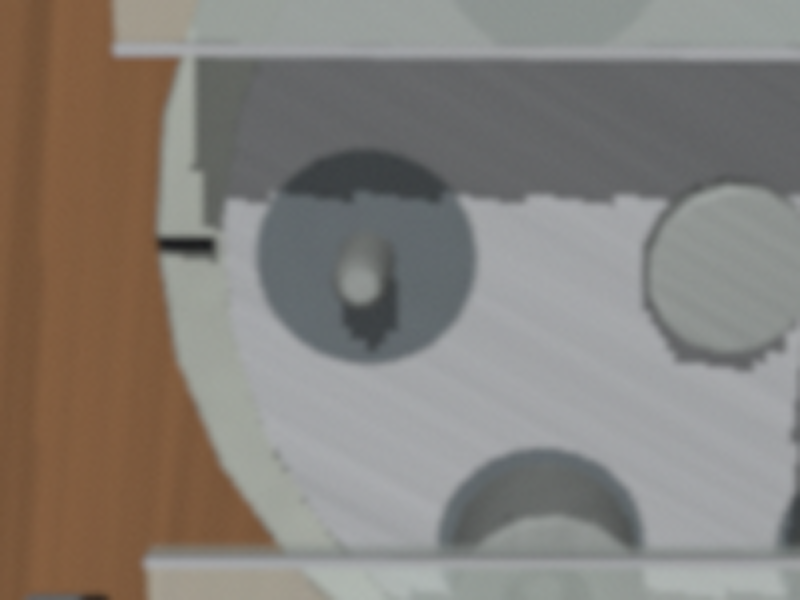

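Call:
servo_tool(increments=[{"dp": [0.053,-0.002,0.008],"twist": [0.1,0,4.7],"fingers": 0.07},{"dp": [0.0525,-0.0065,0.011],"twist": [0.1,0,4.7],"fingers": 0.07},{"dp": [0.052,-0.011,0.012],"twist": [0.1,0,4.7],"fingers": 0.07},{"dp": [0.051,-0.015,0.012],"twist": [0.1,0,4.7],"fingers": 0.07},{"dp": [0.0495,-0.019,0.012],"twist": [0.1,0,4.7],"fingers": 0.07}])

```text
clock: 33.02
tool_pos: [502.1, 272.6, 179.6]
ee_rot: [2.521, 1.865, 0.011]
ft_force: [0.2, -0.9, 0.3]
finger_gap: 0.816
```

Call:
servo_tool(increments=[{"dp": [0.045,-0.023,0.012],"twist": [0.1,0,4.7],"fingers": 0.07},{"dp": [0,0,0],"twist": [0,0,0],"fingers": 0.07},{"dp": [0,0,0],"twist": [0,0,0],"fingers": 0.07},{"dp": [0,0,0],"twist": [0,0,0],"fingers": 0.07}])

```text
clock: 33.52
tool_pos: [494.1, 323.5, 164.9]
ee_rot: [2.601, 1.755, 0.004]
ft_force: [-0.4, -0.7, -0.2]
finger_gap: 0.821
```

```bash
python3 - <<'E'
from sam import *
import pickle
im,c=samples('w10.png');pickle.dump(c,open('c10.pkl','wb'))
E
```

```text
t 33.52 p [494.1 323.5 164.9] yaw 68.0 zax [ 0.004 -0.002 -1.   ] F [-0.4 -0.7 -0.2] gap 0.821 j6 [ 0.5   0.14  1.6  -0.    1.4   0.88]
[268. 170. 324. 225.] 0.92 col [192. 197. 194.] ctr z30 [493.3 343.7]
[423. 135. 489. 191.] 0.92 col [ 74. 172. 169.] ctr z30 [612.7 323.1]
[510. 216. 576. 273.] 0.87 col [ 70. 134.  79.] ctr z30 [659.1 236. ]
[313.  92. 370. 152.] 0.85 col [195. 200. 197.] ctr z30 [544.5 382. ]
[367. 261. 640. 480.] 0.55 col [130. 132. 129.] ctr z30 [602.6 134.4]
```

View pics/w10.png

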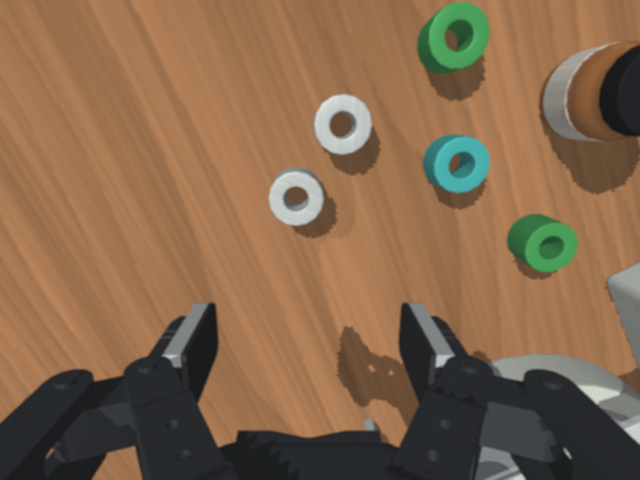

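```bash
python3 - <<'E'
from sam import *
import pickle
c=pickle.load(open('c10.pkl','rb'))
t=unproj('wrist',(296.3,198.5),30,c);print(t, unproj('wrist',(343,124.5),30,c))
plan([(t[0],t[1],10,66)],0.07,vmax=32)
E
```

```text
[494.65288952 345.47893197  30.        ] [543.6365053  380.64999611  30.        ]
[{"dp": [0.0041, -0.0017, 0.031], "twist": [0.1, 0.0, 0.4], "fingers": 0.07}, {"dp": [0.0041, -0.0017, 0.031], "twist": [0.1, 0.0, 0.4], "fingers": 0.07}, {"dp": [0.0041, -0.0017, 0.031], "twist": [0.1, 0.0, 0.4], "fingers": 0.07}, {"dp": [0.0041, -0.0017, 0.031], "twist": [0.1, 0.0, 0.4], "fingers": 0.07}, {"dp": [0.0041, -0.0017, 0.031], "twist": [0.1, 0.0, 0.4], "fingers": 0.07}]
```

Call:
servo_tool(increments=[{"dp": [0.011,-0.005,0.025],"twist": [0,0,0.8],"fingers": 0.07},{"dp": [0.011,-0.005,0.03],"twist": [0,0,0.8],"fingers": 0.07},{"dp": [0,-0.001,0.03],"twist": [0,0,0],"fingers": 0.07},{"dp": [0,-0.001,0.02],"twist": [0,0,0],"fingers": 0.07}])

```text
clock: 34.12
tool_pos: [497.3, 347.0, 62.5]
ee_rot: [2.63, 1.709, 0.02]
ft_force: [0.1, 0.0, -0.3]
finger_gap: 0.819
```

```bash
python3 - <<'E'
from sam import *
st()
plan([(494.6,345.5,6,66)],0.07,vmax=25)
E
```

```text
t 34.12 p [497.3 347.   62.5] yaw 66.0 zax [ 0.013  0.003 -1.   ] F [ 0.1  0.  -0.3] gap 0.819 j6 [ 0.53  0.27  1.64 -0.    1.21  0.95]
[{"dp": [-0.001, -0.0008, 0.0188], "twist": [0.2, -0.2, 0.0], "fingers": 0.07}, {"dp": [-0.0009, -0.0008, 0.0188], "twist": [0.2, -0.2, 0.0], "fingers": 0.07}, {"dp": [-0.0009, -0.0007, 0.0188], "twist": [0.2, -0.2, 0.0], "fingers": 0.07}]
```

Call:
servo_tool(increments=[{"dp": [-0.002,-0.002,0.019],"twist": [0.2,-0.2,0],"fingers": 0.07},{"dp": [-0.001,-0.001,0.019],"twist": [0.2,-0.2,0],"fingers": 0.07},{"dp": [-0.001,-0.001,0.015],"twist": [0.2,-0.2,0],"fingers": 0.07},{"dp": [0,0,0],"twist": [0,0,0],"fingers": 0.07}])

```text
clock: 34.62
tool_pos: [492.3, 343.7, 5.8]
ee_rot: [2.634, 1.709, -0.006]
ft_force: [-0.7, -0.0, 0.6]
finger_gap: 0.819
```

```bash
python3 - <<'E'
from sam import *
st()
plan([(494.6,345.5,6,66)],0.07,vmax=25)
E
```

```text
t 34.62 p [492.3 343.7   5.8] yaw 65.9 zax [-0.003 -0.004 -1.   ] F [-0.7 -0.   0.6] gap 0.819 j6 [ 0.53  0.35  1.67 -0.    1.13  0.95]
[{"dp": [0.0026, 0.0014, -0.0002], "twist": [-0.1, 0.2, -0.1], "fingers": 0.07}]
```

Call:
servo_tool(increments=[{"dp": [0.0025,0.001,0.001],"twist": [0,0.1,0],"fingers": 0.03},{"dp": [0,0,0],"twist": [0,0,0],"fingers": 0.03},{"dp": [0,0,0],"twist": [0,0,0],"fingers": 0.03},{"dp": [0,0,0],"twist": [0,0,0],"fingers": 0.03}])

```text
clock: 35.12
tool_pos: [496.4, 346.9, 7.6]
ee_rot: [2.635, 1.709, 0.003]
ft_force: [-0.0, 0.4, -0.9]
finger_gap: 0.442
```

```bash
python3 - <<'E'
from sam import *
st()
p=np.array([495,346,165])
plan([(522.4,6.1,170,98)],0.03,vmax=58,start=(p,down(np.radians(66)),None))
E
```

```text
t 35.12 p [496.4 346.9   7.6] yaw 65.9 zax [ 0.002  0.    -1.   ] F [-0.   0.4 -0.9] gap 0.442 j6 [ 0.53  0.36  1.66 -0.    1.13  0.95]
[{"dp": [-0.0499, 0.0272, -0.0008], "twist": [0.0, 0.0, -5.3], "fingers": 0.03}, {"dp": [-0.0522, 0.0225, -0.0008], "twist": [0.0, 0.0, -5.3], "fingers": 0.03}, {"dp": [-0.0541, 0.0175, -0.0008], "twist": [0.0, 0.0, -5.3], "fingers": 0.03}, {"dp": [-0.0555, 0.0124, -0.0008], "twist": [0.0, 0.0, -5.3], "fingers": 0.03}, {"dp": [-0.0564, 0.0072, -0.0008], "twist": [0.0, 0.0, -5.3], "fingers": 0.03}]
[{"dp": [-0.0568, 0.0019, -0.0008], "twist": [0.0, 0.0, -5.3], "fingers": 0.03}]
```

Call:
servo_tool(increments=[{"dp": [0,0,-0.045],"twist": [0,0,0],"fingers": 0.03},{"dp": [0,0,-0.055],"twist": [0,0,0],"fingers": 0.03},{"dp": [0,0,-0.055],"twist": [0,0,0],"fingers": 0.03}])

```text
clock: 35.5
tool_pos: [491.9, 344.5, 159.6]
ee_rot: [2.635, 1.71, -0.017]
ft_force: [-0.2, 0.6, -1.3]
finger_gap: 0.444
```

```bash
python3 - <<'E'
from sam import *
st()
plan([(522.4,6.1,170,98)],0.03,vmax=59)
E
```

```text
t 35.5 p [491.9 344.5 159.6] yaw 65.9 zax [-0.009 -0.006 -1.   ] F [-0.2  0.6 -1.3] gap 0.444 j6 [ 0.53  0.19  1.56 -0.    1.41  0.95]
[{"dp": [-0.0494, 0.0276, -0.0014], "twist": [-0.1, 0.1, -5.3], "fingers": 0.03}, {"dp": [-0.0518, 0.0229, -0.0015], "twist": [-0.1, 0.1, -5.3], "fingers": 0.03}, {"dp": [-0.0537, 0.018, -0.0015], "twist": [-0.1, 0.1, -5.3], "fingers": 0.03}, {"dp": [-0.0551, 0.0129, -0.0015], "twist": [-0.1, 0.1, -5.3], "fingers": 0.03}, {"dp": [-0.0561, 0.0077, -0.0016], "twist": [-0.1, 0.1, -5.3], "fingers": 0.03}]
[{"dp": [-0.0566, 0.0025, -0.0017], "twist": [-0.1, 0.1, -5.3], "fingers": 0.03}]
```

Call:
servo_tool(increments=[{"dp": [-0.0495,0.0275,-0.001],"twist": [-0.1,0.1,-5.3],"fingers": 0.03},{"dp": [-0.052,0.023,-0.001],"twist": [-0.1,0.1,-5.3],"fingers": 0.03},{"dp": [-0.054,0.018,-0.001],"twist": [-0.1,0.1,-5.3],"fingers": 0.03},{"dp": [-0.055,0.013,-0.001],"twist": [-0.1,0.1,-5.3],"fingers": 0.03},{"dp": [-0.056,0.008,-0.001],"twist": [-0.1,0.1,-5.3],"fingers": 0.03}])

```text
clock: 36.12
tool_pos: [523.3, 60.6, 174.0]
ee_rot: [2.143, 2.287, 0.027]
ft_force: [1.1, -0.5, -0.0]
finger_gap: 0.438
```

```bash
python3 - <<'E'
from sam import *
st()
plan([(522.4,6.1,165,98)],0.03,vmax=59)
E
```

```text
t 36.12 p [523.3  60.6 174. ] yaw 93.7 zax [ 0.017  0.008 -1.   ] F [ 1.1 -0.5 -0. ] gap 0.438 j6 [ 0.01 -0.05  1.78  0.01  1.4  -0.05]
[{"dp": [-0.0544, -0.0046, 0.0085], "twist": [1.0, -0.3, -4.3], "fingers": 0.03}]
```

Call:
servo_tool(increments=[{"dp": [-0.05,-0.0045,0.0085],"twist": [0.9,-0.3,-4.3],"fingers": 0.03},{"dp": [0,0,0],"twist": [0,0,0],"fingers": 0.03},{"dp": [0,0,0],"twist": [0,0,0],"fingers": 0.03}])

```text
clock: 36.5
tool_pos: [522.4, 5.2, 165.9]
ee_rot: [2.062, 2.366, 0.004]
ft_force: [-0.2, 0.2, -0.0]
finger_gap: 0.442
```

```bash
python3 held.py 3 7.6;  python3 - <<'E'
from sam import *
plan([(522.4,6.1,105,98)],0.03,vmax=30)
E
```

```text
t 36.5 p [522.4   5.2 165.9] yaw 97.9 zax [ 0.004  0.    -1.   ] F [-0.2  0.2 -0. ] gap 0.442 j6 [-0.09 -0.04  1.79  0.    1.39 -0.23]
bore top zoom px for dx=-3,0,3 [[326.0, 388.0], [326.0, 365.0], [326.0, 343.0]]
[{"dp": [0.0002, 0.0, 0.0202], "twist": [0.1, 0.0, 0.0], "fingers": 0.03}, {"dp": [0.0002, 0.0, 0.0202], "twist": [0.1, 0.0, 0.0], "fingers": 0.03}, {"dp": [0.0002, 0.0, 0.0202], "twist": [0.1, 0.0, 0.0], "fingers": 0.03}]
```

View pics/h3.png

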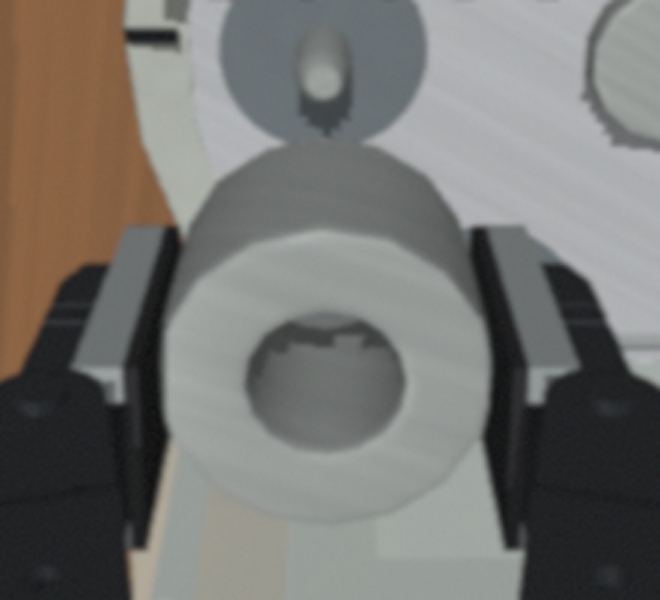

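Call:
servo_tool(increments=[{"dp": [0.001,0,0.022],"twist": [0.1,0,0],"fingers": 0.03},{"dp": [0.0005,0,0.02],"twist": [0.1,0,0],"fingers": 0.03},{"dp": [0,0,0.016],"twist": [0.1,0,0],"fingers": 0.03},{"dp": [0,0,0],"twist": [0,0,0],"fingers": 0.03}])

```text
clock: 37.05
tool_pos: [522.6, 11.0, 106.0]
ee_rot: [-2.058, -2.373, 0.001]
ft_force: [-0.1, 0.3, -0.8]
finger_gap: 0.443
```

```bash
python3 - <<'E'
from sam import *
st()
plan([(522.1,8.1,95,98)],0.03,vmax=40)
E
```

```text
t 37.05 p [522.6  11.  106. ] yaw 98.1 zax [-0.001 -0.    -1.   ] F [-0.1  0.3 -0.8] gap 0.443 j6 [-0.08  0.02  1.84 -0.    1.28 -0.22]
[{"dp": [-0.0028, -0.0009, 0.011], "twist": [0.0, 0.0, 0.1], "fingers": 0.03}]
```

Call:
servo_tool(increments=[{"dp": [-0.003,-0.0005,0.005],"twist": [0,0,0],"fingers": 0.03},{"dp": [0,-0.0005,0.005],"twist": [0,0,0],"fingers": 0.03},{"dp": [0,0,0],"twist": [0,0,0],"fingers": 0.03}])

```text
clock: 37.42
tool_pos: [522.9, 7.7, 96.6]
ee_rot: [2.057, 2.373, 0.0]
ft_force: [0.5, -0.1, -0.2]
finger_gap: 0.441
```

```bash
python3 - <<'E'
from sam import *
st()
plan([(522.1,8.1,85,98)],0.03,vmax=40)
E
```

```text
t 37.42 p [522.9   7.7  96.6] yaw 98.2 zax [ 0.001 -0.001 -1.   ] F [ 0.5 -0.1 -0.2] gap 0.441 j6 [-0.08  0.03  1.85 -0.    1.26 -0.23]
[{"dp": [0.0005, -0.0008, 0.0116], "twist": [0.0, 0.0, 0.2], "fingers": 0.03}]
```

Call:
servo_tool(increments=[{"dp": [0.0005,-0.001,0.007],"twist": [0,0,0],"fingers": 0.03},{"dp": [0.0003,-0.0005,0.006],"twist": [0,0,0],"fingers": 0.03},{"dp": [0,-0.0005,0.005],"twist": [0,0,0],"fingers": 0.03}])

```text
clock: 37.8
tool_pos: [521.5, 8.0, 78.5]
ee_rot: [2.057, 2.371, 0.002]
ft_force: [-0.2, -0.2, 0.2]
finger_gap: 0.443
```

```bash
python3 - <<'E'
from sam import *
st()
plan([(522.1,8.1,68,98)],0.03,vmax=40)
E
```

```text
t 37.8 p [521.5   8.   78.5] yaw 98.1 zax [ 0.003 -0.001 -1.   ] F [-0.2 -0.2  0.2] gap 0.443 j6 [-0.08  0.05  1.87 -0.    1.23 -0.22]
[{"dp": [0.0, 0.0006, 0.0105], "twist": [0.2, 0.1, 0.1], "fingers": 0.03}]
```

Call:
servo_tool(increments=[{"dp": [0,0,0.007],"twist": [0.1,0,0],"fingers": 0.03},{"dp": [0,0,0.004],"twist": [0,0,0],"fingers": 0.03},{"dp": [0,0,0],"twist": [0,0,0],"fingers": 0.056},{"dp": [0,0,0],"twist": [0,0,0],"fingers": 0.056}])

```text
clock: 38.3
tool_pos: [521.2, 8.1, 66.1]
ee_rot: [2.058, 2.373, -0.001]
ft_force: [0.1, -0.5, -0.1]
finger_gap: 0.657
```

Call:
servo_tool(increments=[{"dp": [0,0,-0.01],"twist": [0,0,0],"fingers": 0.056},{"dp": [0,0,-0.05],"twist": [0,0,0],"fingers": 0.056},{"dp": [0,0,-0.06],"twist": [0,0,0],"fingers": 0.056}])

```text
clock: 38.67
tool_pos: [517.7, 8.4, 185.2]
ee_rot: [-2.054, -2.368, 0.01]
ft_force: [1.1, 0.8, 0.2]
finger_gap: 0.659
```

```bash
python3 - <<'E'
from sam import *
st();im=snap('wrist','w11.png',(220,120,520,345),2.5)
plan([(638,-194,190,75)],0.05,vmax=58)
E
```

```text
t 38.67 p [517.7   8.4 185.2] yaw 98.1 zax [-0.01 -0.   -1.  ] F [1.1 0.8 0.2] gap 0.659 j6 [-0.08 -0.06  1.77 -0.    1.44 -0.22]
[{"dp": [-0.0433, 0.0172, 0.0012], "twist": [0.0, 0.0, 4.6], "fingers": 0.05}, {"dp": [-0.0418, 0.0207, 0.0012], "twist": [0.0, 0.0, 4.6], "fingers": 0.05}, {"dp": [-0.04, 0.024, 0.0012], "twist": [0.0, 0.0, 4.6], "fingers": 0.05}, {"dp": [-0.0379, 0.0271, 0.0011], "twist": [0.0, 0.0, 4.6], "fingers": 0.05}, {"dp": [-0.0356, 0.0301, 0.0011], "twist": [0.0, 0.0, 4.6], "fingers": 0.05}]
```

View pics/w11.png

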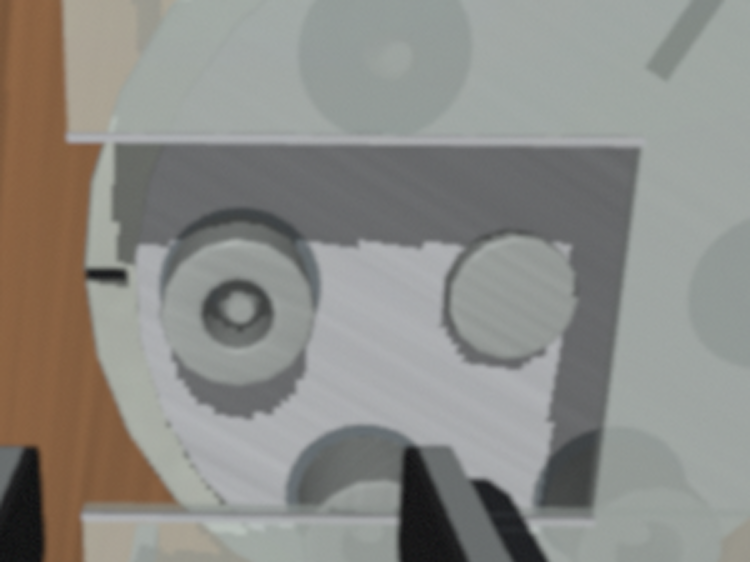

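Third seated; index line is two stations up, as expected. Crank again.

Call:
servo_tool(increments=[{"dp": [-0.043,0.017,0.002],"twist": [0,0,4.6],"fingers": 0.05},{"dp": [-0.042,0.021,0.002],"twist": [0,0,4.6],"fingers": 0.05},{"dp": [-0.04,0.024,0.002],"twist": [0,0,4.6],"fingers": 0.05},{"dp": [-0.038,0.027,0.002],"twist": [0,0,4.6],"fingers": 0.05},{"dp": [-0.033,0.028,0.002],"twist": [0,0,4.6],"fingers": 0.05}])

```text
clock: 39.35
tool_pos: [643.6, -194.9, 198.5]
ee_rot: [2.484, 1.898, 0.022]
ft_force: [0.6, 1.0, -0.2]
finger_gap: 0.586
```

Call:
servo_tool(increments=[{"dp": [0,0,0],"twist": [0,0,0],"fingers": 0.05}])

```text
clock: 39.48
tool_pos: [644.2, -197.8, 198.4]
ee_rot: [2.487, 1.892, 0.021]
ft_force: [-0.1, 0.5, 0.4]
finger_gap: 0.586
```

```bash
python3 - <<'E'
from sam import *
st()
plan([(638,-193.5,150,75),(638,-193.5,110,75)],0.05,vmax=40)
E
```

```text
t 39.48 p [ 644.2 -197.8  198.4] yaw 74.5 zax [ 0.021 -0.005 -1.   ] F [-0.1  0.5  0.4] gap 0.586 j6 [-0.38  0.32  1.33  0.    1.47 -0.11]
[{"dp": [0.0012, -0.0041, 0.0241], "twist": [0.6, 0.0, -0.2], "fingers": 0.05}, {"dp": [0.0013, -0.0038, 0.0242], "twist": [0.6, 0.0, -0.2], "fingers": 0.05}, {"dp": [0.0, 0.0, 0.04], "twist": [0.0, 0.0, 0.0], "fingers": 0.05}]
```

Call:
servo_tool(increments=[{"dp": [0.001,-0.004,0.024],"twist": [0.6,0,-0.2],"fingers": 0.05},{"dp": [0,-0.003,0.024],"twist": [0.6,0,-0.2],"fingers": 0.05},{"dp": [-0.001,0,0.02],"twist": [0,0,0],"fingers": 0.05},{"dp": [-0.001,0,0.018],"twist": [0,0,0],"fingers": 0.04},{"dp": [0,0,0],"twist": [0,0,0],"fingers": 0.03}])

```text
clock: 40.1
tool_pos: [635.3, -193.1, 104.8]
ee_rot: [-2.485, -1.914, 0.002]
ft_force: [-0.2, -0.3, 0.1]
finger_gap: 0.354
```

```bash
python3 - <<'E'
from sam import *
st()
plan([(638,-193.5,109,75)],0.05,vmax=40)
E
```

```text
t 40.1 p [ 635.3 -193.1  104.8] yaw 75.2 zax [-0.004  0.003 -1.   ] F [-0.2 -0.3  0.1] gap 0.354 j6 [-0.37  0.39  1.42  0.    1.34 -0.12]
[{"dp": [0.0003, 0.0027, -0.0042], "twist": [-0.3, -0.1, 0.2], "fingers": 0.05}]
```

Call:
servo_tool(increments=[{"dp": [0,0.002,-0.002],"twist": [-0.3,-0.1,0.2],"fingers": 0.03},{"dp": [0,0,0],"twist": [0,0,0],"fingers": 0.01},{"dp": [0,0,0],"twist": [0,0,0],"fingers": 0.01},{"dp": [0,0,0],"twist": [0,0,0],"fingers": 0.01}])

```text
clock: 40.6
tool_pos: [637.8, -193.6, 108.4]
ee_rot: [2.491, 1.912, 0.002]
ft_force: [-0.3, -0.2, -4.3]
finger_gap: 0.192
```

```bash
python3 - <<'E'
from circ import *
st();circ(8+360)
E
```

```text
t 40.6 p [ 637.8 -193.6  108.4] yaw 75.0 zax [ 0.002 -0.    -1.   ] F [-0.3 -0.2 -4.3] gap 0.192 j6 [-0.37  0.39  1.41  0.    1.34 -0.11]
now ang 7.5 rad 52.1
[{"dp": [0.0117, -0.0069, 0.0034], "twist": [0.1, 0.0, 0.0], "fingers": 0.01}, {"dp": [0.0096, -0.0096, 0.0], "twist": [0.0, 0.0, 0.0], "fingers": 0.01}, {"dp": [0.0068, -0.0118, 0.0], "twist": [0.0, 0.0, 0.0], "fingers": 0.01}, {"dp": [0.0035, -0.0131, 0.0], "twist": [0.0, 0.0, 0.0], "fingers": 0.01}, {"dp": [0.0, -0.0136, 0.0], "twist": [0.0, 0.0, 0.0], "fingers": 0.01}]
[{"dp": [-0.0035, -0.0131, 0.0], "twist": [0.0, 0.0, 0.0], "fingers": 0.01}, {"dp": [-0.0068, -0.0118, 0.0], "twist": [0.0, 0.0, 0.0], "fingers": 0.01}, {"dp": [-0.0096, -0.0096, 0.0], "twist": [0.0, 0.0, 0.0], "fingers": 0.01}, {"dp": [-0.0118, -0.0068, 0.0], "twist": [0.0, 0.0, 0.0], "fingers": 0.01}, {"dp": [-0.0131, -0.0035, 0.0], "twist": [0.0, 0.0, 0.0], "fingers": 0.01}]
[{"dp": [-0.0136, 0.0, 0.0], "twist": [0.0, 0.0, 0.0], "fingers": 0.01}, {"dp": [-0.0131, 0.0036, 0.0], "twist": [0.0, 0.0, 0.0], "fingers": 0.01}, {"dp": [-0.0117, 0.0068, 0.0], "twis
[... 159 characters left out ...]
 0.0, 0.0], "fingers": 0.01}]
[{"dp": [-0.0034, 0.0132, 0.0], "twist": [0.0, 0.0, 0.0], "fingers": 0.01}, {"dp": [0.0001, 0.0136, 0.0], "twist": [0.0, 0.0, 0.0], "fingers": 0.01}, {"dp": [0.0036, 0.0131, 0.0], "twist": [0.0, 0.0, 0.0], "fingers": 0.01}, {"dp": [0.0069, 0.0117, 0.0], "twist": [0.0, 0.0, 0.0], "fingers": 0.01}, {"dp": [0.0097, 0.0095, 0.0], "twist": [0.0, 0.0, 0.0], "fingers": 0.01}]
[{"dp": [0.0118, 0.0067, 0.0], "twist": [0.0, 0.0, 0.0], "fingers": 0.01}, {"dp": [0.0132, 0.0034, 0.0], "twist": [0.0, 0.0, 0.0], "fingers": 0.01}, {"dp": [0.0136, -0.0001, 0.0], "twist": [0.0, 0.0, 0.0], "fingers": 0.01}, {"dp": [0.0131, -0.0036, 0.0], "twist": [0.0, 0.0, 0.0], "fingers": 0.01}]
```

Same numbers as last turn; check between.

Call:
servo_tool(increments=[{"dp": [0.0118,-0.0068,0.001],"twist": [0,0,0],"fingers": 0.01},{"dp": [0.0097,-0.0096,0],"twist": [0,0,0],"fingers": 0.01},{"dp": [0.0069,-0.0117,0],"twist": [0,0,0],"fingers": 0.01},{"dp": [0.0036,-0.0131,0],"twist": [0,0,0],"fingers": 0.01},{"dp": [0,-0.0136,0],"twist": [0,0,0],"fingers": 0.01}])

```text
clock: 41.22
tool_pos: [593.1, -148.9, 108.3]
ee_rot: [2.486, 1.907, 0.004]
ft_force: [3.4, -9.5, -6.2]
finger_gap: 0.187
```

```bash
python3 - <<'E'
from circ import *
st();circ(8+360)
E
```

```text
t 41.23 p [ 593.1 -148.9  108.3] yaw 75.0 zax [ 0.007 -0.006 -1.   ] F [ 3.4 -9.5 -6.2] gap 0.187 j6 [-0.33  0.24  1.59 -0.    1.3  -0.07]
now ang 82.4 rad 52.0
[{"dp": [-0.0035, -0.0132, 0.0032], "twist": [0.5, 0.2, 0.0], "fingers": 0.01}, {"dp": [-0.0068, -0.0118, 0.0], "twist": [0.0, 0.0, 0.0], "fingers": 0.01}, {"dp": [-0.0096, -0.0096, 0.0], "twist": [0.0, 0.0, 0.0], "fingers": 0.01}, {"dp": [-0.0118, -0.0068, 0.0], "twist": [0.0, 0.0, 0.0], "fingers": 0.01}, {"dp": [-0.0131, -0.0035, 0.0], "twist": [0.0, 0.0, 0.0], "fingers": 0.01}]
[{"dp": [-0.0136, 0.0, 0.0], "twist": [0.0, 0.0, 0.0], "fingers": 0.01}, {"dp": [-0.0131, 0.0035, 0.0], "twist": [0.0, 0.0, 0.0], "fingers": 0.01}, {"dp": [-0.0118, 0.0068, 0.0], "twist": [0.0, 0.0, 0.0], "fingers": 0.01}, {"dp": [-0.0096, 0.0096, 0.0], "twist": [0.0, 0.0, 0.0], "fingers": 0.01}, {"dp": [-0.0068, 0.0118, 0.0], "twist": [0.0, 0.0, 0.0], "fingers": 0.01}]
[{"dp": [-0.0035, 0.0132, 0.0], "twist": [0.0, 0.0, 0.0], "fingers": 0.01}, {"dp": [0.0001, 0.0136, 0.0], "twist": [0.0, 0.0, 0.0], "fingers": 0.01}, {"dp": [0.0036, 0.0131, 0.0], "twist": [0.0, 0.0, 0.0], "fingers": 0.01}, {"dp": [0.0069, 0.0117, 0.0], "twist": [0.0, 0.0, 0.0], "fingers": 0.01}, {"dp": [0.0097, 0.0096, 0.0], "twist": [0.0, 0.0, 0.0], "fingers": 0.01}]
[{"dp": [0.0118, 0.0067, 0.0], "twist": [0.0, 0.0, 0.0], "fingers": 0.01}, {"dp": [0.0132, 0.0034, 0.0], "twist": [0.0, 0.0, 0.0], "fingers": 0.01}, {"dp": [0.0136, -0.0001, 0.0], "twist": [0.0, 0.0, 0.0], "fingers": 0.01}, {"dp": [0.0131, -0.0036, 0.0], "twist": [0.0, 0.0, 0.0], "fingers": 0.01}]
```

Call:
servo_tool(increments=[{"dp": [-0.0038,-0.0132,0.001],"twist": [0.4,0.1,0],"fingers": 0.01},{"dp": [-0.0068,-0.0118,0],"twist": [0.3,0,0],"fingers": 0.01},{"dp": [-0.0096,-0.0096,0],"twist": [0,0,0],"fingers": 0.01},{"dp": [-0.0118,-0.0068,0],"twist": [0,0,0],"fingers": 0.01},{"dp": [-0.0131,-0.0033,0],"twist": [0,0,0],"fingers": 0.01}])

```text
clock: 41.85
tool_pos: [538.8, -179.0, 108.3]
ee_rot: [2.484, 1.912, 0.007]
ft_force: [9.5, 1.4, -9.1]
finger_gap: 0.189
```

```bash
python3 - <<'E'
from circ import *
st();circ(8+360)
E
```

```text
t 41.85 p [ 538.8 -179.   108.3] yaw 75.2 zax [ 0.008 -0.003 -1.   ] F [ 9.5  1.4 -9.1] gap 0.189 j6 [-0.41  0.13  1.72  0.    1.28 -0.15]
now ang 155.7 rad 52.0
[{"dp": [-0.0137, -0.0004, 0.0034], "twist": [0.5, 0.1, 0.2], "fingers": 0.01}, {"dp": [-0.0134, 0.0032, 0.0], "twist": [0.0, 0.0, 0.0], "fingers": 0.01}, {"dp": [-0.0121, 0.0066, 0.0], "twist": [0.0, 0.0, 0.0], "fingers": 0.01}, {"dp": [-0.0099, 0.0095, 0.0], "twist": [0.0, 0.0, 0.0], "fingers": 0.01}, {"dp": [-0.0071, 0.0118, 0.0], "twist": [0.0, 0.0, 0.0], "fingers": 0.01}]
[{"dp": [-0.0038, 0.0132, 0.0], "twist": [0.0, 0.0, 0.0], "fingers": 0.01}, {"dp": [-0.0002, 0.0137, 0.0], "twist": [0.0, 0.0, 0.0], "fingers": 0.01}, {"dp": [0.0034, 0.0133, 0.0], "twist": [0.0, 0.0, 0.0], "fingers": 0.01}, {"dp": [0.0068, 0.0119, 0.0], "twist": [0.0, 0.0, 0.0], "fingers": 0.01}, {"dp": [0.0097, 0.0097, 0.0], "twist": [0.0, 0.0, 0.0], "fingers": 0.01}]
[{"dp": [0.0119, 0.0069, 0.0], "twist": [0.0, 0.0, 0.0], "fingers": 0.01}, {"dp": [0.0133, 0.0035, 0.0], "twist": [0.0, 0.0, 0.0], "fingers": 0.01}, {"dp": [0.0137, -0.0001, 0.0], "twist": [0.0, 0.0, 0.0], "fingers": 0.01}, {"dp": [0.0132, -0.0036, 0.0], "twist": [0.0, 0.0, 0.0], "fingers": 0.01}]
```

Call:
servo_tool(increments=[{"dp": [-0.0137,0.0003,0.001],"twist": [0.3,0,0.1],"fingers": 0.01},{"dp": [-0.0133,0.0035,0],"twist": [0,0,0],"fingers": 0.01},{"dp": [-0.012,0.0066,0],"twist": [0,0,0],"fingers": 0.01},{"dp": [-0.0095,0.0095,0],"twist": [0,-0.3,0],"fingers": 0.01},{"dp": [-0.0065,0.0118,0],"twist": [0,-0.2,0],"fingers": 0.01}])

```text
clock: 42.48
tool_pos: [551.0, -238.8, 108.2]
ee_rot: [-2.49, -1.915, 0.014]
ft_force: [-6.1, 0.4, 3.1]
finger_gap: 0.193
```

```bash
python3 - <<'E'
from circ import *
st();circ(8+360)
E
```

```text
t 42.48 p [ 551.  -238.8  108.2] yaw 75.1 zax [-0.007 -0.006 -1.   ] F [-6.1  0.4  3.1] gap 0.193 j6 [-0.49  0.22  1.61 -0.01  1.31 -0.23]
now ang -132.5 rad 52.1
[{"dp": [-0.0047, 0.0133, 0.0032], "twist": [-0.3, 0.4, 0.1], "fingers": 0.01}, {"dp": [-0.001, 0.0141, 0.0], "twist": [0.0, 0.0, 0.0], "fingers": 0.01}, {"dp": [0.0028, 0.0138, 0.0], "twist": [0.0, 0.0, 0.0], "fingers": 0.01}, {"dp": [0.0064, 0.0126, 0.0], "twist": [0.0, 0.0, 0.0], "fingers": 0.01}, {"dp": [0.0096, 0.0104, 0.0], "twist": [0.0, 0.0, 0.0], "fingers": 0.01}]
[{"dp": [0.012, 0.0074, 0.0], "twist": [0.0, 0.0, 0.0], "fingers": 0.01}, {"dp": [0.0136, 0.0039, 0.0], "twist": [0.0, 0.0, 0.0], "fingers": 0.01}, {"dp": [0.0141, 0.0001, 0.0], "twist": [0.0, 0.0, 0.0], "fingers": 0.01}, {"dp": [0.0136, -0.0037, 0.0], "twist": [0.0, 0.0, 0.0], "fingers": 0.01}]
```

Call:
servo_tool(increments=[{"dp": [-0.0045,0.0133,0],"twist": [-0.2,0.3,0],"fingers": 0.01},{"dp": [-0.0008,0.0141,0],"twist": [0,0,0],"fingers": 0.01},{"dp": [0.0028,0.0138,0],"twist": [0,0,0],"fingers": 0.01},{"dp": [0.0064,0.0126,0],"twist": [0,0,0],"fingers": 0.01},{"dp": [0.0096,0.0104,0],"twist": [0,0,0],"fingers": 0.01}])

```text
clock: 43.1
tool_pos: [615.2, -244.2, 108.2]
ee_rot: [-2.488, -1.909, 0.012]
ft_force: [-6.4, 1.5, 3.8]
finger_gap: 0.187
```

```bash
python3 - <<'E'
from circ import *
st();circ(8+360)
E
```

```text
t 43.1 p [ 615.2 -244.2  108.2] yaw 75.0 zax [-0.01 -0.   -1.  ] F [-6.4  1.5  3.8] gap 0.187 j6 [-0.45  0.39  1.42 -0.    1.35 -0.19]
now ang -56.5 rad 52.5
[{"dp": [0.0125, 0.0077, 0.0031], "twist": [-0.5, 0.2, 0.0], "fingers": 0.01}, {"dp": [0.0139, 0.0043, 0.0], "twist": [0.0, 0.0, 0.0], "fingers": 0.01}, {"dp": [0.0146, 0.0003, 0.0], "twist": [0.0, 0.0, 0.0], "fingers": 0.01}, {"dp": [0.0141, -0.0038, 0.0], "twist": [0.0, 0.0, 0.0], "fingers": 0.01}]
```

Call:
servo_tool(increments=[{"dp": [0.0125,0.0073,0],"twist": [-0.5,0,0],"fingers": 0.01},{"dp": [0.0139,0.004,0],"twist": [0,0,0],"fingers": 0.01},{"dp": [0.0145,0,0],"twist": [0,0,0],"fingers": 0.01},{"dp": [0.014,-0.0038,0],"twist": [0,0,0],"fingers": 0.01},{"dp": [0,0,0],"twist": [0,0,0],"fingers": 0.01}])

```text
clock: 43.72
tool_pos: [637.4, -190.6, 108.2]
ee_rot: [2.49, 1.911, -0.008]
ft_force: [-4.3, -1.6, 2.5]
finger_gap: 0.19
```

```bash
python3 - <<'E'
from circ import *
st();circ(8)
E
```

```text
t 43.73 p [ 637.4 -190.6  108.2] yaw 75.0 zax [-0.002 -0.005 -1.   ] F [-4.3 -1.6  2.5] gap 0.19 j6 [-0.36  0.39  1.42 -0.01  1.34 -0.1 ]
now ang 10.9 rad 52.2
[{"dp": [-0.0024, 0.0009, 0.0032], "twist": [0.0, 0.3, 0.0], "fingers": 0.01}]
```

Call:
servo_tool(increments=[{"dp": [-0.0024,0.001,0],"twist": [0,0,0],"fingers": 0.01},{"dp": [0,0,0],"twist": [0,0,0],"fingers": 0.06},{"dp": [0,0,-0.02],"twist": [0,0.2,0],"fingers": 0.06},{"dp": [0,0,-0.04],"twist": [0,0,0],"fingers": 0.06},{"dp": [0,0,-0.05],"twist": [0,0,0],"fingers": 0.07}])

```text
clock: 44.35
tool_pos: [636.0, -189.9, 218.0]
ee_rot: [-2.485, -1.909, 0.005]
ft_force: [0.1, 0.6, 0.1]
finger_gap: 0.819
```

Call:
servo_tool(increments=[{"dp": [0.043,-0.036,0],"twist": [0,0,-5.7],"fingers": 0.07},{"dp": [0.046,-0.032,0],"twist": [0,0,-5.7],"fingers": 0.07},{"dp": [0.049,-0.027,0],"twist": [0,0,-5.7],"fingers": 0.07},{"dp": [0.05,-0.022,0],"twist": [0,0,-5.7],"fingers": 0.07},{"dp": [0,0,0],"twist": [0,0,0],"fingers": 0.07}])

```text
clock: 44.98
tool_pos: [544.6, 13.5, 235.7]
ee_rot: [2.043, 2.367, 0.02]
ft_force: [-0.4, -0.2, -0.7]
finger_gap: 0.821
```

Call:
servo_tool(increments=[{"dp": [0,0,0],"twist": [0,0,0],"fingers": 0.07},{"dp": [0,0,0],"twist": [0,0,0],"fingers": 0.07}])

```text
clock: 45.22
tool_pos: [546.0, 12.4, 238.2]
ee_rot: [2.042, 2.362, 0.024]
ft_force: [0.8, 0.3, 0.4]
finger_gap: 0.818
```

```bash
python3 notch.py 4; python3 - <<'E'
from plan import *
plan([(537,360,165,118)],0.07,vmax=58)
E
```

```text
t 45.23 p [546.   12.4 238.2] yaw 98.3 zax [ 0.024 -0.001 -1.   ] F [0.8 0.3 0.4] gap 0.818 j6 [-0.07 -0.04  1.65  0.    1.51 -0.22]
[[272.7 221.8]
 [274.3 215.2]
 [365.2 217.8]]
crop 182 151 pred zoom [[363.0, 283.0], [369.0, 257.0], [733.0, 267.0]]
[{"dp": [0.0494, 0.0056, 0.0104], "twist": [0.2, 0.1, -2.8], "fingers": 0.07}, {"dp": [0.049, 0.0081, 0.0104], "twist": [0.2, 0.1, -2.8], "fingers": 0.07}, {"dp": [0.0486, 0.0105, 0.0104], "twist": [0.2, 0.1, -2.8], "fingers": 0.07}, {"dp": [0.048, 0.0129, 0.0105], "twist": [0.2, 0.1, -2.8], "fingers": 0.07}, {"dp": [0.0473, 0.0153, 0.0105], "twist": [0.2, 0.1, -2.8], "fingers": 0.07}]
[{"dp": [0.0465, 0.0176, 0.0105], "twist": [0.2, 0.1, -2.8], "fingers": 0.07}, {"dp": [0.0455, 0.0199, 0.0105], "twist": [0.2, 0.1, -2.8], "fingers": 0.07}]
```

View pics/n4.png

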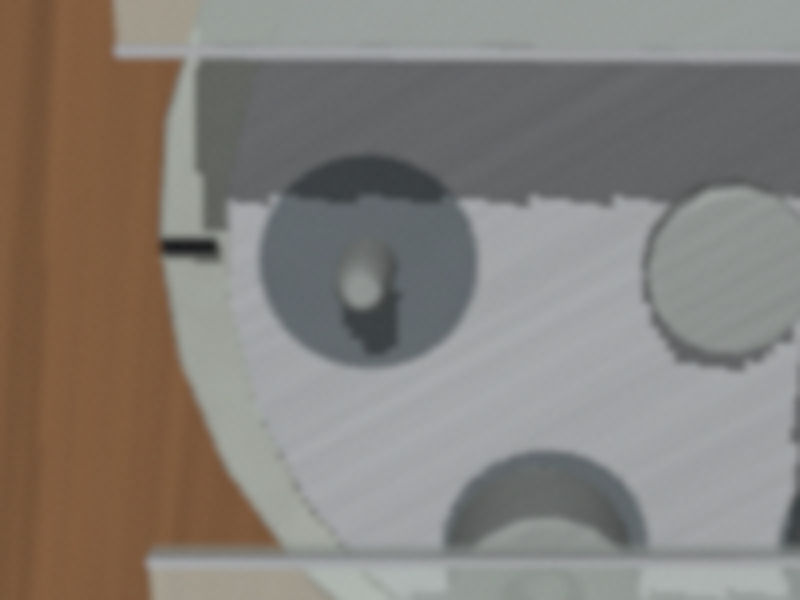

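Post tip at zoom (362,290), i.e. about 1 mm toward −y of the ideal: post ≈ (522.4, 5.3). On to the last sleeve.

Call:
servo_tool(increments=[{"dp": [0.0495,0.0055,0.006],"twist": [0.2,0.1,-2.8],"fingers": 0.07},{"dp": [0.049,0.008,0.01],"twist": [0.2,0.1,-2.8],"fingers": 0.07},{"dp": [0.0485,0.0105,0.011],"twist": [0.2,0.1,-2.8],"fingers": 0.07},{"dp": [0.048,0.013,0.011],"twist": [0.2,0.1,-2.8],"fingers": 0.07},{"dp": [0.047,0.015,0.011],"twist": [0.2,0.1,-2.8],"fingers": 0.07}])

```text
clock: 45.9
tool_pos: [545.1, 258.3, 188.8]
ee_rot: [1.76, 2.596, 0.009]
ft_force: [0.4, -0.8, -0.5]
finger_gap: 0.818
```

Call:
servo_tool(increments=[{"dp": [0.0465,0.0175,0.011],"twist": [0.2,0.1,-2.8],"fingers": 0.07},{"dp": [0.041,0.0185,0.011],"twist": [0,0,-2.8],"fingers": 0.07},{"dp": [0,0,0],"twist": [0,0,0],"fingers": 0.07},{"dp": [0,0,0],"twist": [0,0,0],"fingers": 0.07}])

```text
clock: 46.4
tool_pos: [545.6, 355.7, 162.8]
ee_rot: [1.633, 2.684, -0.0]
ft_force: [0.6, 0.2, -0.1]
finger_gap: 0.816
```

```bash
python3 - <<'E'
from sam import *
import pickle
im,c=samples('w12.png');pickle.dump(c,open('c12.pkl','wb'))
E
```

```text
t 46.4 p [545.6 355.7 162.8] yaw 117.4 zax [ 0. -0. -1.] F [ 0.6  0.2 -0.1] gap 0.816 j6 [ 0.5   0.31  1.41 -0.    1.42  0.02]
[407. 188. 475. 246.] 0.94 col [ 75. 158.  90.] ctr z30 [633.8 405.5]
[338. 263. 391. 326.] 0.86 col [ 75. 171. 167.] ctr z30 [614.  322.6]
[342. 364. 385. 422.] 0.57 col [ 66. 123.  73.] ctr z30 [660.5 239.7]
[292. 163. 347. 220.] 0.56 col [195. 201. 197.] ctr z30 [542.3 380.3]
[438. 298. 553. 381.] 0.38 col [117.  82.  53.] ctr z30 [732.7 337.3]
[ 92. 429. 477. 479.] 0.34 col [141. 144. 138.] ctr z30 [628.6 147. ]
```

View pics/w12.png

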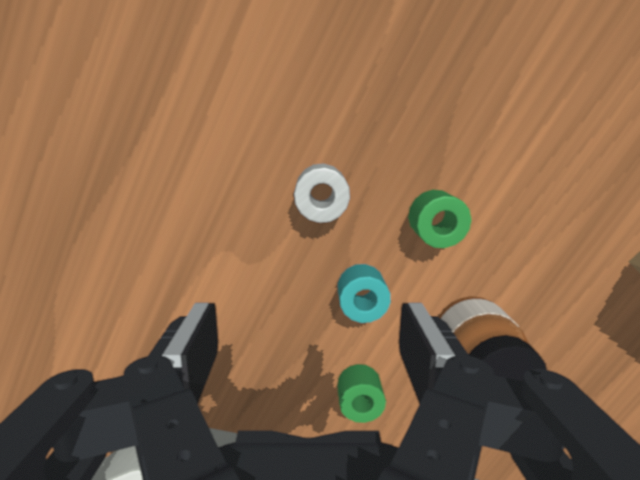

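```bash
python3 - <<'E'
from sam import *
import pickle
c=pickle.load(open('c12.pkl','rb'))
t=unproj('wrist',(322,195),30,c);print(t)
plan([(t[0],t[1],60,117.4)],0.07,vmax=32)
E
```

```text
[543.40261011 381.02093029  30.        ]
[{"dp": [0.006, 0.0025, 0.0258], "twist": [0.0, 0.0, 0.0], "fingers": 0.07}, {"dp": [0.006, 0.0025, 0.0258], "twist": [0.0, 0.0, 0.0], "fingers": 0.07}, {"dp": [0.006, 0.0025, 0.0258], "twist": [0.0, 0.0, 0.0], "fingers": 0.07}, {"dp": [0.006, 0.0025, 0.0258], "twist": [0.0, 0.0, 0.0], "fingers": 0.07}]
```

Call:
servo_tool(increments=[{"dp": [0.01,0.004,0.026],"twist": [0,0,0],"fingers": 0.07},{"dp": [0.01,0.004,0.026],"twist": [0,0,0],"fingers": 0.07},{"dp": [0.004,0,0.026],"twist": [0,0,0],"fingers": 0.07},{"dp": [0,-0.001,0.026],"twist": [0,0,0],"fingers": 0.07}])

```text
clock: 47.0
tool_pos: [547.1, 376.9, 63.1]
ee_rot: [1.642, 2.671, 0.014]
ft_force: [-0.4, -0.2, -0.2]
finger_gap: 0.818
```

```bash
python3 - <<'E'
from sam import *
st()
plan([(543.4,381,6,117.4)],0.07,vmax=25)
E
```

```text
t 47.0 p [547.1 376.9  63.1] yaw 116.8 zax [ 0.01   0.005 -1.   ] F [-0.4 -0.2 -0.2] gap 0.818 j6 [ 0.53  0.42  1.46 -0.    1.25  0.06]
[{"dp": [0.0018, -0.0007, 0.019], "twist": [0.2, 0.0, -0.2], "fingers": 0.07}, {"dp": [0.0018, -0.0006, 0.019], "twist": [0.2, 0.0, -0.2], "fingers": 0.07}, {"dp": [0.0018, -0.0006, 0.019], "twist": [0.2, 0.0, -0.2], "fingers": 0.07}]
```

Call:
servo_tool(increments=[{"dp": [0.003,-0.002,0.019],"twist": [0.2,0,-0.2],"fingers": 0.07},{"dp": [0.002,-0.001,0.019],"twist": [0.2,0,-0.2],"fingers": 0.07},{"dp": [0.002,-0.001,0.015],"twist": [0.2,0,-0.2],"fingers": 0.07},{"dp": [0,0,0],"twist": [0,0,0],"fingers": 0.07}])

```text
clock: 47.5
tool_pos: [540.8, 378.9, 6.7]
ee_rot: [-1.635, -2.682, 0.003]
ft_force: [-0.3, 0.4, -0.6]
finger_gap: 0.818
```

```bash
python3 - <<'E'
from sam import *
st()
plan([(543.4,381,6,117.4)],0.07,vmax=25)
E
```

```text
t 47.5 p [540.8 378.9   6.7] yaw 117.2 zax [-0.002 -0.002 -1.   ] F [-0.3  0.4 -0.6] gap 0.818 j6 [ 0.53  0.49  1.48 -0.    1.17  0.06]
[{"dp": [0.0007, 0.0033, 0.0007], "twist": [-0.1, 0.0, -0.2], "fingers": 0.07}]
```

Call:
servo_tool(increments=[{"dp": [0,0.002,0],"twist": [0,0,0],"fingers": 0.03},{"dp": [0,0,0],"twist": [0,0,0],"fingers": 0.03},{"dp": [0,0,0],"twist": [0,0,0],"fingers": 0.03},{"dp": [0,0,0],"twist": [0,0,0],"fingers": 0.03}])

```text
clock: 48.0
tool_pos: [544.7, 381.1, 9.9]
ee_rot: [1.635, 2.681, 0.003]
ft_force: [-0.6, 0.2, 0.3]
finger_gap: 0.446
```

```bash
python3 - <<'E'
from sam import *
st()
E
```

```text
t 48.0 p [544.7 381.1   9.9] yaw 117.3 zax [ 0.002  0.001 -1.   ] F [-0.6  0.2  0.3] gap 0.446 j6 [ 0.53  0.49  1.47 -0.    1.18  0.06]
```

Call:
servo_tool(increments=[{"dp": [0,0,-0.045],"twist": [0,0,0],"fingers": 0.03},{"dp": [0,0,-0.055],"twist": [0,0,0],"fingers": 0.03},{"dp": [0,0,-0.055],"twist": [0,0,0],"fingers": 0.03}])

```text
clock: 48.38
tool_pos: [540.2, 378.5, 161.0]
ee_rot: [-1.633, -2.678, 0.016]
ft_force: [1.2, 0.9, -1.3]
finger_gap: 0.447
```

```bash
python3 - <<'E'
from sam import *
st()
plan([(522.4,6.1,170,98)],0.03,vmax=59)
E
```

```text
t 48.38 p [540.2 378.5 161. ] yaw 117.3 zax [-0.009 -0.006 -1.   ] F [ 1.2  0.9 -1.3] gap 0.447 j6 [ 0.53  0.34  1.38 -0.    1.44  0.06]
[{"dp": [-0.0461, -0.0266, -0.0009], "twist": [-0.1, 0.0, 2.8], "fingers": 0.03}, {"dp": [-0.0474, -0.0244, -0.001], "twist": [-0.1, 0.0, 2.8], "fingers": 0.03}, {"dp": [-0.0485, -0.0221, -0.0011], "twist": [-0.1, 0.0, 2.8], "fingers": 0.03}, {"dp": [-0.0495, -0.0197, -0.0011], "twist": [-0.1, 0.0, 2.8], "fingers": 0.03}, {"dp": [-0.0504, -0.0173, -0.0012], "twist": [-0.1, 0.0, 2.8], "fingers": 0.03}]
[{"dp": [-0.0511, -0.0149, -0.0012], "twist": [-0.1, 0.0, 2.8], "fingers": 0.03}, {"dp": [-0.0518, -0.0124, -0.0013], "twist": [-0.1, 0.0, 2.8], "fingers": 0.03}]
```

Call:
servo_tool(increments=[{"dp": [-0.046,-0.0265,-0.001],"twist": [-0.1,0,2.8],"fingers": 0.03},{"dp": [-0.0475,-0.0245,-0.001],"twist": [-0.1,0,2.8],"fingers": 0.03},{"dp": [-0.0485,-0.022,-0.001],"twist": [0,0,2.8],"fingers": 0.03},{"dp": [-0.0495,-0.02,-0.001],"twist": [0,0,2.8],"fingers": 0.03},{"dp": [-0.05,-0.017,0],"twist": [0,0,2.8],"fingers": 0.03}])

```text
clock: 49.0
tool_pos: [530.4, 111.5, 174.9]
ee_rot: [1.947, 2.457, 0.013]
ft_force: [0.4, 0.7, 0.6]
finger_gap: 0.452
```

```bash
python3 - <<'E'
from sam import *
st()
plan([(522.4,6.1,165,98)],0.03,vmax=59)
E
```

```text
t 49.0 p [530.4 111.5 174.9] yaw 103.2 zax [ 0.01   0.002 -1.   ] F [0.4 0.7 0.6] gap 0.452 j6 [ 0.11 -0.    1.73  0.    1.4  -0.12]
[{"dp": [-0.0504, -0.016, 0.0048], "twist": [0.3, 0.0, 2.6], "fingers": 0.03}, {"dp": [-0.0511, -0.0137, 0.0049], "twist": [0.3, 0.0, 2.6], "fingers": 0.03}]
```

Call:
servo_tool(increments=[{"dp": [-0.0505,-0.016,0.005],"twist": [0.3,0,2.6],"fingers": 0.03},{"dp": [-0.047,-0.0135,0.005],"twist": [0.3,0,2.6],"fingers": 0.03},{"dp": [0,0,0],"twist": [0,0,0],"fingers": 0.03},{"dp": [0,0,0],"twist": [0,0,0],"fingers": 0.03}])

```text
clock: 49.5
tool_pos: [521.1, 3.6, 165.6]
ee_rot: [2.07, 2.361, 0.002]
ft_force: [-0.7, 0.2, -1.5]
finger_gap: 0.444
```

```bash
python3 held.py 4 9.9;  python3 - <<'E'
from sam import *
plan([(522.4,6.1,105,98)],0.03,vmax=30)
E
```

```text
t 49.5 p [521.1   3.6 165.6] yaw 97.5 zax [ 0.002 -0.    -1.   ] F [-0.7  0.2 -1.5] gap 0.444 j6 [-0.09 -0.05  1.79  0.    1.39 -0.22]
bore top zoom px for dx=-3,0,3 [[327.0, 378.0], [327.0, 355.0], [327.0, 333.0]]
[{"dp": [0.0007, 0.0005, 0.0202], "twist": [0.0, 0.0, -0.1], "fingers": 0.03}, {"dp": [0.0007, 0.0005, 0.0202], "twist": [0.0, 0.0, -0.1], "fingers": 0.03}, {"dp": [0.0007, 0.0005, 0.0202], "twist": [0.0, 0.0, -0.1], "fingers": 0.03}]
```

View pics/h4.png

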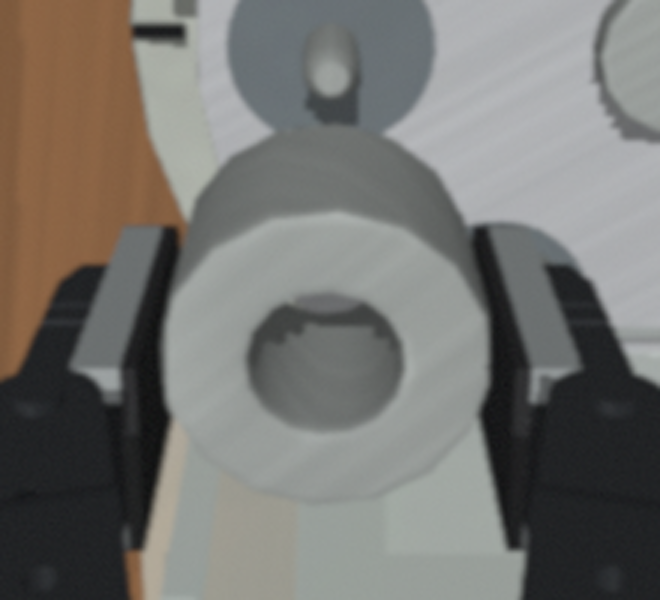

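Call:
servo_tool(increments=[{"dp": [0.001,0.0005,0.022],"twist": [0,0,-0.2],"fingers": 0.03},{"dp": [0,0.0005,0.02],"twist": [0,0,-0.2],"fingers": 0.03},{"dp": [0,0,0.016],"twist": [0,0,0],"fingers": 0.03},{"dp": [0,0,0],"twist": [0,0,0],"fingers": 0.03}])

```text
clock: 50.05
tool_pos: [523.3, 9.7, 107.0]
ee_rot: [2.051, 2.376, 0.005]
ft_force: [-0.7, 0.7, -1.2]
finger_gap: 0.449
```

```bash
python3 - <<'E'
from sam import *
st()
plan([(522.4,5.9,97,98)],0.03,vmax=40)
E
```

```text
t 50.05 p [523.3   9.7 107. ] yaw 98.4 zax [ 0.004  0.    -1.   ] F [-0.7  0.7 -1.2] gap 0.449 j6 [-0.08  0.02  1.84  0.    1.28 -0.23]
[{"dp": [-0.0036, -0.0015, 0.01], "twist": [0.2, 0.0, 0.4], "fingers": 0.03}]
```

Call:
servo_tool(increments=[{"dp": [-0.0036,-0.0015,0.005],"twist": [0.2,0,0.3],"fingers": 0.03},{"dp": [0,-0.0005,0.004],"twist": [0,0,0],"fingers": 0.03},{"dp": [0,0,0],"twist": [0,0,0],"fingers": 0.03}])

```text
clock: 50.42
tool_pos: [523.0, 6.0, 99.2]
ee_rot: [2.057, 2.371, 0.002]
ft_force: [-0.7, -0.0, -0.7]
finger_gap: 0.447
```

```bash
python3 - <<'E'
from sam import *
st()
plan([(522.4,5.9,88,98)],0.03,vmax=40)
E
```

```text
t 50.42 p [523.    6.   99.2] yaw 98.1 zax [ 0.003 -0.001 -1.   ] F [-0.7 -0.  -0.7] gap 0.447 j6 [-0.09  0.02  1.85 -0.    1.27 -0.23]
[{"dp": [0.0, -0.0006, 0.0112], "twist": [0.2, 0.1, 0.1], "fingers": 0.03}]
```

Call:
servo_tool(increments=[{"dp": [0,-0.0008,0.007],"twist": [0.1,0,0.1],"fingers": 0.03},{"dp": [0,-0.0005,0.006],"twist": [0,0,0],"fingers": 0.03},{"dp": [0,-0.0005,0.005],"twist": [0,0,0],"fingers": 0.03}])

```text
clock: 50.8
tool_pos: [521.8, 5.5, 81.0]
ee_rot: [2.059, 2.369, 0.002]
ft_force: [0.1, -0.2, -1.1]
finger_gap: 0.453
```

```bash
python3 - <<'E'
from sam import *
st()
plan([(522.4,5.9,70,98)],0.03,vmax=40)
E
```

```text
t 50.8 p [521.8   5.5  81. ] yaw 98.0 zax [ 0.003 -0.001 -1.   ] F [ 0.1 -0.2 -1.1] gap 0.453 j6 [-0.09  0.04  1.86 -0.    1.23 -0.23]
[{"dp": [0.0003, 0.0006, 0.011], "twist": [0.2, 0.1, 0.0], "fingers": 0.03}]
```

Call:
servo_tool(increments=[{"dp": [0,0.0003,0.007],"twist": [0.1,0,0],"fingers": 0.03},{"dp": [0,0,0.005],"twist": [0,0,0],"fingers": 0.03},{"dp": [0,0,0],"twist": [0,0,0],"fingers": 0.056},{"dp": [0,0,0],"twist": [0,0,0],"fingers": 0.056}])

```text
clock: 51.3
tool_pos: [522.0, 5.5, 67.7]
ee_rot: [2.061, 2.37, -0.001]
ft_force: [0.6, 0.4, -0.5]
finger_gap: 0.655
```

Call:
servo_tool(increments=[{"dp": [0,0,-0.01],"twist": [0,0,0],"fingers": 0.056},{"dp": [0,0,-0.05],"twist": [0,0,0],"fingers": 0.056},{"dp": [0,0,-0.06],"twist": [0,0,0],"fingers": 0.056}])

```text
clock: 51.68
tool_pos: [518.1, 5.9, 186.1]
ee_rot: [-2.057, -2.365, 0.011]
ft_force: [1.5, -0.6, -0.4]
finger_gap: 0.657
```

```bash
python3 - <<'E'
from sam import *
st();im=snap('wrist','w13.png',(220,80,520,305),2.5)
plan([(636,-192,190,75)],0.05,vmax=58)
E
```

```text
t 51.67 p [518.1   5.9 186.1] yaw 98.0 zax [-0.01 -0.   -1.  ] F [ 1.5 -0.6 -0.4] gap 0.657 j6 [-0.09 -0.06  1.76 -0.    1.45 -0.23]
[{"dp": [-0.0529, 0.0212, 0.0017], "twist": [0.0, 0.0, 5.7], "fingers": 0.05}, {"dp": [-0.0505, 0.0264, 0.0017], "twist": [0.0, 0.0, 5.7], "fingers": 0.05}, {"dp": [-0.0476, 0.0313, 0.0016], "twist": [0.0, 0.0, 5.7], "fingers": 0.05}, {"dp": [-0.0442, 0.0359, 0.0016], "twist": [0.0, 0.0, 5.7], "fingers": 0.05}]
```

View pics/w13.png

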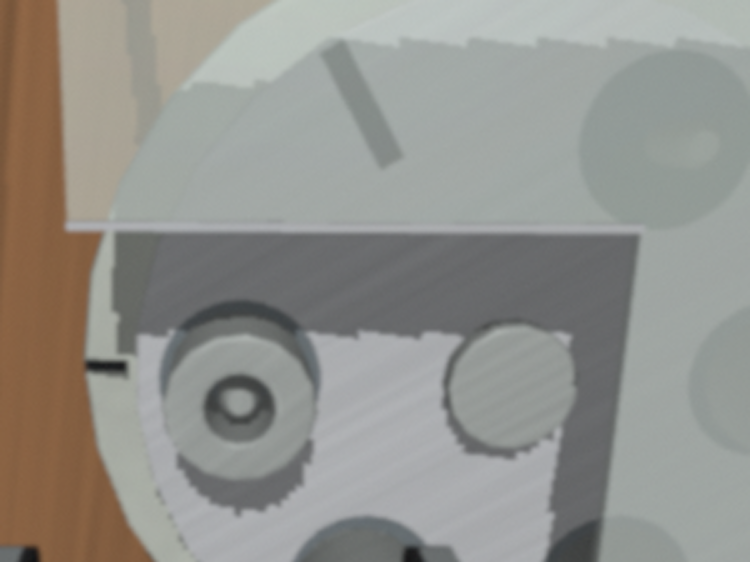

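Call:
servo_tool(increments=[{"dp": [-0.0525,0.021,0.003],"twist": [0,0,5.7],"fingers": 0.05},{"dp": [-0.0505,0.026,0.003],"twist": [0,0,5.7],"fingers": 0.05},{"dp": [-0.047,0.031,0.003],"twist": [0,0,5.7],"fingers": 0.05},{"dp": [-0.041,0.0335,0.003],"twist": [0,0,5.7],"fingers": 0.05},{"dp": [0,0,0],"twist": [0,0,0],"fingers": 0.05}])

```text
clock: 52.35
tool_pos: [640.1, -193.4, 194.0]
ee_rot: [2.488, 1.896, 0.017]
ft_force: [-0.7, 0.5, -0.4]
finger_gap: 0.582
```

```bash
python3 - <<'E'
from sam import *
st()
plan([(637.5,-192.5,150,75),(637.5,-192.5,110,75)],0.05,vmax=40)
E
```

```text
t 52.35 p [ 640.1 -193.4  194. ] yaw 74.6 zax [ 0.017 -0.004 -1.   ] F [-0.7  0.5 -0.4] gap 0.582 j6 [-0.37  0.32  1.34  0.    1.47 -0.1 ]
[{"dp": [0.0001, -0.0017, 0.022], "twist": [0.5, 0.0, -0.2], "fingers": 0.05}, {"dp": [0.0001, -0.0015, 0.022], "twist": [0.5, 0.0, -0.2], "fingers": 0.05}, {"dp": [0.0, 0.0, 0.04], "twist": [0.0, 0.0, 0.0], "fingers": 0.05}]
```

Call:
servo_tool(increments=[{"dp": [-0.001,-0.0015,0.022],"twist": [0.5,0,-0.2],"fingers": 0.05},{"dp": [-0.001,-0.001,0.022],"twist": [0.5,0,-0.2],"fingers": 0.05},{"dp": [-0.001,0,0.02],"twist": [0,0,0],"fingers": 0.05},{"dp": [0,0,0.016],"twist": [0,0,0],"fingers": 0.04},{"dp": [0,0,0],"twist": [0,0,0],"fingers": 0.03}])

```text
clock: 52.98
tool_pos: [635.3, -191.9, 107.4]
ee_rot: [-2.483, -1.917, 0.002]
ft_force: [0.5, -0.1, -0.8]
finger_gap: 0.35
```

```bash
python3 - <<'E'
from sam import *
st()
plan([(637.5,-192.5,109,75)],0.05,vmax=40)
E
```

```text
t 52.98 p [ 635.3 -191.9  107.4] yaw 75.3 zax [-0.004  0.003 -1.   ] F [ 0.5 -0.1 -0.8] gap 0.35 j6 [-0.37  0.39  1.42  0.    1.34 -0.12]
[{"dp": [0.0, 0.0023, -0.0017], "twist": [-0.3, -0.1, 0.3], "fingers": 0.05}]
```

Call:
servo_tool(increments=[{"dp": [0,0.0015,0.001],"twist": [-0.3,-0.1,0.2],"fingers": 0.03},{"dp": [0,0,0],"twist": [0,0,0],"fingers": 0.01},{"dp": [0,0,0],"twist": [0,0,0],"fingers": 0.01},{"dp": [0,0,0],"twist": [0,0,0],"fingers": 0.01}])

```text
clock: 53.48
tool_pos: [637.2, -192.1, 107.5]
ee_rot: [2.489, 1.914, 0.002]
ft_force: [-0.0, 0.1, -4.1]
finger_gap: 0.189
```

```bash
sed -i "s/for i in range(0,len(rows),5)/for i in range(0,min(5,len(rows)),5)/" circ.py; python3 - <<'E'
from circ import *
st();circ(8+360)
E
```

```text
t 53.48 p [ 637.2 -192.1  107.5] yaw 75.1 zax [ 0.002 -0.001 -1.   ] F [-0.   0.1 -4.1] gap 0.189 j6 [-0.37  0.39  1.42 -0.    1.34 -0.11]
now ang 9.3 rad 51.7
[{"dp": [0.0117, -0.0068, 0.0024], "twist": [0.1, 0.0, 0.1], "fingers": 0.01}, {"dp": [0.0093, -0.0098, 0.0], "twist": [0.0, 0.0, 0.0], "fingers": 0.01}, {"dp": [0.0064, -0.0119, 0.0], "twist": [0.0, 0.0, 0.0], "fingers": 0.01}, {"dp": [0.0031, -0.0132, 0.0], "twist": [0.0, 0.0, 0.0], "fingers": 0.01}, {"dp": [-0.0004, -0.0135, 0.0], "twist": [0.0, 0.0, 0.0], "fingers": 0.01}]
```

Call:
servo_tool(increments=[{"dp": [0.0117,-0.0068,0.001],"twist": [0,0,0],"fingers": 0.01},{"dp": [0.0093,-0.0098,0],"twist": [0,0,0],"fingers": 0.01},{"dp": [0.0064,-0.0119,0],"twist": [0,0,0],"fingers": 0.01},{"dp": [0.0031,-0.0132,0],"twist": [0,0,0],"fingers": 0.01},{"dp": [-0.0004,-0.0135,0],"twist": [0,0,0],"fingers": 0.01}])

```text
clock: 54.1
tool_pos: [592.6, -149.8, 107.4]
ee_rot: [2.483, 1.908, 0.005]
ft_force: [3.4, -5.8, -5.3]
finger_gap: 0.193
```

```bash
python3 - <<'E'
from circ import *
st();circ(8+360)
E
```

```text
t 54.1 p [ 592.6 -149.8  107.4] yaw 75.1 zax [ 0.009 -0.006 -1.   ] F [ 3.4 -5.8 -5.3] gap 0.193 j6 [-0.33  0.24  1.6  -0.    1.3  -0.07]
now ang 82.8 rad 51.0
[{"dp": [-0.0025, -0.0133, 0.0023], "twist": [0.6, 0.2, 0.1], "fingers": 0.01}, {"dp": [-0.0069, -0.0117, 0.0], "twist": [0.0, 0.0, 0.0], "fingers": 0.01}, {"dp": [-0.0097, -0.0095, 0.0], "twist": [0.0, 0.0, 0.0], "fingers": 0.01}, {"dp": [-0.0118, -0.0067, 0.0], "twist": [0.0, 0.0, 0.0], "fingers": 0.01}, {"dp": [-0.0131, -0.0034, 0.0], "twist": [0.0, 0.0, 0.0], "fingers": 0.01}]
```

Call:
servo_tool(increments=[{"dp": [-0.0032,-0.0133,0.001],"twist": [0.4,0.1,0],"fingers": 0.01},{"dp": [-0.0069,-0.0117,0],"twist": [0.3,0,0],"fingers": 0.01},{"dp": [-0.0097,-0.0095,0],"twist": [0,0,0],"fingers": 0.01},{"dp": [-0.0118,-0.0067,0],"twist": [0,0,0],"fingers": 0.01},{"dp": [-0.0131,-0.0033,0],"twist": [0,0,0],"fingers": 0.01}])

```text
clock: 54.72
tool_pos: [538.6, -180.1, 107.5]
ee_rot: [2.486, 1.914, 0.006]
ft_force: [6.0, 0.7, -7.7]
finger_gap: 0.188
```

```bash
python3 - <<'E'
from circ import *
st();circ(8+360)
E
```

```text
t 54.73 p [ 538.6 -180.1  107.5] yaw 75.2 zax [ 0.006 -0.001 -1.   ] F [ 6.   0.7 -7.7] gap 0.188 j6 [-0.41  0.13  1.72  0.    1.29 -0.16]
now ang 156.9 rad 51.8
[{"dp": [-0.0136, -0.0004, 0.0025], "twist": [0.3, 0.0, 0.2], "fingers": 0.01}, {"dp": [-0.0132, 0.0034, 0.0], "twist": [0.0, 0.0, 0.0], "fingers": 0.01}, {"dp": [-0.0119, 0.0067, 0.0], "twist": [0.0, 0.0, 0.0], "fingers": 0.01}, {"dp": [-0.0097, 0.0096, 0.0], "twist": [0.0, 0.0, 0.0], "fingers": 0.01}, {"dp": [-0.0069, 0.0118, 0.0], "twist": [0.0, 0.0, 0.0], "fingers": 0.01}]
```

Call:
servo_tool(increments=[{"dp": [-0.0136,0,0.001],"twist": [0.3,0,0.1],"fingers": 0.01},{"dp": [-0.0132,0.0034,0],"twist": [0,0,0],"fingers": 0.01},{"dp": [-0.0119,0.0067,0],"twist": [0,0,0],"fingers": 0.01},{"dp": [-0.0096,0.0096,0],"twist": [0,-0.3,0],"fingers": 0.01},{"dp": [-0.0066,0.0118,0],"twist": [0,-0.2,0],"fingers": 0.01}])

```text
clock: 55.35
tool_pos: [554.5, -243.3, 107.4]
ee_rot: [2.49, 1.913, -0.008]
ft_force: [1.6, 9.1, 0.3]
finger_gap: 0.189
```

```bash
python3 - <<'E'
from circ import *
st();circ(8+360)
E
```

```text
t 55.35 p [ 554.5 -243.3  107.4] yaw 75.1 zax [-0.003 -0.004 -1.   ] F [1.6 9.1 0.3] gap 0.189 j6 [-0.5   0.24  1.6  -0.01  1.31 -0.23]
now ang -126.5 rad 53.4
[{"dp": [-0.002, 0.0136, 0.0023], "twist": [-0.1, 0.3, 0.1], "fingers": 0.01}, {"dp": [0.0002, 0.0135, 0.0], "twist": [0.0, 0.0, 0.0], "fingers": 0.01}, {"dp": [0.0037, 0.013, 0.0], "twist": [0.0, 0.0, 0.0], "fingers": 0.01}, {"dp": [0.0069, 0.0116, 0.0], "twist": [0.0, 0.0, 0.0], "fingers": 0.01}, {"dp": [0.0097, 0.0094, 0.0], "twist": [0.0, 0.0, 0.0], "fingers": 0.01}]
```

Call:
servo_tool(increments=[{"dp": [-0.002,0.0136,0],"twist": [0,0.3,0],"fingers": 0.01},{"dp": [0.0005,0.0135,0],"twist": [0,0,0],"fingers": 0.01},{"dp": [0.0037,0.013,0],"twist": [0,0,0],"fingers": 0.01},{"dp": [0.0069,0.0116,0],"twist": [0,0,0],"fingers": 0.01},{"dp": [0.0097,0.0094,0],"twist": [0,0,0],"fingers": 0.01}])

```text
clock: 55.98
tool_pos: [617.5, -243.4, 107.3]
ee_rot: [-2.485, -1.905, 0.011]
ft_force: [-9.2, 6.3, 6.6]
finger_gap: 0.189
```

```bash
python3 - <<'E'
from circ import *
st();circ(8+360)
E
```

```text
t 55.98 p [ 617.5 -243.4  107.3] yaw 74.9 zax [-0.012  0.004 -1.   ] F [-9.2  6.3  6.6] gap 0.189 j6 [-0.45  0.39  1.41 -0.    1.35 -0.19]
now ang -53.9 rad 53.2
[{"dp": [0.0128, 0.0063, 0.0022], "twist": [-0.7, -0.1, -0.1], "fingers": 0.01}, {"dp": [0.0135, 0.0038, 0.0], "twist": [0.0, 0.0, 0.0], "fingers": 0.01}, {"dp": [0.014, 0.0001, 0.0], "twist": [0.0, 0.0, 0.0], "fingers": 0.01}, {"dp": [0.0135, -0.0037, 0.0], "twist": [0.0, 0.0, 0.0], "fingers": 0.01}]
```

Call:
servo_tool(increments=[{"dp": [0.0125,0.006,0],"twist": [-0.6,0,0],"fingers": 0.01},{"dp": [0.0135,0.0036,0],"twist": [0,0,0],"fingers": 0.01},{"dp": [0.0138,0,0],"twist": [0,0,0],"fingers": 0.01},{"dp": [0.0125,-0.0035,0],"twist": [0,0,0],"fingers": 0.01},{"dp": [0,0,0],"twist": [0,0,0],"fingers": 0.01}])

```text
clock: 56.6
tool_pos: [638.0, -198.1, 107.4]
ee_rot: [2.494, 1.908, -0.009]
ft_force: [-3.8, 4.0, 0.8]
finger_gap: 0.189
```

Call:
servo_tool(increments=[{"dp": [0,0,0],"twist": [0,0,0],"fingers": 0.01}])

```text
clock: 56.72
tool_pos: [638.0, -198.0, 107.4]
ee_rot: [2.494, 1.908, -0.009]
ft_force: [-0.7, -2.0, -0.4]
finger_gap: 0.188
```

```bash
python3 - <<'E'
from circ import *
st();circ(8)
E
```

```text
t 56.73 p [ 638.  -198.   107.4] yaw 74.9 zax [-0.004 -0.004 -1.   ] F [-0.7 -2.  -0.4] gap 0.188 j6 [-0.37  0.4   1.41 -0.01  1.34 -0.11]
now ang 2.7 rad 51.8
[{"dp": [0.0046, -0.0015, 0.0024], "twist": [-0.1, 0.3, -0.1], "fingers": 0.01}]
```

Call:
servo_tool(increments=[{"dp": [0.0045,-0.0015,0],"twist": [0,0,0],"fingers": 0.01},{"dp": [0,0,0],"twist": [0,0,0],"fingers": 0.01},{"dp": [0,0,0],"twist": [0,0,0],"fingers": 0.01}])

```text
clock: 57.1
tool_pos: [637.5, -193.8, 107.4]
ee_rot: [2.494, 1.907, -0.009]
ft_force: [-0.1, -1.1, 0.1]
finger_gap: 0.189
```

```bash
python3 - <<'E'
from circ import *
st();circ(8)
E
```

```text
t 57.1 p [ 637.5 -193.8  107.4] yaw 74.8 zax [-0.003 -0.005 -1.   ] F [-0.1 -1.1  0.1] gap 0.189 j6 [-0.37  0.39  1.41 -0.01  1.34 -0.1 ]
now ang 7.3 rad 51.7
[{"dp": [0.0007, 0.0001, 0.0024], "twist": [-0.1, 0.3, -0.2], "fingers": 0.01}]
```

Good. Release, rise, inspect from over the notch.

Call:
servo_tool(increments=[{"dp": [0,0,0],"twist": [0,0,0],"fingers": 0.06},{"dp": [0,0,0],"twist": [0,0,0],"fingers": 0.06},{"dp": [0,0,-0.03],"twist": [0,0.2,0],"fingers": 0.06},{"dp": [0,0,-0.05],"twist": [0,0,0],"fingers": 0.06},{"dp": [0,0,-0.05],"twist": [0,0,0],"fingers": 0.07}])

```text
clock: 57.72
tool_pos: [635.3, -192.2, 234.4]
ee_rot: [-2.488, -1.903, 0.012]
ft_force: [1.0, 0.2, -0.1]
finger_gap: 0.818
```

Call:
servo_tool(increments=[{"dp": [0.043,-0.036,0],"twist": [0,0,-5.7],"fingers": 0.07},{"dp": [0.046,-0.032,0],"twist": [0,0,-5.7],"fingers": 0.07},{"dp": [0.049,-0.027,0],"twist": [0,0,-5.7],"fingers": 0.07},{"dp": [0.05,-0.022,0],"twist": [0,0,-5.7],"fingers": 0.07},{"dp": [0,0,0],"twist": [0,0,0],"fingers": 0.07}])

```text
clock: 58.35
tool_pos: [541.6, 12.9, 244.1]
ee_rot: [2.053, 2.373, 0.005]
ft_force: [0.2, -0.8, -0.8]
finger_gap: 0.823
```

Call:
servo_tool(increments=[{"dp": [0,0,0],"twist": [0,0,0],"fingers": 0.07},{"dp": [0,0,0],"twist": [0,0,0],"fingers": 0.07}])

```text
clock: 58.6
tool_pos: [542.4, 12.1, 244.8]
ee_rot: [2.054, 2.371, 0.006]
ft_force: [-0.2, 0.2, -0.4]
finger_gap: 0.82
```

```bash
python3 notch.py 5; python3 - <<'E'
from plan import *
from fit import W
c=imaging.calibration('wrist');p=[596.7,16.9,.1419]
print(proj('wrist',W(p,[(-98,0,60),(-80,0,60)]),c))
snap('top','top9.png',(160,100,480,330),2.5)
E
```

```text
t 58.6 p [542.4  12.1 244.8] yaw 98.2 zax [ 0.006 -0.    -1.   ] F [-0.2  0.2 -0.4] gap 0.82 j6 [-0.07 -0.04  1.64  0.    1.54 -0.22]
[[281.3 220.6]
 [282.8 214.2]
 [372.1 216.9]]
crop 191 150 pred zoom [[361.0, 282.0], [367.0, 257.0], [725.0, 268.0]]
[[255.9170717  214.07001023]
 [276.95156761 214.04613193]]
```

View pics/n5.png

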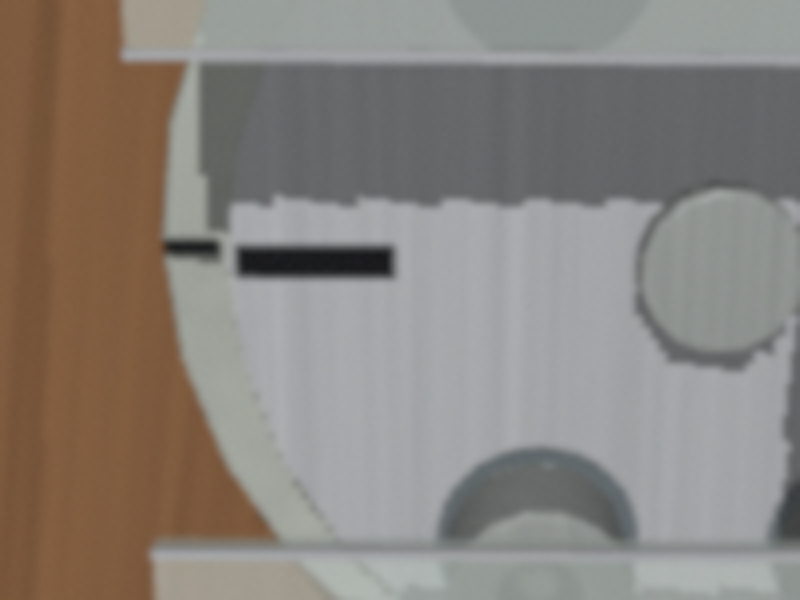

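View pics/n5f.png

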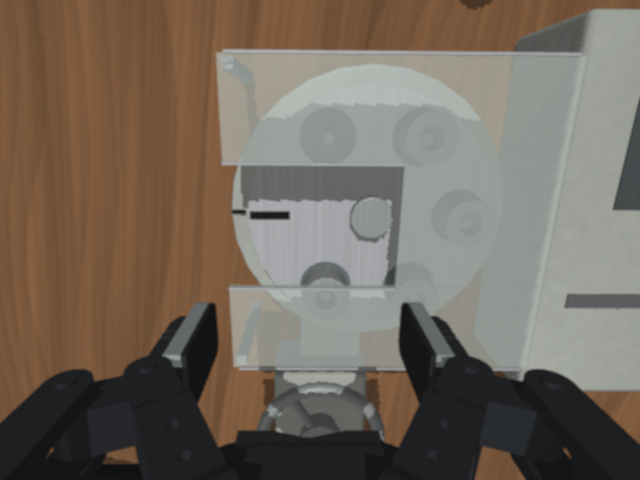

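View pics/top9.png

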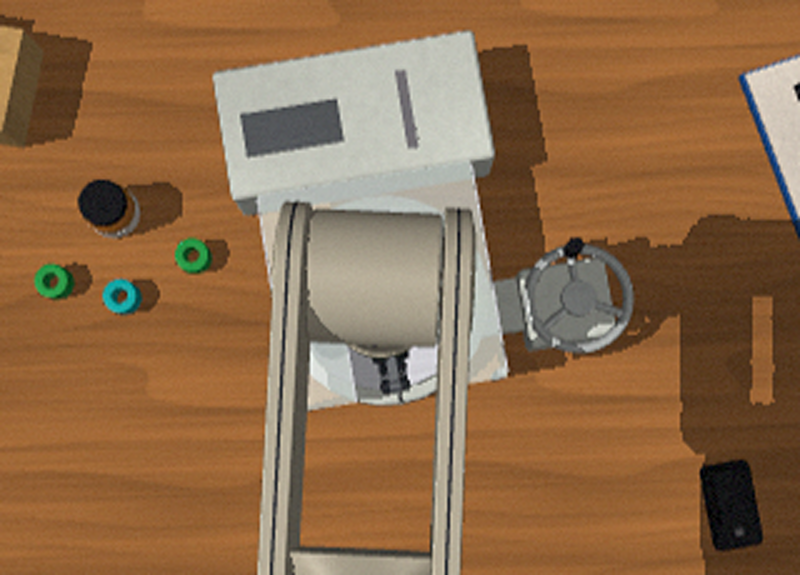

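```bash
python3 - <<'E'
from plan import *
from fit import W
import pickle
c=pickle.load(open('cn5.pkl','rb'))
im=cv2.imread('pics/n5f.png').astype(float).mean(2)
print(proj('wrist',W([596.7,16.9,.1419],[(0,0,60),(0,0,70)]),c))
roi=im[200:230,246:294];w=np.clip(110-roi,0,None)
ys,xs=np.mgrid[200:230,246:294];cx=(w*xs).sum()/w.sum();cy=(w*ys).sum()/w.sum();print('centroid',cx,cy)
cols=[((w[:,i]*ys[:,i]).sum()/w[:,i].sum(),246+i) for i in range(48) if w[:,i].sum()>200]
a=np.array(cols);k=np.polyfit(a[:,1],a[:,0],1);print('slope',k,np.round(a[:,0],1))
P=[unproj('wrist',(u,np.polyval(k,u)),60,c) for u in (252,270,288)]
p=[596.7,16.9,.1419];cc,ss=np.cos(p[2]),np.sin(p[2])
for q in P:
    d=q[:2]-p[:2];print('changer xy',cc*d[0]+ss*d[1],-ss*d[0]+cc*d[1])
E
```

```text
[[370.22471851 214.15516198]
 [372.12844277 216.92751828]]
centroid 269.2511607301081 214.91566542619177
slope [1.95483862e-03 2.14463547e+02] [214.8 214.9 214.9 214.9 215.  215.  215.  215.  215.  215.  215.  215.
 215.  215.  215.  215.  215.  215.  215.  215.  215.  215.  215.  215.
 215.  215.  215.  215.  215.  215.  215.  215.  215.  215.  215.  215.
 215.  215. ]
changer xy -101.39097962653034 -0.6127993481177789
changer xy -85.97976573664566 -0.657821766229759
changer xy -70.55693238102677 -0.7028781295227784
```

```bash
python3 - <<'E'
from plan import *
st();print(ctrl.close_job())
E
```

```text
t 58.7 p [542.4  11.9 244.6] yaw 98.2 zax [ 0.006 -0.    -1.   ] F [ 0.5 -0.8  1. ] gap 0.819 j6 [-0.07 -0.04  1.64  0.    1.54 -0.22]
the job is handed in; nothing more can be done
None
```

All four steel sleeves are on the carousel, each on a post of its own, and the carousel is parked. I loaded posts 4, 3, 2 and 1 in that order, turning only the handwheel, and handed the job in at 58.7 s with the arm clear of everything. No verdict was reported.

- **Sleeves:** one had been knocked about 55 mm aside; I found it again in the camera and loaded it. Each sleeve went on with almost no force and showed the post tip in its bore from above afterwards. I did not measure height after release; being fully down rests on those pictures and on gripper heights within a millimetre or two of fully down.
- **Parking:** the black index line lies along the changer's axis at the pointer. It measured 0.6 mm to one side of the fitted model, but with no matching slant, so I put that down to model error. In the last picture the line and the pointer mark look slightly offset, which I took to be perspective from the pointer sitting lower; I did not check that separately.
- **Bystanders:** the last top picture showed the jar, the mouse and the green and turquoise rings unmoved, and no steel sleeve left in the loading area.
- **Disagreement:** the first wrist-camera pose of the changer was about 5 mm off, because the arm was still settling when I took it. I measured again once it was still, and that agreed with the top camera to within about 3.5 mm.

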